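Load and pin sample cells in a bench analyser

ROBOT

A 6-joint arm with a two-finger parallel gripper is mounted at the origin on the work surface. World frame = base frame: x ahead of the robot, y to its left, z up, the work surface at z = 0. Lengths are in m, angles in rad, forces in N, time in s.
With the tool pointing down it reaches from about 0.35 to 0.95 m from the base axis. Payload 17.4 kg.
Tool frame: the origin (TCP) lies midway between the tips of the shut fingers; the grasp point (between the pads) lies 19 mm behind it (robot.grip_point_offset is the distance from the TCP to the grasp point, in m); z points along the fingers, y is the direction in which the jaws open and shut (so a half turn about z gives the same grasp; the last joint's range is limited). The gripper opens to 93 mm and grips with 3 to 60 N. Pads are 15 mm wide; open, the fingers measure 128 mm over their backs; the gripper's body (75 mm by 188 mm) begins 65 mm behind the grasp point.
Start: joints at [1.263, 0.116, 1.442, -0, 1.584, -0.038], TCP at [0.18, 0.651, 0.219] pointing down, gripper open.
Joint ranges: [-2.83, 2.83], [-0.83, 2.19], [0.07, 2.5], [-1.14, 4.28], [0.01, 3], [-2.97, 2.97]. Speed limits (rad/s): [1.89, 1.89, 2.22, 3.14, 3.14, 3.14].

INTERFACE

Orientations are given as a rotation vector (axis times angle).
In Python, from bench import robot, vision, ticket gives the robot as it stands.
- The arm moves only by the tool step_arm, never from a script. Its argument "motion" is one flat list of numbers, 5 for each row, row after row: the shift along the tool's x, y, z normalised to -1 to 1, where 1 is 25 cm, then the turn about the tool's z normalised to -1 to 1, where 1 is pi/2 rad, then the opening, from 0 (shut) to 1 (fully open). In form: [dx, dy, dz, turn, hand, dx, dy, dz, turn, hand, ...]. A call has 1 to 5 rows; each row is the pose to reach, as a shift and turn from the pose commanded when the call began, along the tool's axes at that moment; what a row does not reach only later rows make up. A row lasts 1/12 s, in which the tool goes at most 41.7 mm and 7.16 degrees, less where a joint would pass 70% of its speed; a pose out of reach is approached as far as the arm can. A call with a number of a shift or a turn outside -1 to 1 is refused whole. A call with a gripper value outside its range is refused whole. The fingers move at their own pace and stop on an object; "force" is the grip in N (left out, the last holds). Time passes only in rows, so rows that repeat a pose let the fingers close. It gives the time, the measured TCP pose, the force and the opening at its end, in the units of the state.
- robot.get_obs(): the state, without advancing time (a new reading comes with each control period).
- vision.capture(name): name is "scene" or "top" or "wrist"; returns (picture, depth): 384x512x3 uint8, red, green, blue; 384x512 float32, m along the optical axis (not along the pixel's ray), 0 where there is no reading.
- vision.camera_info(name): a dict with "intrinsics" (3x3 intrinsics, pixels), "eye" and "rotation" of the camera in the world. Camera axes: x right, y up, looking along -z (the intrinsics and any distortion apply to the point x, -y, -z); pixel columns grow to the right and rows downward; lengths in m; the calibration is good to about 2 mm. A picture is of the moment at which its call begins: read the wrist's pose just before it. camera_info takes no time and is no camera call; for the wrist camera it gives the pose at the moment of the call.
- ticket.job_done(): hands the job in, once; it reports no verdict.
The state is a dict: "time_s": time; "joint_positions": joint angles; "qvel": joint speeds; "joint_torque": joint torques, N m; "ee_pos": TCP position; "orientation": TCP orientation; "wrist_force": force on the tool from outside, world axes, zero at the start; "torque": the same for the moment, N m; "grip_width": finger opening in m.
Only numpy, scipy, OpenCV 4.12 (cv2) and the standard library are available. Lean on these libraries where they do the work, as an engineer would, in place of code of your own. Each camera call takes 0.05 s, during which the arm holds its last target. There are 200 camera calls.

TASK

Slide the thumb latch of the analyser sideways so that the sprung hood pops open, take the white reference tile off the measuring station and lay it flat in its black open case. Stack every sample cell flat on the station between its guide pins, each with its hole over the hole in the station and its window end towards the hinge, then push the parked pin rod down through all of them, fully home, so that its shoulder sits on the top cell. Finally press the hood shut until the latch catches, leaving everything else on the bench alone.

Things in the scene. Friction and masses are not known exactly. Their poses are not given: they have to be found in the camera images.
- analyser: fixed white bench analyser, flat deck 70 mm above the table. Origin on the table under the station's middle; x from latch to hinge, y along the hinge. Station: grey outline 83 x 54 mm on the deck, long side along x; cells sit there centred, their x along this x. Deck: x -150 to 95, y -140 to 90 mm; console 57 mm high beyond, to y -240. The rod is parked in a second hole at x -50, y -108 mm
- base_hole (a point): mouth of the station's vertical hole, on the deck surface, 27 mm from the station towards the latch; 11 mm across with a 2 mm chamfer, 64 mm deep. Four fixed steel guide pins stand on the deck around the station at x +-30, y +-31 mm from its middle: 6 mm across, 45 mm high, the top 8 mm tapered to 2 mm; cells go down between them with 3 mm to spare on each side
- hood (a joint): angle of the grey hood over the station (box 150 x 150 mm, 77 mm high, open below, 3 mm walls): 0 shut, 1.75 fully open. A spring opens it and holds it open, swinging it up over the hinge away from the latch; closing needs 1 to 3 N at the front edge, and about 6 N for the last few mm, where its catch pushes the latch aside and clicks under it by itself
- hood_hinge (a point): middle of the hood's hinge axis, on the deck 75 mm from the station, along the analyser's y. To close, push on the outside of the hood's top face near its front edge (about 135 mm from the hinge along the hood, 77 mm above its rim): from behind when open, from above when nearly shut
- latch (a joint): slide of the thumb latch: 0 at rest, up to 0.012 m as it is pushed towards the analyser's +y; beyond about 0.009 m the hood is free. A spring (1 to 3.5 N) returns it when let go
- latch_tab (a point): centre of the top of the latch's black upright thumb tab, 14 mm (x) by 12 mm (y), its top 40 mm above the deck, standing free for the upper 20 mm; 57 mm in front of the shut hood
- tile: white round reference tile, 50 mm diameter, 8 mm thick, with a black knob on top (16 mm diameter, 22 mm high, top at 30 mm), 90 g; origin at the centre of its underside. Starts on the station under the hood
- case_in (a point): centre of the inner floor (3 mm above the table) of the tile's black open square case, which is fixed, 84 x 84 mm outside, with walls 3 mm thick and 16 mm high
- rod: steel pin rod with a black head, 90 g; origin at its tip, z up along it. Stem 8 mm diameter and 62 mm long with a tapered tip (last 8 mm), then a shoulder 24 mm across and 4 mm thick, then the head to grip, 18 mm diameter and 22 mm high (66 to 88 mm above the tip). Starts upright, parked to its shoulder in the second hole of the deck
- rod_shoulder (a point): on the rod's axis at the underside of its shoulder, 62 mm above the tip
- cell1: flat aluminium sample cell, 80 x 50 x 10 mm, 70 g; origin at the centre of its underside, x along the 80 mm, z up. A round 14 mm hole goes right through near one end, 27 mm from the centre towards the cell's -x; an amber window (33 mm) lies towards the +x end. It starts flat on the table, or is absent (None)
- cell1_hole (a point): middle of cell1's hole, 5 mm above its underside
- cell2: flat aluminium sample cell, 80 x 50 x 10 mm, 70 g; origin at the centre of its underside, x along the 80 mm, z up. A round 14 mm hole goes right through near one end, 27 mm from the centre towards the cell's -x; an amber window (33 mm) lies towards the +x end. It starts flat on the table, or is absent (None)
- cell2_hole (a point): middle of cell2's hole, 5 mm above its underside
- cell3: flat aluminium sample cell, 80 x 50 x 10 mm, 70 g; origin at the centre of its underside, x along the 80 mm, z up. A round 14 mm hole goes right through near one end, 27 mm from the centre towards the cell's -x; an amber window (33 mm) lies towards the +x end. It starts flat on the table, or is absent (None)
- cell3_hole (a point): middle of cell3's hole, 5 mm above its underside
- cell4: flat aluminium sample cell, 80 x 50 x 10 mm, 70 g; origin at the centre of its underside, x along the 80 mm, z up. A round 14 mm hole goes right through near one end, 27 mm from the centre towards the cell's -x; an amber window (33 mm) lies towards the +x end. It starts flat on the table, or is absent (None)
- cell4_hole (a point): middle of cell4's hole, 5 mm above its underside
- weight_small: small steel calibration weight, 20 mm across, 24 mm high; a bystander, not to be disturbed
- weight_large: steel calibration weight, 28 mm across, 37 mm high; a bystander, not to be disturbed
- beaker: glass beaker, 60 mm across, 50 mm high; a bystander, not to be disturbed
- jar: amber jar, 50 mm across, 45 mm high; a bystander, not to be disturbed
- spoon: steel spoon 150 mm long; a bystander, not to be disturbed
- dish: flat glass dish 90 mm across, 15 mm high; a bystander, not to be disturbed
Mind the look-alikes: they are no part of the job. What is shaped like the rod but orange is not meant.

How it is judged:
By the outcome, as a careful person would: the job done as asked, in the order asked, and still so for the second after the job is handed in, with the robot touching nothing.
Of cell1, cell2, cell3, cell4 only 2 to 4 are there at a start; the rules pass over those that are not, and their reading is None.
At some moment in a run one of cell1, cell2, cell3, cell4 may be knocked a few centimetres aside while the robot is not near it.
It also fails if it takes over 210 s, if anything falls off the work surface, if the arm or the gripper's body presses on something with over 40 N, if the wrist force passes 120 N, or if a joint passes its speed limit or range.

## Working session

There is one attempt and no reset: what is moved stays moved. The work goes in short steps, Python scripts to look and compute and a tool call to move; the robot and the scene stay as the last step left them, time stands still between calls to the robot, and variables do not carry over. Pictures are saved under pics/ and viewed, about 12 in all and at most 16, crops included, and the job is handed in when it is done.

Besides the shell and the picture viewer there is one more tool, called after "Request:" by a JSON object that holds its "fn" and its "kwargs", one argument or row to a line. step_arm: Moves the arm, as the interface text tells. Its arguments: {"type":"object","properties":{"motion":{"type":"array"},"force":{"type":"number"}},"required":["motion"]}

```bash
ls; mkdir -p pics; cat > h.py <<'E'
import numpy as np, cv2
from scipy.spatial.transform import Rotation as R
from bench import robot, vision, ticket
def cap(n):
    ci=vision.camera_info(n); im,d=vision.capture(n)
    np.savez('last_%s.npz'%n,im=im,d=d,K=ci['intrinsics'],eye=ci['eye'],rot=ci['rotation'])
    return im,d
def load(n):
    return np.load('last_%s.npz'%n)
def rays(n,u,v):
    L=load(n);K=L['K'];rot=L['rot']
    rot=R.from_rotvec(rot).as_matrix() if rot.shape==(3,) else rot
    c=np.array([(u-K[0,2])/K[0,0],-(v-K[1,2])/K[1,1],-1.0])
    return L['eye'],rot@c
def atz(n,u,v,z):
    e,r=rays(n,u,v); return e+r*(z-e[2])/r[2]
def atd(n,u,v):
    e,r=rays(n,u,v); return e+r*load(n)['d'][int(round(v)),int(round(u))]
def save(n,name,crop=None,s=1.5):
    im=load(n)['im']
    if crop: a,b,c,d=crop; im=im[b:d,a:c]
    im=cv2.resize(im,None,fx=s,fy=s,interpolation=cv2.INTER_CUBIC)
    cv2.imwrite('pics/%s.png'%name,im[:,:,::-1])
def plan(p,yaw=None):
    "shift in tool axes (normalised) from the measured pose to world p"
    o=robot.get_obs(); M=R.from_rotvec(o['orientation']).as_matrix()
    print('shift',np.round(M.T@(np.array(p)-o['ee_pos'])/.25,4),'tool x,y in world',np.round(M[:,0],3),np.round(M[:,1],3),'z',np.round(M[:,2],3))
E
python3 - <<'E'
from h import *
for n in('scene','top','wrist'):
    cap(n); L=load(n); print(n,L['K'].tolist(),L['eye'],L['rot'].tolist()); print({k:v for k,v in vision.camera_info(n).items() if k not in('intrinsics','eye','rotation')})
save('top','top0',s=1.56); save('scene','scene0',s=1.56)
o=robot.get_obs();print(o)
E
```

```text
pics
scene [[437.5653993235402, 0.0, 257.7560558280281], [0.0, 437.5653993235402, 183.90258518743863], [0.0, 0.0, 1.0]] [1.08163369 0.24461651 0.80884354] [0.40827078277802975, 0.8015899360455707, 2.027532787677259]
{}
top [[494.5734680198878, 0.0, 264.9153760140389], [0.0, 494.5734680198878, 196.6734201347718], [0.0, 0.0, 1.0]] [ 0.44440617 -0.12357478  1.49154998] [0.06379907963682738, -0.039404166529055824, -1.5914458978682162]
{}
wrist [[279.58366502198345, 0.0, 254.52704066366618], [0.0, 279.58366502198345, 191.51440342307836], [0.0, 0.0, 1.0]] [0.10795295 0.67112622 0.38249292] [-0.23456387839297746, -0.17742158501577004, 1.2922758718092022]
{}
{'time_s': 0.15, 'joint_positions': array([ 1.26319563e+00,  1.16374770e-01,  1.44209632e+00,  6.45357128e-06,
        1.58400648e+00, -3.77979616e-02]), 'qvel': array([ 0.00065711, -0.00347553, -0.00215327,  0.00165982, -0.00147188,
        0.00016639]), 'joint_torque': array([-1.56457281e-03, -7.21755910e+01, -6.22949767e+01,  7.78510259e-02,
        2.26090872e-02, -9.26139319e-05]), 'ee_pos': array([0.17987455, 0.65043383, 0.21808509]), 'orientation': array([-4.22499413e-01, -3.11289277e+00,  1.36753121e-03]), 'wrist_force': array([ 0.091828  ,  0.15025609, -0.58190792]), 'torque': array([ 0.0138339 , -0.00010832, -0.01191844]), 'grip_width': 0.09299462791036535}
```

View pics/top0.png

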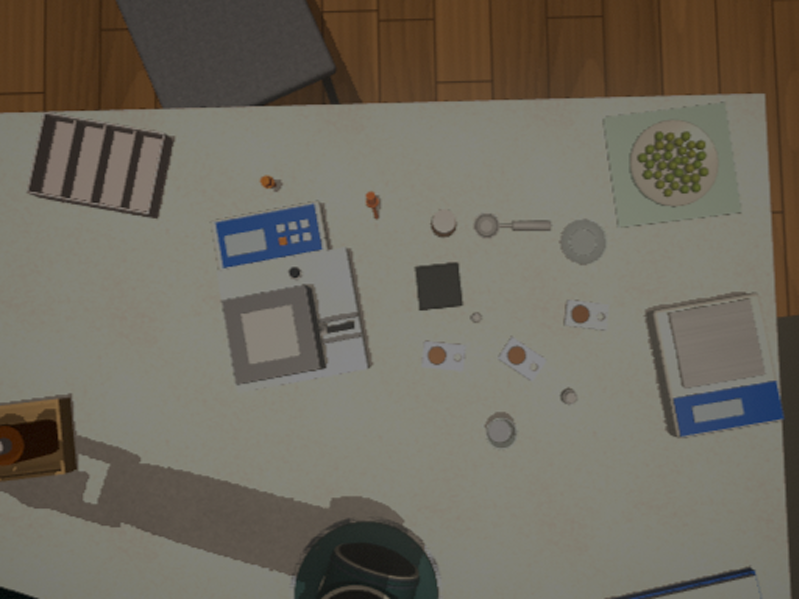

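View pics/scene0.png

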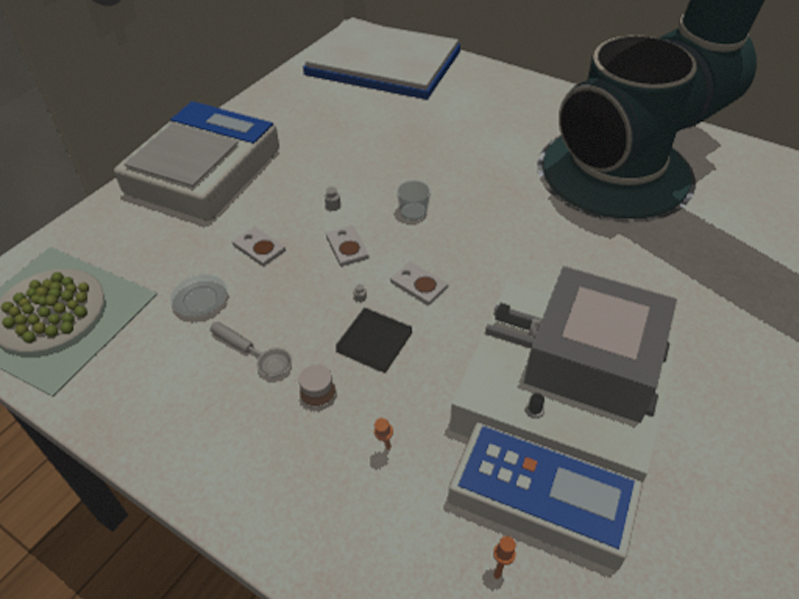

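Top view: there are three cells, with windows at (437,355), (516,355) and (580,314). The hood is at (275,335), the latch tab at (341,326), the parked rod's black head at (294,272) and the case at (439,286). The things that could be taken for these are:
- The two orange rods at (268,182) and (371,200).
- The second white scale at (715,365), which has no hood.
- The jar lid at (443,222), which is round and white like the tile.

I choose the black-headed rod and will check it in a crop.

```bash
python3 - <<'E'
from h import *
a=load('top')['im'][125:250,130:245]; b=load('top')['im'][160:260,260:395]
a=cv2.resize(a,None,fx=3.4,fy=3.4,interpolation=cv2.INTER_CUBIC); b=cv2.resize(b,None,fx=3,fy=3,interpolation=cv2.INTER_CUBIC)
H=np.zeros((max(a.shape[0],b.shape[0]),a.shape[1]+b.shape[1],3),np.uint8);H[:a.shape[0],:a.shape[1]]=a;H[:b.shape[0],a.shape[1]:]=b
H=cv2.convertScaleAbs(H,alpha=1.5);cv2.imwrite('pics/c1.png',H[:,:,::-1]);print(a.shape,b.shape)
E
```

```text
(425, 391, 3) (300, 405, 3)
```

View pics/c1.png

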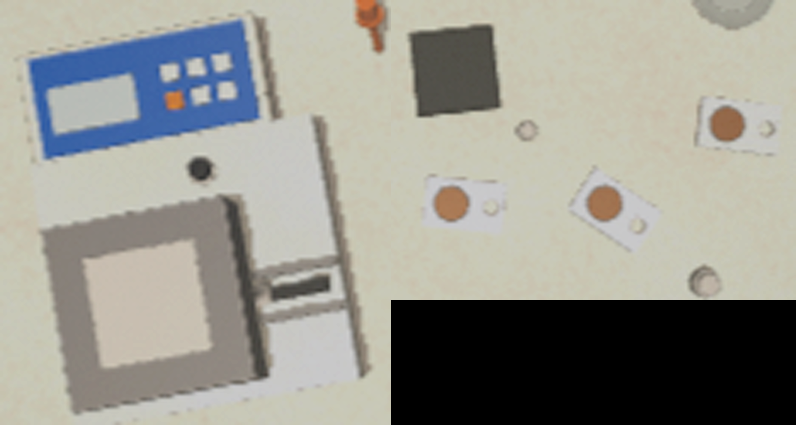

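```bash
cat >> h.py <<'E'
def cloud(n):
    L=load(n);K=L['K'];d=L['d'];rot=R.from_rotvec(L['rot']).as_matrix()
    v,u=np.mgrid[:d.shape[0],:d.shape[1]]
    c=np.stack([(u-K[0,2])/K[0,0],-(v-K[1,2])/K[1,1],-np.ones_like(u)],-1)*d[...,None]
    return c@rot.T+L['eye']
E
python3 - <<'E'
from h import *
for n in('top','scene'):
    P=cloud(n); z=P[...,2]
    print(n,'table z',np.median(z[(abs(P[...,0]-.5)<.05)&(abs(P[...,1]+.3)<.3)]))
    box=(P[...,0]>.25)&(P[...,0]<.75)&(P[...,1]>-.05)&(P[...,1]<.32)
    for nm,lo,hi in(('hood',.138,.156),('deck',.06,.08)):
        m=box&(z>lo)&(z<hi); m=cv2.morphologyEx(m.astype(np.uint8),cv2.MORPH_OPEN,np.ones((3,3)))
        nn,lab,st,_=cv2.connectedComponentsWithStats(m)
        m=lab==1+np.argmax(st[1:,4])
        q=P[m]; r=cv2.minAreaRect((q[:,:2]*1000).astype(np.float32)); print(nm,m.sum(),np.median(q[:,2]),r)
def o(u,v,k=0):
    return (130+(u+.5)/3.4-.5,125+(v+.5)/3.4-.5) if k==0 else (260+(u-391+.5)/3-.5,160+(v+.5)/3-.5)
for nm,u,v,zz,k in(('deckA',318,117,.07,0),('deckB',360,377,.07,0),('rod',200,168,.096,0),('tabR',328,287,.11,0),('tabL',272,292,.11,0),('case',455,70,.016,1),
 ('c1w',452,203,.01,1),('c1h',490,207,.01,1),('c2w',604,203,.01,1),('c2h',638,225,.01,1),('c3w',727,124,.01,1),('c3h',766,128,.01,1)):
    a=o(u,v,k); p=atz('top',*a,zz); print(nm,np.round(a,1),np.round(p,4),'depth pt',np.round(atd('top',*a),3))
E
```

```text
top table z 0.00017179377723863798
hood 2999 0.14694093420242238 ((491.29998779296875, 149.30099487304688), (150.05325317382812, 151.99632263183594), 9.488813400268555)
deck 2183 0.06903287573243966 ((573.4981689453125, 134.2163848876953), (124.29976654052734, 245.76895141601562), 9.141586303710938)
scene table z 0.0009094070371588603
hood 4807 0.14763456562328803 ((492.9549865722656, 146.97723388671875), (154.2628936767578, 150.2076416015625), 9.482623100280762)
deck 5257 0.06993070463410078 ((551.4909057617188, 128.32916259765625), (174.84339904785156, 245.47933959960938), 9.697504043579102)
deckA [223.2 159.1] [0.6498 0.0162 0.07  ] depth pt [0.66  0.023 0.002]
deckB [235.5 235.5] [ 0.4281 -0.0159  0.07  ] depth pt [ 0.427 -0.011  0.002]
rod [188.5 174.1] [0.6054 0.1131 0.096 ] depth pt [0.605 0.113 0.097]
tabR [226.1 209.1] [0.5029 0.0062 0.11  ] depth pt [0.504 0.009 0.082]
tabL [209.6 210.5] [0.4998 0.0524 0.11  ] depth pt [0.501 0.055 0.091]
case [281. 183.] [ 0.5814 -0.1507  0.016 ] depth pt [ 0.583 -0.151 -0.005]
c1w [280.  227.3] [ 0.4491 -0.1448  0.01  ] depth pt [ 0.449 -0.145  0.02 ]
c1h [292.7 228.7] [ 0.4443 -0.1825  0.01  ] depth pt [ 0.444 -0.183 -0.003]
c2w [330.7 227.3] [ 0.4459 -0.2959  0.01  ] depth pt [ 0.446 -0.296  0.005]
c2h [342.  234.7] [ 0.4234 -0.329   0.01  ] depth pt [ 0.423 -0.331 -0.003]
c3w [371.7 201. ] [ 0.5219 -0.4205  0.01  ] depth pt [ 0.522 -0.422  0.002]
c3h [384.7 202.3] [ 0.5171 -0.4591  0.01  ] depth pt [ 0.517 -0.461  0.002]
```

The crop confirms the choice: the parked rod's head is black at crop (200,168), the holes lie to the right of the windows on all three cells, and the case is dark and square. Next is the tool and camera geometry, to plan the close look.

```bash
python3 - <<'E'
from h import *
o=robot.get_obs();M=R.from_rotvec(o['orientation']).as_matrix()
ci=vision.camera_info('wrist'); C=R.from_rotvec(ci['rotation']).as_matrix()
print('cam in tool',M.T@(ci['eye']-o['ee_pos']),'look dir tool',M.T@(-C[:,2]),'cam right in tool',M.T@C[:,0])
print(M.round(3))
plan([.5,.07,.30])
yaw=np.degrees(np.arctan2(M[1,1],M[0,1]));print('tool y yaw',yaw,o['joint_positions'])
E
```

```text
cam in tool [ 0.07484154  0.00063322 -0.16450524] look dir tool [-2.70535461e-01  1.99499405e-04  9.62709990e-01] cam right in tool [-1.95210167e-04  9.99999947e-01 -2.62083774e-04]
[[-0.964  0.267 -0.   ]
 [ 0.267  0.964 -0.001]
 [ 0.    -0.001 -1.   ]]
shift [-1.853  -1.8967 -0.3261] tool x,y in world [-0.964  0.267  0.   ] [ 0.267  0.964 -0.001] z [-0.    -0.001 -1.   ]
tool y yaw 74.54144765294177 [ 1.26319563e+00  1.16374770e-01  1.44209632e+00  6.45357128e-06
  1.58400648e+00 -3.77979616e-02]
```

Request:
{"fn": "step_arm", "kwargs": {
  "motion": [-0.49, -0.456, -0.04, 0, 1, -0.49, -0.456, -0.04, 0, 1, -0.49, -0.456, -0.04, 0, 1, -0.49, -0.456, -0.04, 0, 1, -0.49, -0.456, -0.04, 0, 1]
}}

```text
time_s: 0.57
ee_pos: [0.2703, 0.5039, 0.2296]
orientation: [0.427, 3.111, 0.0]
wrist_force: [-1.1, 0.5, 0.2]
grip_width: 0.0928
```

Request:
{"fn": "step_arm", "kwargs": {
  "motion": [-0.49, -0.456, -0.04, 0, 1, -0.49, -0.456, -0.04, 0, 1, -0.49, -0.456, -0.04, 0, 1, -0.49, -0.456, -0.04, 0, 1, -0.49, -0.456, -0.04, 0, 1]
}}

```text
time_s: 0.98
ee_pos: [0.358, 0.3613, 0.2394]
orientation: [0.428, 3.111, -0.0]
wrist_force: [-0.7, 0.4, 0.5]
grip_width: 0.0929
```

Request:
{"fn": "step_arm", "kwargs": {
  "motion": [-0.49, -0.456, -0.04, 0, 1, -0.49, -0.456, -0.04, 0, 1, -0.49, -0.456, -0.04, 0, 1, -0.49, -0.456, -0.04, 0, 1, -0.49, -0.456, -0.04, 0, 1]
}}

```text
time_s: 1.4
ee_pos: [0.4455, 0.2185, 0.2489]
orientation: [0.43, 3.111, -0.002]
wrist_force: [-0.4, 0.1, -0.9]
grip_width: 0.0932
```

Request:
{"fn": "step_arm", "kwargs": {
  "motion": [-0.49, -0.456, -0.04, 0, 1, -0.49, -0.456, -0.04, 0, 1, -0.49, -0.456, -0.04, 0, 1, -0.49, -0.456, -0.04, 0, 1, -0.49, -0.456, -0.04, 0, 1]
}}

```text
time_s: 1.82
ee_pos: [0.533, 0.0762, 0.2583]
orientation: [-0.429, -3.112, 0.002]
wrist_force: [0.5, 0.2, 0.1]
grip_width: 0.0926
```

Request:
{"fn": "step_arm", "kwargs": {
  "motion": [0, 0, 0, 0.36, 0, 0, 0, 0, 0.36, 0, 0, 0, 0, 0.36, 0, 0, 0, 0, 0.36, 0, 0, 0, 0, 0.36, 0]
}}

```text
time_s: 2.23
ee_pos: [0.5306, 0.0812, 0.2584]
orientation: [-1.284, -2.867, 0.0]
wrist_force: [-0.2, -0.9, -0.3]
grip_width: 0.0642
```

Request:
{"fn": "step_arm", "kwargs": {
  "motion": [0, 0, 0, 0.36, 0, 0, 0, 0, 0.36, 0, 0, 0, 0, 0.36, 0, 0, 0, 0, 0.36, 0, 0, 0, 0, 0.36, 0]
}}

```text
time_s: 2.65
ee_pos: [0.5306, 0.0813, 0.2584]
orientation: [-2.033, -2.395, 0.0]
wrist_force: [0.3, 0.2, 0.1]
grip_width: 0.0309
```

```bash
python3 - <<'E'
from h import *
o=robot.get_obs();print(o['ee_pos'],o['joint_positions'],o['time_s']);plan([.5,.03,.2])
cap('wrist');save('wrist','w1',s=1.56)
E
```

```text
[0.53055331 0.08132139 0.25837324] [ 1.04450157e-01 -1.94209374e-01  1.67917945e+00  2.07567121e-04
  1.65707295e+00 -5.86354549e-02] 2.65
shift [-0.1828 -0.1538  0.2335] tool x,y in world [-0.162  0.987  0.   ] [ 0.987  0.162 -0.   ] z [-0.  0. -1.]
```

View pics/w1.png

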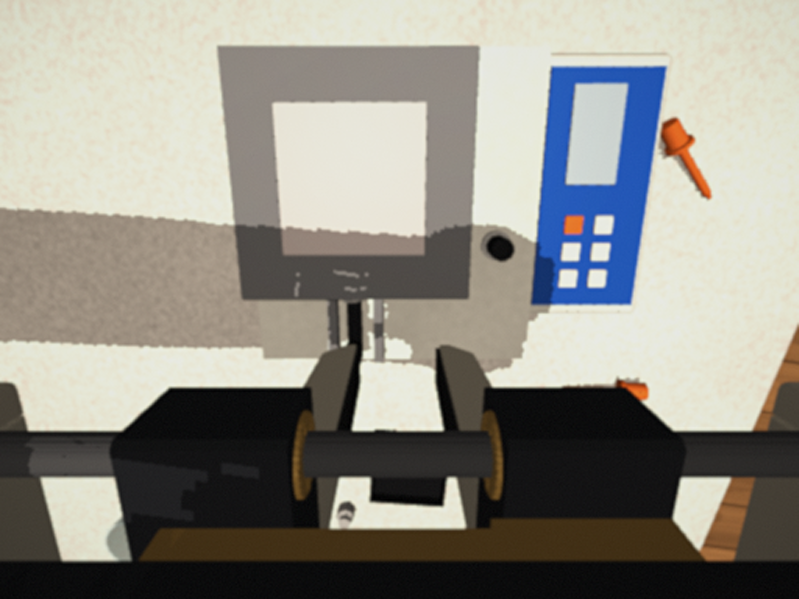

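The wrist view shows the hood's top corners at (218,46), (478,46), (468,298) and (242,298), and the rod head at (499,246). The latch arm runs at (354,325), with the tab hidden behind the left finger.

```bash
python3 - <<'E'
from h import *
s=lambda u,v:((u+.5)/1.56-.5,(v+.5)/1.56-.5)
p=[atz('wrist',*s(*q),.147)[:2] for q in((218,46),(478,46),(468,298),(242,298))]
print(np.round(p,4),[round(float(np.linalg.norm(p[i]-p[(i+1)%4])),4) for i in range(4)],np.mean(p,0))
print('rod',atz('wrist',*s(499.5,245),.096),atd('wrist',*s(499,246)))
P=cloud('wrist');z=P[...,2];m=(z>.14)&(z<.156);m=cv2.morphologyEx(m.astype(np.uint8),cv2.MORPH_OPEN,np.ones((3,3)));_,lab,st,_=cv2.connectedComponentsWithStats(m)
for k in range(1,len(st)):
    if st[k,4]>2000: q=P[lab==k];print(cv2.minAreaRect((q[:,:2]*1000).astype(np.float32)),np.median(q[:,2]))
print('arm',atz('wrist',*s(354,325),.1))
# tab region in scene/top clouds
for n in('top','scene'):
    P=cloud(n);m=(P[...,2]>.085)&(P[...,2]<.125)&(abs(P[...,0]-.51)<.06)&(abs(P[...,1]-.02)<.05)
    q=P[m];print(n,len(q));w=np.argwhere(m);print(np.c_[w,q.round(3)][:60:max(1,len(q)//25)].tolist())
E
```

```text
[[0.4072 0.2096]
 [0.5522 0.2335]
 [0.577  0.0878]
 [0.4306 0.0637]] [0.1469, 0.1478, 0.1483, 0.1478] [0.49175731 0.14866472]
rod [0.60266092 0.11959706 0.096     ] [0.60250421 0.11877831 0.09582402]
((491.3441467285156, 148.8675079345703), (150.45289611816406, 149.89129638671875), 9.322668075561523) 0.14624533249865773
arm [0.50346253 0.04029653 0.1       ]
top 144
[[202.0, 214.0, 0.525, 0.043, 0.085], [203.0, 220.0, 0.522, 0.026, 0.085], [204.0, 210.0, 0.519, 0.054, 0.086], [206.0, 225.0, 0.513, 0.011, 0.09], [207.0, 223.0, 0.509, 0.015, 0.109], [208.0, 208.0, 0.508, 0.058, 0.098], [208.0, 218.0, 0.507, 0.031, 0.091], [208.0, 223.0, 0.506, 0.015, 0.107], [209.0, 206.0, 0.505, 0.066, 0.087], [209.0, 211.0, 0.505, 0.051, 0.091], [209.0, 217.0, 0.505, 0.034, 0.087], [209.0, 222.0, 0.503, 0.018, 0.11]]
scene 232
[[194.0, 320.0, 0.508, 0.009, 0.112], [195.0, 325.0, 0.502, 0.019, 0.109], [196.0, 326.0, 0.502, 0.021, 0.107], [198.0, 320.0, 0.514, 0.013, 0.107], [199.0, 322.0, 0.514, 0.018, 0.107], [200.0, 322.0, 0.512, 0.018, 0.103], [201.0, 323.0, 0.512, 0.02, 0.101]]
```

```bash
cat >> h.py <<'E'
O=np.array([.4915,.1487]);YAW=np.radians(99.4)
ax=np.array([np.cos(YAW),np.sin(YAW)]);ay=np.array([-ax[1],ax[0]])
def an(x,y,z): return np.array([*(O+ax*x+ay*y),z])
def toan(p): d=np.asarray(p)[...,:2]-O; return np.stack([d@ax,d@ay],-1)
def goto(p,yawx=None):
    "shift normalised + turn (yawx: tool-x yaw wanted, deg)"
    plan(p); M=R.from_rotvec(robot.get_obs()['orientation']).as_matrix(); c=np.degrees(np.arctan2(M[1,0],M[0,0]))
    print('toolx yaw',round(c,2),'TCP an',np.round(toan(robot.get_obs()['ee_pos']),4), 'turn',None if yawx is None else round(((c-yawx+180)%360-180)/90,4))
E
python3 - <<'E'
from h import *
for n in('top','scene'):
    P=cloud(n);m=(P[...,2]>.1)&(P[...,2]<.125)&(abs(P[...,0]-.51)<.03)&(abs(P[...,1]-.015)<.03)
    q=P[m];a=toan(q);print(n,len(q),a.min(0),a.max(0),q[:,2].max(),np.median(a,0))
goto(an(-.132,-.045,.2),99.4)
E
```

```text
top 22 [-0.13885315  0.00125969] [-0.12574505  0.01258071] 0.11359598990144382 [-0.13220749  0.00725767]
scene 50 [-0.14110961 -0.00171521] [-0.12733803  0.01202908] 0.11251050246194605 [-0.1337946   0.00241885]
shift [-0.2363  0.0706  0.2335] tool x,y in world [-0.161  0.987  0.   ] [ 0.987  0.161 -0.   ] z [-0.  0. -1.]
toolx yaw 99.24 TCP an [-0.0729 -0.0275] turn -0.0018
```

Request:
{"fn": "step_arm", "kwargs": {
  "motion": [-0.24, 0.07, 0, 0, 0, -0.24, 0.07, 0, 0, 0, -0.24, 0.07, 0.23, 0, 0, -0.24, 0.07, 0.4, 0, 0, -0.24, 0.07, 0.4, 0, 0]
}}

```text
time_s: 3.12
ee_pos: [0.5564, 0.0246, 0.1531]
orientation: [-2.02, -2.401, 0.005]
wrist_force: [0.0, -0.2, -0.5]
grip_width: 0.0004
```

Request:
{"fn": "step_arm", "kwargs": {
  "motion": [0, 0, 0.1, 0, 0, 0, 0, 0.18, 0, 0, 0, 0, 0.25, 0, 0, 0, 0, 0.25, 0, 0, 0, 0, 0.25, 0, 0]
}}

```text
time_s: 3.53
ee_pos: [0.5577, 0.0248, 0.0958]
orientation: [-2.022, -2.403, 0.002]
wrist_force: [0.9, 0.0, -0.4]
grip_width: 0.0006
```

Request:
{"fn": "step_arm", "kwargs": {
  "motion": [0, -0.04, 0, 0, 0, 0, -0.08, 0, 0, 0, 0, -0.1, 0, 0, 0, 0, -0.11, 0, 0, 0, 0, -0.11, 0, 0, 0]
}}

```text
time_s: 3.95
ee_pos: [0.5306, 0.0195, 0.097]
orientation: [2.024, 2.401, 0.001]
wrist_force: [-0.6, -0.5, 0.2]
grip_width: 0.0004
```

```bash
python3 - <<'E'
from h import *
o=robot.get_obs();print(o['ee_pos'],o['wrist_force'],o['grip_width']);goto(an(-.132,-.0175,.095),99.4)
E
```

```text
[0.53057773 0.01953344 0.09696409] [-0.59219817 -0.4891696   0.19642754] 0.0004049744218734063
shift [0.0073 0.0002 0.0079] tool x,y in world [-0.169  0.986 -0.   ] [0.986 0.169 0.001] z [ 0.001 -0.    -1.   ]
toolx yaw 99.74 TCP an [-0.1338 -0.0175] turn 0.0037
```

Just at contact. Next I push about 15 mm in small steps.

Request:
{"fn": "step_arm", "kwargs": {
  "motion": [0, -0.012, 0, 0, 0, 0, -0.024, 0, 0, 0, 0, -0.032, 0, 0, 0, 0, -0.04, 0, 0, 0, 0, -0.04, 0, 0, 0]
}}

```text
time_s: 4.37
ee_pos: [0.521, 0.0179, 0.0963]
orientation: [2.025, 2.402, 0.0]
wrist_force: [1.7, -1.0, 0.3]
grip_width: 0.0007
```

Request:
{"fn": "step_arm", "kwargs": {
  "motion": [0, -0.006, 0, 0, 0, 0, -0.012, 0, 0, 0, 0, -0.012, 0, 0, 0, 0, -0.012, 0, 0, 0, 0, -0.012, 0, 0, 0]
}}

```text
time_s: 4.78
ee_pos: [0.5182, 0.0175, 0.0962]
orientation: [2.025, 2.402, 0.0]
wrist_force: [3.5, 1.1, 1.5]
grip_width: 0.0003
```

```bash
python3 - <<'E'
from h import *
cap('top');cap('scene')
for x,y in((0,0),(-.06,0),(.05,.0),(.09,0)):
    for n in('top','scene'):
        L=load(n);p=an(x,y,.147);Cm=R.from_rotvec(L['rot']).as_matrix();c=Cm.T@(p-L['eye']);u=L['K'][0,0]*c[0]/-c[2]+L['K'][0,2];v=-L['K'][1,1]*c[1]/-c[2]+L['K'][1,2]
        q=atd(n,u,v);print(n,x,np.round(q,3),toan(q).round(3))
goto(an(-.132,-.0,.095),99.4)
E
```

```text
top 0 [0.481 0.087 0.454] [-0.06   0.021]
scene 0 [0.551 0.158 0.214] [-0.    -0.061]
top -0.06 [0.489 0.044 0.434] [-0.103  0.019]
scene -0.06 [0.434 0.071 0.07 ] [-0.067  0.07 ]
top 0.05 [0.482 0.188 0.19 ] [0.04  0.003]
scene 0.05 [0.528 0.202 0.197] [ 0.046 -0.045]
top 0.09 [0.477 0.236 0.153] [0.088 0.   ]
scene 0.09 [0.488 0.238 0.16 ] [ 0.088 -0.011]
shift [ 0.0075 -0.0197  0.0046] tool x,y in world [-0.169  0.986 -0.   ] [0.986 0.169 0.   ] z [ 0. -0. -1.]
toolx yaw 99.74 TCP an [-0.1339 -0.0049] turn 0.0038
```

Request:
{"fn": "step_arm", "kwargs": {
  "motion": [0, 0, 0, 0, 0, 0, 0, 0, 0, 0, 0, 0.06, 0, 0, 0, 0, 0.12, 0, 0, 0, 0, 0.12, 0, 0, 0]
}}

```text
time_s: 5.3
ee_pos: [0.5488, 0.0227, 0.0958]
orientation: [-2.024, -2.402, 0.001]
wrist_force: [0.7, -1.2, -0.2]
grip_width: 0.0006
```

Request:
{"fn": "step_arm", "kwargs": {
  "motion": [0, 0, -0.15, 0, 0, 0, 0, -0.3, 0, 0, 0, 0, -0.45, 0, 0, 0, 0, -0.56, 0, 0.3, 0, 0, -0.56, 0, 0.3]
}}

```text
time_s: 5.72
ee_pos: [0.5485, 0.0225, 0.2423]
orientation: [2.021, 2.398, 0.007]
wrist_force: [-0.5, 0.5, 0.6]
grip_width: 0.0098
```

Request:
{"fn": "step_arm", "kwargs": {
  "motion": [0.12, -0.06, 0, 0, 0.4, 0.2, -0.1, 0, 0, 0.4, 0.2, -0.1, 0, 0, 0.4, 0.2, -0.1, 0, 0, 0.4, 0.2, -0.1, 0, 0, 0.4]
}}

```text
time_s: 6.13
ee_pos: [0.5144, 0.0673, 0.2357]
orientation: [-2.024, -2.402, 0.001]
wrist_force: [-0.5, -0.2, -0.1]
grip_width: 0.0368
```

```bash
python3 - <<'E'
from h import *
cap('wrist');save('wrist','w2',s=1.56)
print(robot.get_obs()['wrist_force']);goto(an(0,0,.2),99.4)
E
```

```text
[ 0.75220793 -0.50370855  0.20900085]
shift [ 0.3373 -0.0358  0.1428] tool x,y in world [-0.169  0.986 -0.   ] [ 0.986  0.169 -0.001] z [-0.001 -0.    -1.   ]
toolx yaw 99.73 TCP an [-0.0843 -0.0095] turn 0.0037
```

View pics/w2.png

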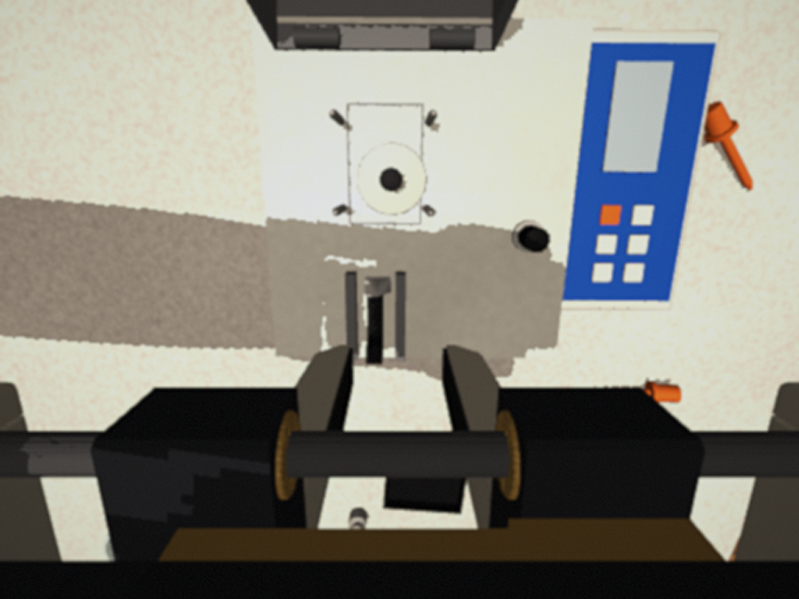

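The hood is fully open. The tile knob is at (391,180), and the station outline corners are at (347,103), (423,103), (421,222) and (349,222). The rod head is at (534,238).

```bash
python3 - <<'E'
from h import *
s=lambda u,v:((u+.5)/1.56-.5,(v+.5)/1.56-.5)
p=np.array([atz('wrist',*s(*q),.07) for q in((347.5,103.5),(422.5,103.5),(421,223),(349,223))]);print('station',toan(p).round(4),toan(p.mean(0)).round(4))
for nm,q,z in(('knob',(391,180),.1),('tile disc',(391,178.5),.078),('rod',(534,238),.096),('latch',(376,285),.11)):
    r=atz('wrist',*s(*q),z);d=atd('wrist',*s(*q));print(nm,r.round(4),toan(r).round(4),'depth',d.round(3),toan(d).round(4))
p=np.array([atz('wrist',*s(*q),.115) for q in((333,113),(433.5,113),(337,210),(432,212))]);print('pins tops',toan(p).round(4))
P=cloud('wrist')
a=toan(P);m=(P[...,2]>.074)&(P[...,2]<.083)&(abs(a[...,0])<.05)&(abs(a[...,1])<.028);q=a[m];print('tile disc cloud',q.min(0),q.max(0),(q.min(0)+q.max(0))/2,np.median(P[m][:,2]))
m=(P[...,2]>.092)&(P[...,2]<.106)&(abs(a[...,0]+.01)<.025)&(abs(a[...,1])<.02);print('knob cloud',a[m].mean(0),a[m].min(0),a[m].max(0),np.median(P[m][:,2]))
m=(P[...,2]>.090)&(P[...,2]<.103)&(abs(a[...,0]+.05)<.025)&(abs(a[...,1]+.108)<.02);print('rod cloud',a[m].mean(0),a[m].min(0),a[m].max(0),np.median(P[m][:,2]))
E
```

```text
station [[ 0.0405  0.0258]
 [ 0.0408 -0.0266]
 [-0.0419 -0.0272]
 [-0.0422  0.0267]] [-0.0007 -0.0003]
knob [0.4983 0.139  0.1   ] [-0.0107 -0.0051] depth [0.498 0.139 0.098] [-0.0107 -0.0051]
tile disc [0.4978 0.1398 0.078 ] [-0.0098 -0.0048] depth [0.498 0.14  0.098] [-0.0097 -0.0051]
rod [0.6029 0.1174 0.096 ] [-0.0491 -0.1048] depth [0.603 0.117 0.095] [-0.0492 -0.105 ]
latch [0.4997 0.0689 0.11  ] [-0.0801  0.0049] depth [0.5   0.065 0.096] [-0.0836  0.0056]
pins tops [[ 0.0284  0.03  ]
 [ 0.0288 -0.031 ]
 [-0.0294  0.0294]
 [-0.0303 -0.0317]]
tile disc cloud [-0.03491227 -0.027938  ] [0.0290999  0.01936222] [-0.00290619 -0.00428789] 0.07641027581474807
knob cloud [-0.0101601  -0.00479797] [-0.01758679 -0.01189147] [-0.00249355  0.00275564] 0.09836525000362997
rod cloud [-0.0504132  -0.10718544] [-0.05893035 -0.11642877] [-0.0423868  -0.09862341] 0.09444647927494088
```

```bash
python3 - <<'E'
from h import *
goto(an(-.0102,-.005,.082),99.4)
E
```

```text
shift [ 0.2964 -0.0157  0.6147] tool x,y in world [-0.169  0.986 -0.   ] [ 0.986  0.169 -0.001] z [-0.001 -0.    -1.   ]
toolx yaw 99.73 TCP an [-0.0843 -0.0095] turn 0.0037
```

Request:
{"fn": "step_arm", "kwargs": {
  "motion": [0.15, -0.01, 0, 0.004, 0.45, 0.296, -0.016, 0, 0.004, 0.45, 0.296, -0.016, 0.1, 0.004, 0.45, 0.296, -0.016, 0.2, 0.004, 0.45, 0.296, -0.016, 0.2, 0.004, 0.45]
}}

```text
time_s: 6.6
ee_pos: [0.4968, 0.1394, 0.1813]
orientation: [-2.03, -2.393, 0.008]
wrist_force: [-1.0, 0.1, -0.5]
grip_width: 0.0418
```

Request:
{"fn": "step_arm", "kwargs": {
  "motion": [0, 0, 0.1, 0, 0.45, 0, 0, 0.2, 0, 0.45, 0, 0, 0.3, 0, 0.45, 0, 0, 0.35, 0, 0.45, 0, 0, 0.35, 0, 0.45]
}}

```text
time_s: 7.02
ee_pos: [0.4975, 0.139, 0.0967]
orientation: [-2.032, -2.393, 0.005]
wrist_force: [-0.1, -0.0, 0.4]
grip_width: 0.0417
```

```bash
python3 - <<'E'
from h import *
print(robot.get_obs()['wrist_force']);goto(an(-.0102,-.005,.082),99.4)
E
```

```text
[-0.09976329 -0.0316812   0.35364538]
shift [0.0013 0.003  0.0586] tool x,y in world [-0.162  0.987 -0.   ] [ 0.987  0.162 -0.004] z [-0.004 -0.001 -1.   ]
toolx yaw 99.33 TCP an [-0.0105 -0.0043] turn -0.0008
```

Request:
{"fn": "step_arm", "kwargs": {
  "motion": [0, 0, 0.03, 0, 0.45, 0, 0, 0.057, 0, 0.45, 0, 0, 0.057, 0, 0, 0, 0, 0.057, 0, 0, 0, 0, 0.057, 0, 0],
  "force": 20
}}

```text
time_s: 7.43
ee_pos: [0.4984, 0.1399, 0.0852]
orientation: [2.032, 2.395, 0.001]
wrist_force: [-0.2, -0.1, 0.2]
grip_width: 0.0262
```

Request:
{"fn": "step_arm", "kwargs": {
  "motion": [0, 0, 0, 0, 0, 0, 0, 0, 0, 0, 0, 0, 0, 0, 0, 0, 0, -0.04, 0, 0, 0, 0, -0.08, 0, 0]
}}

```text
time_s: 7.85
ee_pos: [0.4978, 0.1398, 0.1048]
orientation: [-2.032, -2.395, 0.001]
wrist_force: [0.6, 0.8, -0.2]
grip_width: 0.0151
```

Request:
{"fn": "step_arm", "kwargs": {
  "motion": [0, 0, -0.15, 0, 0, 0, 0, -0.3, 0, 0, 0, 0, -0.4, 0, 0, 0, 0, -0.4, 0, 0, 0, 0, -0.4, 0, 0]
}}

```text
time_s: 8.27
ee_pos: [0.4986, 0.1399, 0.2065]
orientation: [2.031, 2.394, 0.004]
wrist_force: [-0.6, 0.2, -2.0]
grip_width: 0.0154
```

```bash
python3 - <<'E'
from h import *
P=cloud('top')  # old frame: case
cap('top');P=cloud('top')
im=load('top')['im'].astype(int)
# case & cells from colour/height in world box
m=(im.sum(2)<170)&(abs(P[...,0]-.58)<.07)&(abs(P[...,1]+.15)<.07)
q=P[m];print('case',m.sum(),cv2.minAreaRect((q[:,:2]*1000).astype(np.float32)))
print(robot.get_obs()['grip_width'],robot.get_obs()['wrist_force']);goto([.582,-.152,.20])
save('top','t2',s=1.56)
E
```

```text
case 18 ((580.7369995117188, -147.82862854003906), (56.9743537902832, 89.97473907470703), 86.55647277832031)
0.015378123604084361 [ 0.7166793  -0.88383639 -1.8610344 ]
shift [-1.2066  0.1407  0.0191] tool x,y in world [-0.163  0.987  0.   ] [0.987 0.163 0.001] z [ 0.001  0.    -1.   ]
toolx yaw 99.39 TCP an [-0.0098 -0.0051] turn None
```

Request:
{"fn": "step_arm", "kwargs": {
  "motion": [-0.15, 0.02, 0, 0, 0, -0.3, 0.035, 0, 0, 0, -0.45, 0.05, 0, 0, 0, -0.6, 0.07, 0, 0, 0, -0.6, 0.07, 0, 0, 0]
}}

```text
time_s: 8.73
ee_pos: [0.5402, -0.0102, 0.2026]
orientation: [-2.036, -2.391, 0.004]
wrist_force: [0.7, 0.9, -1.4]
grip_width: 0.0151
```

Request:
{"fn": "step_arm", "kwargs": {
  "motion": [-0.15, 0.02, 0, 0, 0, -0.3, 0.035, 0, 0, 0, -0.45, 0.05, 0, 0, 0, -0.6, 0.07, 0, 0, 0, -0.6, 0.07, 0, 0, 0]
}}

```text
time_s: 9.15
ee_pos: [0.5818, -0.1551, 0.2022]
orientation: [-2.035, -2.391, 0.003]
wrist_force: [-0.3, -0.2, -0.5]
grip_width: 0.0151
```

Request:
{"fn": "step_arm", "kwargs": {
  "motion": [0, 0, 0.15, 0, 0, 0, 0, 0.3, 0, 0, 0, 0, 0.4, 0, 0, 0, 0, 0.4, 0, 0, 0, 0, 0.4, 0, 0]
}}

```text
time_s: 9.57
ee_pos: [0.5807, -0.1499, 0.1031]
orientation: [-2.03, -2.393, 0.002]
wrist_force: [-0.3, 0.3, -0.4]
grip_width: 0.0153
```

```bash
python3 - <<'E'
from h import *
cap('wrist')
print(robot.get_obs()['grip_width'],robot.get_obs()['wrist_force']);goto([.5814,-.1507,.018])
save('wrist','w3',s=1.56)
E
```

```text
0.01516269127011398 [0.02373071 0.30593664 0.09357255]
shift [-0.0019 -0.0013  0.3486] tool x,y in world [-0.163  0.987  0.   ] [ 0.987  0.163 -0.   ] z [-0.  0. -1.]
toolx yaw 99.39 TCP an [-0.3096 -0.0402] turn None
```

View pics/w3.png

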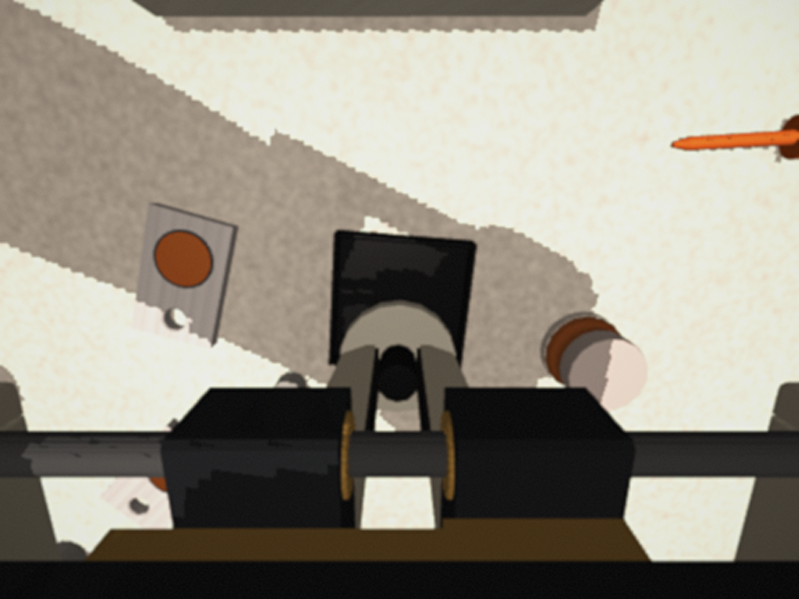

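The tile hangs in the grip, with the case's rear corners at (336,231) and (476,241) and its left edge ending at (331,362). Cell1 is at left with its window at (183,258). I check the case centre before lowering.

```bash
python3 - <<'E'
from h import *
s=lambda u,v:((u+.5)/1.56-.5,(v+.5)/1.56-.5)
a,b,c=[atz('wrist',*s(*q),.016)[:2] for q in((336,231),(476,241),(331,362))]
w=(b-a);print(a,b,np.linalg.norm(w),np.linalg.norm(c-a));w/=np.linalg.norm(w);n=np.array([w[1],-w[0]]);print('centre',(a+b)/2+.042*n,'alt',(a+b)/2-.042*n)
E
```

```text
[ 0.53871362 -0.11057165] [ 0.61921883 -0.10307455] 0.08085353425469413 0.08160769470432727
centre [ 0.58286065 -0.14864216] alt [ 0.5750718  -0.06500405]
```

Request:
{"fn": "step_arm", "kwargs": {
  "motion": [-0.002, 0.001, 0.12, 0, 0, -0.002, 0.001, 0.24, 0, 0, -0.002, 0.001, 0.31, 0, 0, -0.002, 0.001, 0.33, 0, 0, -0.002, 0.001, 0.33, 0, 0]
}}

```text
time_s: 10.03
ee_pos: [0.5822, -0.1509, 0.0226]
orientation: [2.032, 2.396, 0.0]
wrist_force: [0.8, -0.1, -1.2]
grip_width: 0.0154
```

Request:
{"fn": "step_arm", "kwargs": {
  "motion": [0, 0, 0.008, 0, 0, 0, 0, 0.016, 0, 0, 0, 0, 0.022, 0, 0, 0, 0, 0.022, 0, 0, 0, 0, 0.022, 0, 0]
}}

```text
time_s: 10.45
ee_pos: [0.5828, -0.1511, 0.0178]
orientation: [2.031, 2.394, 0.002]
wrist_force: [0.2, 0.4, 6.9]
grip_width: 0.0153
```

```bash
python3 - <<'E'
from h import *
print(robot.get_obs()['grip_width'],robot.get_obs()['wrist_force']);goto([.582,-.15,.0165])
E
```

```text
0.015318097772837195 [0.23461041 0.3609386  6.9313292 ]
shift [ 0.0049 -0.0024  0.0054] tool x,y in world [-0.163  0.987 -0.001] [0.987 0.163 0.002] z [ 0.002 -0.001 -1.   ]
toolx yaw 99.38 TCP an [-0.3107 -0.0411] turn None
```

Request:
{"fn": "step_arm", "kwargs": {
  "motion": [0, 0, -0.004, 0, 0, 0, 0, -0.004, 0, 0.4, 0, 0, -0.004, 0, 0.4, 0, 0, -0.004, 0, 0.4, 0, 0, -0.004, 0, 0.4]
}}

```text
time_s: 10.87
ee_pos: [0.5818, -0.1509, 0.0173]
orientation: [-2.032, -2.396, 0.0]
wrist_force: [0.5, 0.7, 0.0]
grip_width: 0.0356
```

Request:
{"fn": "step_arm", "kwargs": {
  "motion": [0, 0, -0.1, 0, 0.4, 0, 0, -0.25, 0, 0.4, 0, 0, -0.4, 0, 0.5, 0, 0, -0.55, 0, 0.8, 0, 0, -0.65, 0, 0.8]
}}

```text
time_s: 11.28
ee_pos: [0.5823, -0.151, 0.1838]
orientation: [2.031, 2.394, 0.002]
wrist_force: [0.5, -1.3, 0.2]
grip_width: 0.0523
```

Request:
{"fn": "step_arm", "kwargs": {
  "motion": [-0.1, -0.15, 0, 0, 0.8, -0.2, -0.3, 0, 0, 0.8, -0.28, -0.4, 0, 0, 0.8, -0.28, -0.4, 0, 0, 0.8, -0.28, -0.4, 0, 0, 0.8]
}}

```text
time_s: 11.7
ee_pos: [0.4937, -0.2374, 0.1802]
orientation: [2.035, 2.392, 0.0]
wrist_force: [0.3, -0.5, 0.8]
grip_width: 0.0742
```

```bash
python3 - <<'E'
from h import *
cap('wrist');save('wrist','w4',s=1.56);print(robot.get_obs()['wrist_force'],robot.get_obs()['ee_pos'])
E
```

```text
[ 0.79447397 -0.35515495  0.16605856] [ 0.49449262 -0.23658811  0.18006763]
```

View pics/w4.png

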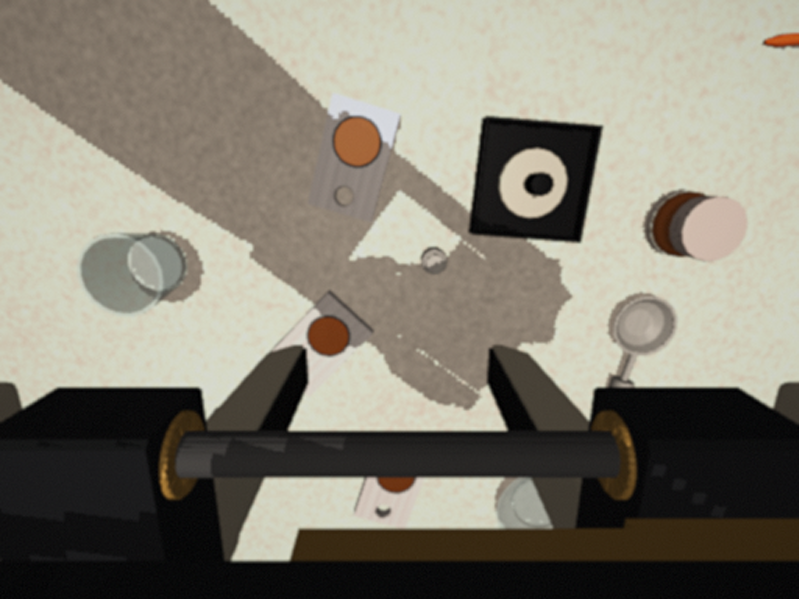

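The tile lies flat, centred in the case at (535,183). Cell1 has its window at (357,141) and hole at (344,196).

```bash
cat >> h.py <<'E'
def cellpose(n,hole,win,z=.01,s=1.56):
    f=lambda q:((q[0]+.5)/s-.5,(q[1]+.5)/s-.5)
    h=atz(n,*f(hole),z)[:2];w=atz(n,*f(win),z)[:2];d=w-h;L=np.linalg.norm(d);d/=L
    yaw=np.degrees(np.arctan2(d[1],d[0]));print('hole',h,'win',w,'dist',L,'yaw',yaw,'centre',h+.027*d);return h,d,yaw
E
python3 - <<'E'
from h import *
h,d,y=cellpose('wrist',(344,196),(357,141))
f=lambda q:((q[0]+.5)/1.56-.5,(q[1]+.5)/1.56-.5)
a,b=[atz('wrist',*f(q),.01)[:2] for q in((329,95),(400,113))];e=b-a;print('edge',np.linalg.norm(e),np.degrees(np.arctan2(e[1],e[0]))+90,'centre',(a+b)/2+.04*np.array([e[1],-e[0]])/np.linalg.norm(e))
P=cloud('wrist');print('z',np.median(P[int(165/1.56):int(185/1.56),int(335/1.56):int(360/1.56),2]), atd('wrist',*f((440,260)))[2])
g=h+.017*d;goto([*g,.1],y)
E
```

```text
hole [ 0.44514568 -0.18290936] win [ 0.44948634 -0.14295254] dist 0.04019189267674114 yaw 83.80005593388982 centre [ 0.44806164 -0.15606728]
edge 0.05138634347765776 85.99259281959263 centre [ 0.44872198 -0.15753675]
z 0.008395327802385694 0.022775327390314515
shift [ 0.3093 -0.1421  0.3202] tool x,y in world [-0.162  0.987 -0.   ] [0.987 0.162 0.   ] z [ 0.  0. -1.]
toolx yaw 99.3 TCP an [-0.3806  0.06  ] turn 0.1722
```

Request:
{"fn": "step_arm", "kwargs": {
  "motion": [0.1, -0.05, 0, 0.05, 0.85, 0.2, -0.1, 0, 0.1, 0.85, 0.309, -0.142, 0, 0.165, 0.85, 0.309, -0.142, 0.1, 0.165, 0.85, 0.309, -0.142, 0.2, 0.165, 0.85]
}}

```text
time_s: 12.17
ee_pos: [0.4481, -0.1642, 0.1308]
orientation: [2.321, 2.113, 0.003]
wrist_force: [-0.0, -0.0, -0.1]
grip_width: 0.0792
```

```bash
python3 - <<'E'
from h import *
goto([.4472,-.166,.0025],84.6)
E
```

```text
shift [-0.0072 -0.0046  0.5132] tool x,y in world [ 0.093  0.996 -0.001] [ 0.996 -0.093  0.004] z [ 0.004 -0.001 -1.   ]
toolx yaw 84.64 TCP an [-0.3016  0.094 ] turn 0.0004
```

Request:
{"fn": "step_arm", "kwargs": {
  "motion": [-0.007, -0.005, 0.12, 0, 0.85, -0.007, -0.005, 0.25, 0, 0.85, -0.007, -0.005, 0.38, 0, 0.85, -0.007, -0.005, 0.46, 0, 0.85, -0.007, -0.005, 0.46, 0, 0.85]
}}

```text
time_s: 12.58
ee_pos: [0.444, -0.1656, 0.0105]
orientation: [-2.319, -2.111, 0.004]
wrist_force: [-0.7, -0.3, -0.6]
grip_width: 0.0788
```

```bash
python3 - <<'E'
from h import *
goto([.4472,-.166,.003],84.6)
E
```

```text
shift [-0.0005  0.013   0.03  ] tool x,y in world [0.094 0.996 0.002] [ 0.996 -0.094 -0.006] z [-0.006  0.003 -1.   ]
toolx yaw 84.61 TCP an [-0.3023  0.0982] turn 0.0001
```

Request:
{"fn": "step_arm", "kwargs": {
  "motion": [0, 0, 0, 0, 0.85, 0, 0, 0, 0, 0.85, 0, 0, 0, 0, 0.85, 0, 0, 0, 0, 0.85]
}}

```text
time_s: 12.92
ee_pos: [0.4465, -0.1677, 0.0165]
orientation: [2.323, 2.112, 0.001]
wrist_force: [0.7, 0.0, -0.3]
grip_width: 0.0788
```

```bash
python3 - <<'E'
from h import *
goto([.4472,-.166,.003],84.6)
E
```

```text
shift [0.0069 0.002  0.0539] tool x,y in world [ 0.095  0.995 -0.001] [ 0.995 -0.095  0.002] z [ 0.002 -0.001 -1.   ]
toolx yaw 84.54 TCP an [-0.3048  0.0961] turn -0.0006
```

Request:
{"fn": "step_arm", "kwargs": {
  "motion": [0.006, 0.002, 0.03, 0, 0.85, 0.006, 0.002, 0.054, 0, 0.85, 0.006, 0.002, 0.054, 0, 0.85, 0.006, 0.002, 0.054, 0, 0.5, 0.006, 0.002, 0.054, 0, 0.3],
  "force": 30
}}

```text
time_s: 13.33
ee_pos: [0.4461, -0.166, 0.0012]
orientation: [-2.325, -2.113, 0.0]
wrist_force: [0.2, 0.4, 1.1]
grip_width: 0.0701
```

Request:
{"fn": "step_arm", "kwargs": {
  "motion": [0, 0, 0, 0, 0.3, 0, 0, 0, 0, 0.3, 0, 0, 0, 0, 0.3, 0, 0, 0, 0, 0.3, 0, 0, 0, 0, 0.3]
}}

```text
time_s: 13.75
ee_pos: [0.4462, -0.166, 0.0014]
orientation: [-2.325, -2.113, 0.0]
wrist_force: [-0.7, -0.6, 0.8]
grip_width: 0.0498
```

```bash
python3 - <<'E'
from h import *
print(robot.get_obs()['grip_width']);goto([.4472,-.166,.003],84.6)
E
```

```text
0.04977788736514169
shift [ 0.0005  0.0038 -0.0063] tool x,y in world [ 0.095  0.995 -0.   ] [ 0.995 -0.095 -0.   ] z [-0. -0. -1.]
toolx yaw 84.53 TCP an [-0.3031  0.0961] turn -0.0008
```

Request:
{"fn": "step_arm", "kwargs": {
  "motion": [0, 0, -0.05, 0, 0.3, 0, 0, -0.2, 0, 0.3, 0, 0, -0.36, 0, 0.3, 0, 0, -0.52, 0, 0.3, 0, 0, -0.68, 0, 0.3]
}}

```text
time_s: 14.17
ee_pos: [0.4458, -0.1658, 0.1744]
orientation: [2.325, 2.113, 0.0]
wrist_force: [0.1, -0.8, -0.2]
grip_width: 0.0498
```

Request:
{"fn": "step_arm", "kwargs": {
  "motion": [0, 0, -0.1, -0.06, 0.3, 0, 0, -0.1, -0.12, 0.3, 0, 0, -0.1, -0.165, 0.3, 0, 0, -0.1, -0.165, 0.3, 0, 0, -0.1, -0.165, 0.3]
}}

```text
time_s: 14.58
ee_pos: [0.4461, -0.1659, 0.1969]
orientation: [2.035, 2.393, 0.0]
wrist_force: [0.3, 0.3, -1.0]
grip_width: 0.0496
```

```bash
python3 - <<'E'
from h import *
o=robot.get_obs();print(o['grip_width'],o['wrist_force'],o['ee_pos']);goto(an(-.010,0,.2),99.4)
E
```

```text
0.04956252786505334 [ 0.32048418  0.27057958 -0.9709063 ] [ 0.44609924 -0.16593918  0.19691768]
shift [ 1.173   0.3816 -0.0124] tool x,y in world [-0.161  0.987 -0.   ] [0.987 0.161 0.   ] z [ 0. -0. -1.]
toolx yaw 99.25 TCP an [-0.303   0.0962] turn -0.0017
```

Request:
{"fn": "step_arm", "kwargs": {
  "motion": [0.15, 0.05, 0, 0, 0.3, 0.3, 0.1, 0, 0, 0.3, 0.45, 0.15, 0, 0, 0.3, 0.59, 0.192, 0, -0.002, 0.3, 0.59, 0.192, 0, -0.002, 0.3]
}}

```text
time_s: 15.0
ee_pos: [0.4696, -0.0078, 0.1964]
orientation: [-2.026, -2.399, -0.002]
wrist_force: [0.1, -0.6, -0.6]
grip_width: 0.0498
```

Request:
{"fn": "step_arm", "kwargs": {
  "motion": [0.15, 0.05, 0, 0, 0.3, 0.3, 0.1, 0, 0, 0.3, 0.45, 0.15, 0, 0, 0.3, 0.58, 0.19, 0, 0, 0.3, 0.58, 0.19, 0, 0, 0.3]
}}

```text
time_s: 15.42
ee_pos: [0.4923, 0.1425, 0.196]
orientation: [-2.027, -2.399, -0.0]
wrist_force: [0.4, 0.0, -0.1]
grip_width: 0.0494
```

Request:
{"fn": "step_arm", "kwargs": {
  "motion": [0, 0, 0, 0, 0.3, 0, 0, 0, 0, 0.3, 0, 0, 0, 0, 0.3]
}}

```text
time_s: 15.67
ee_pos: [0.4923, 0.1372, 0.1964]
orientation: [2.031, 2.397, -0.0]
wrist_force: [-0.2, -0.5, -1.2]
grip_width: 0.0496
```

```bash
python3 - <<'E'
from h import *
o=robot.get_obs();print(o['grip_width'],o['wrist_force'],o['ee_pos']);goto(an(-.010,0,.135),99.4)
cap('wrist');save('wrist','w5',s=1.56)
E
```

```text
0.04964392172034231 [-0.19457072 -0.48425084 -1.16913187] [0.49228383 0.13724638 0.19639938]
shift [0.0058 0.0044 0.2456] tool x,y in world [-0.164  0.986 -0.   ] [ 0.986  0.164 -0.   ] z [-0. -0. -1.]
toolx yaw 99.45 TCP an [-0.0114  0.0011] turn 0.0006
```

View pics/w5.png

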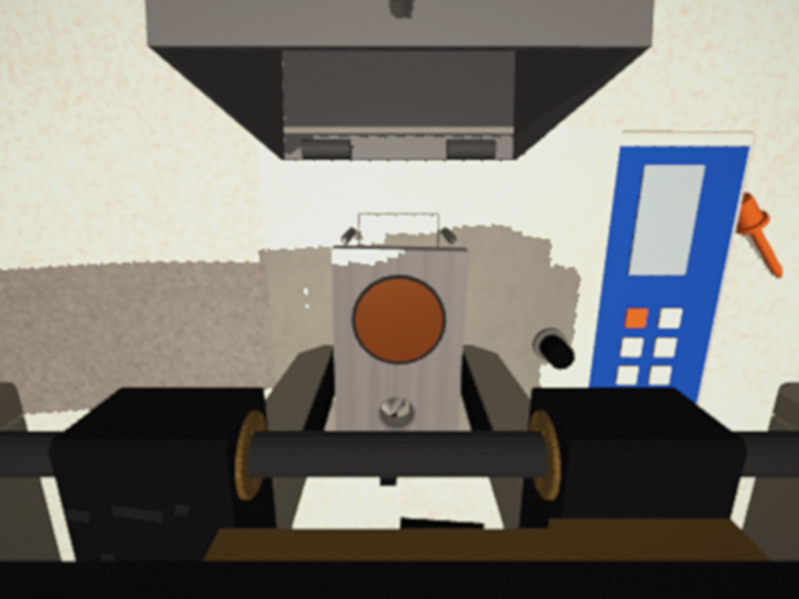

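The held cell is visible, with its hole at (397,411), its window at (399,320) and its far edge at row 248. I measure the hole in the tool frame.

```bash
python3 - <<'E'
from h import *
s=lambda u,v:((u+.5)/1.56-.5,(v+.5)/1.56-.5)
z=.1964+.0087;T=toan([.4923,.1372])
for nm,q in(('hole',(397,411)),('win',(399,320)),('edgeL',(333,249)),('edgeR',(466,249))):
    p=atz('wrist',*s(*q),z);print(nm,(toan(p)-T).round(4),atd('wrist',*s(q[0],q[1]+5))[2])
E
```

```text
hole [-0.0147 -0.0003] 0.06831434932813274
win [ 0.0236 -0.001 ] 0.20362706822738613
edgeL [0.0505 0.0228] 0.203914828421434
edgeR [ 0.0505 -0.025 ] 0.20286776412036286
```

Request:
{"fn": "step_arm", "kwargs": {
  "motion": [0.001, 0.004, 0.1, 0, 0.3, 0.001, 0.004, 0.2, 0, 0.3, 0.001, 0.004, 0.26, 0, 0.3, 0.001, 0.004, 0.26, 0, 0.3, 0.001, 0.004, 0.26, 0, 0.3]
}}

```text
time_s: 16.13
ee_pos: [0.4932, 0.1378, 0.1315]
orientation: [-2.03, -2.397, 0.001]
wrist_force: [0.7, 0.2, -0.4]
grip_width: 0.0497
```

Request:
{"fn": "step_arm", "kwargs": {
  "motion": [0, 0, 0.08, 0, 0.3, 0, 0, 0.16, 0, 0.3, 0, 0, 0.21, 0, 0.3, 0, 0, 0.21, 0, 0.3, 0, 0, 0.21, 0, 0.3]
}}

```text
time_s: 16.55
ee_pos: [0.4935, 0.1385, 0.0797]
orientation: [2.029, 2.398, 0.0]
wrist_force: [-0.3, 0.1, -0.7]
grip_width: 0.0496
```

Request:
{"fn": "step_arm", "kwargs": {
  "motion": [0, 0, 0, 0, 0.3, 0, 0, 0, 0, 0.3]
}}

```text
time_s: 16.72
ee_pos: [0.494, 0.1387, 0.0804]
orientation: [2.028, 2.398, 0.002]
wrist_force: [0.2, 1.1, -1.2]
grip_width: 0.0497
```

```bash
python3 - <<'E'
from h import *
o=robot.get_obs();print(o['grip_width'],o['wrist_force'],o['ee_pos']);goto(an(-.011,0,.072),99.4)
E
```

```text
0.04967049923898169 [ 0.17941875  1.10449787 -1.20671793] [0.49395919 0.13872734 0.08040444]
shift [-0.003  -0.0033  0.0336] tool x,y in world [-0.166  0.986  0.   ] [0.986 0.166 0.002] z [ 0.002  0.    -1.   ]
toolx yaw 99.56 TCP an [-0.0102 -0.0008] turn 0.0018
```

Request:
{"fn": "step_arm", "kwargs": {
  "motion": [-0.002, -0.003, 0.02, 0, 0.3, -0.002, -0.003, 0.034, 0, 0.3, -0.002, -0.003, 0.034, 0, 0.3, -0.002, -0.003, 0.034, 0, 0.3, -0.002, -0.003, 0.034, 0, 0.3]
}}

```text
time_s: 17.13
ee_pos: [0.4929, 0.1381, 0.0706]
orientation: [2.028, 2.398, 0.001]
wrist_force: [1.4, -0.3, 3.0]
grip_width: 0.0493
```

Request:
{"fn": "step_arm", "kwargs": {
  "motion": [0, 0, 0, 0, 0.68, 0, 0, 0, 0, 0.68, 0, 0, 0, 0, 0.68, 0, 0, 0, 0, 0.68]
}}

```text
time_s: 17.47
ee_pos: [0.4925, 0.138, 0.0703]
orientation: [-2.028, -2.399, 0.001]
wrist_force: [-1.5, -0.4, 0.8]
grip_width: 0.063
```

```bash
python3 - <<'E'
from h import *
o=robot.get_obs();print(o['grip_width'],o['wrist_force'],o['ee_pos']);goto(an(-.011,0,.072),99.4)
cap('wrist');save('wrist','w6',s=1.56)
E
```

```text
0.06297246445562452 [-1.45181253 -0.43970315  0.79663484] [0.49246803 0.13798974 0.07030513]
shift [-0.0011  0.0032 -0.0068] tool x,y in world [-0.166  0.986 -0.   ] [ 0.986  0.166 -0.   ] z [-0. -0. -1.]
toolx yaw 99.56 TCP an [-0.0107  0.0008] turn 0.0018
```

Request:
{"fn": "step_arm", "kwargs": {
  "motion": [0, 0, -0.1, 0, 0.68, 0, 0, -0.25, 0, 0.68, 0, 0, -0.4, 0, 0.68, 0, 0, -0.5, 0, 0.68, 0, 0, -0.5, 0, 0.68]
}}

```text
time_s: 17.93
ee_pos: [0.4942, 0.1384, 0.2012]
orientation: [2.026, 2.396, 0.009]
wrist_force: [0.4, -0.4, 0.7]
grip_width: 0.0638
```

Request:
{"fn": "step_arm", "kwargs": {
  "motion": [-0.15, 0, 0, 0, 0.85, -0.3, 0, 0, 0, 0.85, -0.37, 0, 0, 0, 0.85, -0.37, 0, 0, 0, 0.85, -0.37, 0, 0, 0, 0.85]
}}

```text
time_s: 18.35
ee_pos: [0.5079, 0.0461, 0.1948]
orientation: [-2.03, -2.397, 0.001]
wrist_force: [0.1, 0.6, 0.3]
grip_width: 0.0786
```

```bash
python3 - <<'E'
from h import *
cap('wrist');cap('top')
a=cv2.resize(load('wrist')['im'][40:240,150:350],None,fx=2,fy=2,interpolation=cv2.INTER_CUBIC);b=cv2.resize(load('top')['im'][160:260,260:395],None,fx=2.9,fy=2.9,interpolation=cv2.INTER_CUBIC)
H=np.zeros((400,400+b.shape[1],3),np.uint8);H[:400,:400]=a;H[:b.shape[0],400:]=b;cv2.imwrite('pics/c7.png',H[:,:,::-1])
print(robot.get_obs()['ee_pos'])
E
```

```text
[0.50783915 0.04728601 0.19496468]
```

View pics/c7.png

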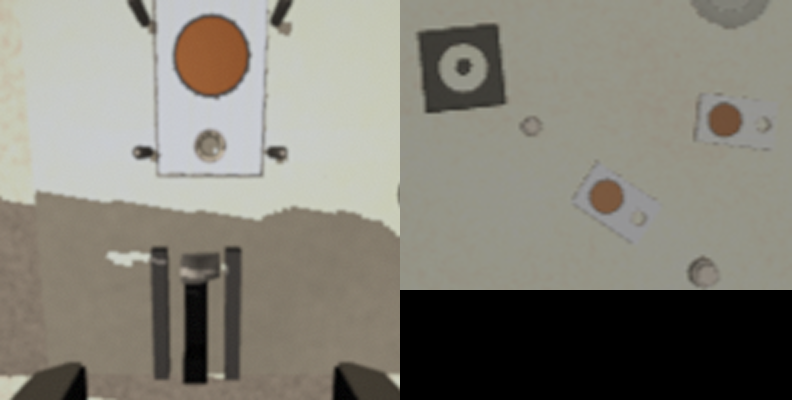

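Cell1 sits between the pins, with its hole at crop (210,145) and the base hole visible inside it. Cell2 has its window at crop (606,196) and hole at (639,218); cell3 is at (725,119) and (765,124).

```bash
python3 - <<'E'
from h import *
w=lambda u,v:(150+(u+.5)/2-.5,40+(v+.5)/2-.5)
for nm,q in(('hole',(210,145)),('win',(211,55)),('cL',(157,176)),('cR',(263,177))):
    print(nm,toan(atz('wrist',*w(*q),.08)).round(4))
# base hole ring: brightness inside
im=load('wrist')['im'][104:122,246:264].mean(2).astype(int);print(im)
t=lambda u,v:(260+(u-400+.5)/2.9-.5,160+(v+.5)/2.9-.5)
for h_,w_ in(((639,218),(606,196)),((765,124),(725,119))):
    h=atz('top',*t(*h_),.01)[:2];ww=atz('top',*t(*w_),.01)[:2];d=ww-h;L=np.linalg.norm(d);print(h,ww,L,np.degrees(np.arctan2(d[1],d[0])),'grasp',h+.0165*d/L)
goto([.434,-.315,.18],58)
E
```

```text
hole [-0.0276 -0.0001]
win [ 0.0124 -0.0005]
cL [-0.0422  0.0258]
cR [-0.0426 -0.0259]
[[203 204 205 205 203 197 186 174 169 173 181 187 193 202 205 205 205 204]
 [204 204 204 197 186 166 143 128 126 132 147 156 168 184 197 204 205 204]
 [204 204 198 179 155 131 110  99  96 108 130 134 134 155 180 195 204 204]
 [205 202 182 154 124 109 104  95  89  98 117 119 113 125 156 184 200 205]
 [204 192 164 129 109  93  97  97 101 101 104 101  99 115 141 165 192 203]
 [201 181 143 113 103  94 102 115 121 122 118 105  97 115 141 153 178 199]
 [197 166 122  99  98 105 121 126 129 128 128 119 105 114 141 146 163 192]
 [191 152 109  90  95 115 127 129 130 128 128 126 115 116 137 141 150 186]
 [185 143 105  89  96 118 128 129 126 126 127 127 121 121 134 136 139 180]
 [183 138 104  96 101 120 128 128 126 125 133 140 133 128 135 123 132 179]
 [186 144 113 113 108 116 127 129 127 129 146 167 156 137 140 132 147 186]
 [194 156 128 132 119 112 119 127 127 129 152 180 169 151 159 161 173 196]
 [199 174 146 141 127 110 110 117 122 124 140 162 158 158 170 179 192 202]
 [203 190 165 143 129 126 120 116 117 119 127 140 151 166 176 185 196 203]
 [203 199 182 158 140 144 147 143 139 138 140 151 163 172 179 191 202 205]
 [204 204 198 181 161 150 154 159 158 157 154 156 169 178 190 200 204 203]
 [204 205 204 199 187 172 165 163 161 160 155 160 178 192 200 204 204 203]
 [205 204 205 205 202 195 190 183 179 179 181 187 197 203 205 205 205 204]]
[ 0.42286587 -0.3291973 ] [ 0.44612458 -0.29602885] 0.040510664486740934 54.960707112067496 grasp [ 0.43233915 -0.31568778]
[ 0.51674037 -0.46168662] [ 0.52278976 -0.42079611] 0.04133556497955305 81.58464303570393 grasp [ 0.51915512 -0.44536428]
shift [-1.3799 -0.532   0.0597] tool x,y in world [-0.166  0.986  0.   ] [ 0.986  0.166 -0.001] z [-0.001  0.    -1.   ]
toolx yaw 99.57 TCP an [-0.1027  0.0004] turn 0.4618
```

Request:
{"fn": "step_arm", "kwargs": {
  "motion": [-0.15, -0.06, 0, 0, 0.85, -0.3, -0.12, 0, 0, 0.85, -0.45, -0.18, 0, 0, 0.85, -0.6, -0.24, 0, 0, 0.85, -0.72, -0.29, 0, 0, 0.85]
}}

```text
time_s: 18.87
ee_pos: [0.4658, -0.1439, 0.1954]
orientation: [2.027, 2.4, -0.0]
wrist_force: [0.6, 1.0, -0.7]
grip_width: 0.0789
```

Request:
{"fn": "step_arm", "kwargs": {
  "motion": [-0.15, -0.06, 0, 0, 0.85, -0.3, -0.12, 0, 0, 0.85, -0.45, -0.18, 0, 0, 0.85, -0.6, -0.24, 0, 0, 0.85, -0.8, -0.36, 0.02, 0, 0.85]
}}

```text
time_s: 19.28
ee_pos: [0.4174, -0.3404, 0.1922]
orientation: [2.026, 2.4, 0.0]
wrist_force: [0.8, -0.6, -0.1]
grip_width: 0.0793
```

Request:
{"fn": "step_arm", "kwargs": {
  "motion": [0, 0, 0, 0.08, 0.85, 0, 0, 0, 0.16, 0.85, 0, 0, 0, 0.24, 0.85, 0, 0, 0, 0.32, 0.85, 0, 0, 0, 0.38, 0.85]
}}

```text
time_s: 19.7
ee_pos: [0.4176, -0.3385, 0.1916]
orientation: [-2.649, -1.689, -0.0]
wrist_force: [0.7, 0.6, -0.0]
grip_width: 0.0791
```

Request:
{"fn": "step_arm", "kwargs": {
  "motion": [0, 0, 0, 0.08, 0.85, 0, 0, 0, 0.1, 0.85, 0, 0, 0, 0.1, 0.85, 0, 0, 0, 0.1, 0.85]
}}

```text
time_s: 20.03
ee_pos: [0.4175, -0.3386, 0.1917]
orientation: [-2.767, -1.488, -0.0]
wrist_force: [-0.1, 0.4, -0.1]
grip_width: 0.0792
```

```bash
python3 - <<'E'
from h import *
cap('wrist');save('wrist','w8',s=1.56)
goto([.4323,-.3157,.1],55)
E
```

```text
shift [ 0.1098 -0.0011  0.367 ] tool x,y in world [0.552 0.834 0.   ] [ 0.834 -0.552 -0.   ] z [-0.  0. -1.]
toolx yaw 56.52 TCP an [-0.4688  0.1527] turn 0.0169
```

View pics/w8.png

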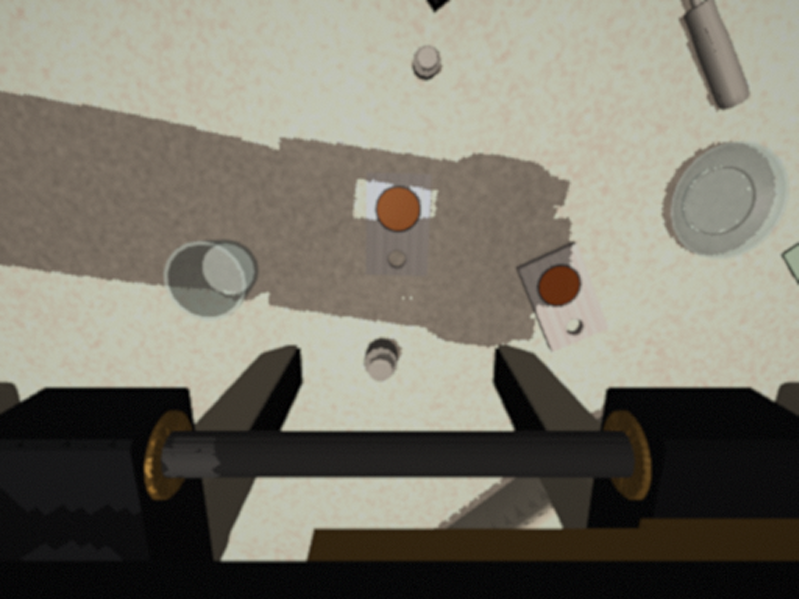

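Cell2 has its window at (398,209) and hole at (397,259). The large weight at (381,358) stands behind the hole end, outside the fingers' path.

```bash
python3 - <<'E'
from h import *
h,d,y=cellpose('wrist',(397,259),(398,209))
f=lambda q:((q[0]+.5)/1.56-.5,(q[1]+.5)/1.56-.5)
print('weight',atz('wrist',*f((381,358)),.03))
g=h+.0165*d;print(g);goto([*g,.015],y)
E
```

```text
hole [ 0.42399052 -0.32836417] win [ 0.44640681 -0.29590368] dist 0.03944836976961424 yaw 55.372150154151456 centre [ 0.4393331  -0.30614695]
weight [ 0.37060802 -0.38563439  0.03      ]
[ 0.43336654 -0.31478698]
shift [1.151e-01 4.000e-04 7.071e-01] tool x,y in world [0.552 0.834 0.   ] [ 0.834 -0.552 -0.   ] z [-0.  0. -1.]
toolx yaw 56.52 TCP an [-0.4688  0.1527] turn 0.0128
```

Request:
{"fn": "step_arm", "kwargs": {
  "motion": [0.115, 0, 0.1, 0.013, 0.85, 0.115, 0, 0.25, 0.013, 0.85, 0.115, 0, 0.4, 0.013, 0.85, 0.115, 0, 0.55, 0.013, 0.85, 0.115, 0, 0.7, 0.013, 0.85]
}}

```text
time_s: 20.5
ee_pos: [0.4331, -0.3148, 0.0154]
orientation: [2.782, 1.458, 0.0]
wrist_force: [0.8, -1.5, -0.7]
grip_width: 0.0787
```

Request:
{"fn": "step_arm", "kwargs": {
  "motion": [0, 0, 0, 0, 0.85, 0, 0, 0, 0, 0.85, 0, 0, 0, 0, 0.85, 0, 0, 0, 0, 0.85]
}}

```text
time_s: 20.83
ee_pos: [0.4341, -0.3162, 0.0197]
orientation: [2.781, 1.454, 0.002]
wrist_force: [-0.2, -0.2, 0.5]
grip_width: 0.079
```

```bash
python3 - <<'E'
from h import *
goto([.4331,-.315,.002],55.4)
E
```

```text
shift [ 0.0016 -0.0065  0.0709] tool x,y in world [ 0.57   0.821 -0.   ] [ 0.821 -0.57   0.004] z [ 0.003 -0.002 -1.   ]
toolx yaw 55.22 TCP an [-0.4493  0.1325] turn -0.002
```

Request:
{"fn": "step_arm", "kwargs": {
  "motion": [0.001, -0.004, 0.03, 0, 0.85, 0.001, -0.004, 0.066, 0, 0.85, 0.001, -0.004, 0.066, 0, 0.85, 0.001, -0.004, 0.066, 0, 0.5, 0.001, -0.004, 0.066, 0, 0.3]
}}

```text
time_s: 21.25
ee_pos: [0.4322, -0.3146, 0.0003]
orientation: [2.784, 1.455, -0.0]
wrist_force: [-0.9, 0.2, 2.2]
grip_width: 0.0699
```

Request:
{"fn": "step_arm", "kwargs": {
  "motion": [0, 0, 0, 0, 0.3, 0, 0, 0, 0, 0.3, 0, 0, 0, 0, 0.3, 0, 0, 0, 0, 0.3, 0, 0, 0, 0, 0.3]
}}

```text
time_s: 21.67
ee_pos: [0.4322, -0.3146, 0.0003]
orientation: [2.784, 1.455, -0.0]
wrist_force: [1.1, -1.3, -0.2]
grip_width: 0.0498
```

```bash
python3 - <<'E'
from h import *
o=robot.get_obs();print(o['grip_width'],o['ee_pos'],o['wrist_force']);goto([.4331,-.315,.002],99.4)
E
```

```text
0.04982183871236311 [ 4.32224869e-01 -3.14579551e-01  2.83588637e-04] [ 1.07090315 -1.25600435 -0.17781103]
shift [ 0.0006  0.0038 -0.0069] tool x,y in world [ 0.571  0.821 -0.   ] [ 0.821 -0.571  0.   ] z [-0. -0. -1.]
toolx yaw 55.19 TCP an [-0.4474  0.1341] turn -0.4912
```

Request:
{"fn": "step_arm", "kwargs": {
  "motion": [0, 0, -0.05, 0, 0.3, 0, 0, -0.2, 0, 0.3, 0, 0, -0.36, 0, 0.3, 0, 0, -0.52, 0, 0.3, 0, 0, -0.68, 0, 0.3]
}}

```text
time_s: 22.08
ee_pos: [0.4318, -0.3142, 0.1731]
orientation: [2.784, 1.455, 0.0]
wrist_force: [0.4, -0.8, -1.1]
grip_width: 0.0492
```

Request:
{"fn": "step_arm", "kwargs": {
  "motion": [0, 0, -0.1, -0.08, 0.3, 0, 0, -0.1, -0.16, 0.3, 0, 0, -0.1, -0.24, 0.3, 0, 0, -0.1, -0.32, 0.3, 0, 0, -0.1, -0.37, 0.3]
}}

```text
time_s: 22.5
ee_pos: [0.4321, -0.3144, 0.1964]
orientation: [2.242, 2.2, 0.0]
wrist_force: [-0.3, -0.7, 0.2]
grip_width: 0.0494
```

Request:
{"fn": "step_arm", "kwargs": {
  "motion": [0, 0, 0, -0.08, 0.3, 0, 0, 0, -0.121, 0.3, 0, 0, 0, -0.121, 0.3, 0, 0, 0, -0.121, 0.3, 0, 0, 0, -0.121, 0.3]
}}

```text
time_s: 22.92
ee_pos: [0.4322, -0.3145, 0.1957]
orientation: [2.035, 2.393, -0.0]
wrist_force: [-0.1, -0.6, -0.6]
grip_width: 0.0497
```

```bash
python3 - <<'E'
from h import *
o=robot.get_obs();print(o['grip_width'],o['ee_pos'],o['wrist_force']);goto(an(-.011,0,.2),99.4)
E
```

```text
0.04972633593235007 [ 0.4321839  -0.3145096   0.19574533] [-0.0680879  -0.63541796 -0.56208749]
shift [ 1.7468  0.5316 -0.0172] tool x,y in world [-0.16   0.987 -0.   ] [0.987 0.16  0.   ] z [ 0. -0. -1.]
toolx yaw 99.23 TCP an [-0.4473  0.1342] turn -0.0019
```

Request:
{"fn": "step_arm", "kwargs": {
  "motion": [0.15, 0.05, 0, 0, 0.3, 0.3, 0.09, 0, 0, 0.3, 0.45, 0.14, 0, 0, 0.3, 0.58, 0.177, 0, 0, 0.3, 0.58, 0.177, 0, 0, 0.3]
}}

```text
time_s: 23.33
ee_pos: [0.4526, -0.16, 0.1958]
orientation: [2.031, 2.397, 0.002]
wrist_force: [-0.9, 0.1, -0.7]
grip_width: 0.0497
```

Request:
{"fn": "step_arm", "kwargs": {
  "motion": [0.15, 0.05, 0, 0, 0.3, 0.3, 0.09, 0, 0, 0.3, 0.45, 0.14, 0, 0, 0.3, 0.58, 0.177, 0, 0, 0.3, 0.58, 0.177, 0, 0, 0.3]
}}

```text
time_s: 23.75
ee_pos: [0.4725, -0.0097, 0.1956]
orientation: [-2.03, -2.397, -0.002]
wrist_force: [0.8, -0.6, -0.8]
grip_width: 0.0496
```

Request:
{"fn": "step_arm", "kwargs": {
  "motion": [0.15, 0.05, 0, 0, 0.3, 0.3, 0.09, 0, 0, 0.3, 0.45, 0.14, 0, 0, 0.3, 0.587, 0.178, 0, -0.002, 0.3, 0.587, 0.178, 0, -0.002, 0.3]
}}

```text
time_s: 24.17
ee_pos: [0.4923, 0.1423, 0.1952]
orientation: [-2.026, -2.4, -0.001]
wrist_force: [-0.4, -0.9, -1.2]
grip_width: 0.0494
```

Request:
{"fn": "step_arm", "kwargs": {
  "motion": [0, 0, 0, 0, 0.3, 0, 0, 0, 0, 0.3, 0, 0, 0, 0, 0.3, 0, 0, 0, 0, 0.3]
}}

```text
time_s: 24.5
ee_pos: [0.4924, 0.1369, 0.1955]
orientation: [2.031, 2.397, 0.0]
wrist_force: [-0.4, -1.5, -0.5]
grip_width: 0.0499
```

```bash
cat >> h.py <<'E'
def held(below=.0):
    "far edge, window of the held cell from the wrist picture; below: cell underside under the TCP"
    o=robot.get_obs();M=R.from_rotvec(o['orientation']).as_matrix();cap('wrist');L=load('wrist');im=L['im'].astype(int)
    z=o['ee_pos'][2]+.01-below
    amb=((im[...,0]-im[...,2])>60)&(im[...,0]<200);amb[:,:200]=0;amb[:,310:]=0
    n,lab,st,cen=cv2.connectedComponentsWithStats(amb.astype(np.uint8));k=1+np.argmax(st[1:,4]);u,v=st[k,0]+(st[k,2]-1)/2,st[k,1]+(st[k,3]-1)/2
    p=atz('wrist',u,v,z);print('window px',u*1.56,v*1.56,st[k],'in tool',(M.T@(p-o['ee_pos']))[:2].round(4))
    P=cloud('wrist');q=(P-o['ee_pos'])@M;m=(abs(P[...,2]-z)<.006)&(abs(q[...,1])<.02)&(q[...,0]<.07)&(q[...,0]>.02);print('far edge',np.percentile(q[m][:,0],99.5).round(4),'z',np.median(P[m][:,2]-o['ee_pos'][2]).round(4))
E
python3 - <<'E'
from h import *
held();save('wrist','w9',s=1.56)
o=robot.get_obs();print(o['ee_pos']);goto(an(-.011,0,.1),99.4)
E
```

```text
window px 397.02000000000004 319.02000000000004 [ 227  178   56   54 2357] in tool [0.0243 0.0004]
far edge 0.0503 z 0.0085
[0.49233145 0.13698126 0.19547257]
shift [0.0028 0.0043 0.3819] tool x,y in world [-0.164  0.986 -0.   ] [0.986 0.164 0.   ] z [ 0. -0. -1.]
toolx yaw 99.46 TCP an [-0.0117  0.0011] turn 0.0006
```

Request:
{"fn": "step_arm", "kwargs": {
  "motion": [0.001, 0.004, 0.1, 0, 0.3, 0.001, 0.004, 0.2, 0, 0.3, 0.001, 0.004, 0.24, 0, 0.3, 0.001, 0.004, 0.24, 0, 0.3, 0.001, 0.004, 0.24, 0, 0.3]
}}

```text
time_s: 24.97
ee_pos: [0.4933, 0.1381, 0.1359]
orientation: [-2.029, -2.398, 0.0]
wrist_force: [0.5, 0.0, 0.5]
grip_width: 0.0498
```

Request:
{"fn": "step_arm", "kwargs": {
  "motion": [0, 0, 0.08, 0, 0.3, 0, 0, 0.15, 0, 0.3, 0, 0, 0.18, 0, 0.3, 0, 0, 0.18, 0, 0.3, 0, 0, 0.18, 0, 0.3]
}}

```text
time_s: 25.38
ee_pos: [0.4936, 0.1385, 0.0916]
orientation: [2.028, 2.398, 0.001]
wrist_force: [0.3, 0.4, -0.6]
grip_width: 0.0498
```

Request:
{"fn": "step_arm", "kwargs": {
  "motion": [0, 0, 0, 0, 0.3, 0, 0, 0, 0, 0.3, 0, 0, 0, 0, 0.3, 0, 0, 0, 0, 0.3]
}}

```text
time_s: 25.72
ee_pos: [0.4934, 0.1385, 0.0909]
orientation: [2.028, 2.399, 0.001]
wrist_force: [0.8, -0.5, -0.4]
grip_width: 0.05
```

```bash
python3 - <<'E'
from h import *
o=robot.get_obs();print(o['grip_width'],o['wrist_force'],o['ee_pos']);goto(an(-.0114,0,.0813),99.4)
E
```

```text
0.050005429619097236 [ 0.75732204 -0.50495325 -0.385891  ] [0.49343244 0.13849867 0.09093476]
shift [-0.0041 -0.001   0.0385] tool x,y in world [-0.166  0.986  0.   ] [0.986 0.166 0.001] z [ 0.001  0.    -1.   ]
toolx yaw 99.56 TCP an [-0.0104 -0.0002] turn 0.0018
```

Request:
{"fn": "step_arm", "kwargs": {
  "motion": [-0.004, -0.001, 0.02, 0.002, 0.3, -0.004, -0.001, 0.036, 0.002, 0.3, -0.004, -0.001, 0.036, 0.002, 0.3, -0.004, -0.001, 0.036, 0.002, 0.3, -0.004, -0.001, 0.036, 0.002, 0.3]
}}

```text
time_s: 26.13
ee_pos: [0.493, 0.1374, 0.0812]
orientation: [-2.032, -2.396, 0.001]
wrist_force: [-0.1, -0.4, -0.3]
grip_width: 0.0494
```

Request:
{"fn": "step_arm", "kwargs": {
  "motion": [0, 0, 0, 0, 0.68, 0, 0, 0, 0, 0.68, 0, 0, 0, 0, 0.68, 0, 0, 0, 0, 0.68]
}}

```text
time_s: 26.47
ee_pos: [0.4932, 0.1374, 0.0814]
orientation: [2.032, 2.396, 0.0]
wrist_force: [-0.2, -0.5, -0.1]
grip_width: 0.0628
```

Request:
{"fn": "step_arm", "kwargs": {
  "motion": [0, 0, -0.1, 0, 0.68, 0, 0, -0.25, 0, 0.68, 0, 0, -0.4, 0, 0.68, 0, 0, -0.45, 0, 0.68, 0, 0, -0.45, 0, 0.68]
}}

```text
time_s: 26.88
ee_pos: [0.4944, 0.1377, 0.1979]
orientation: [2.03, 2.393, 0.007]
wrist_force: [-0.1, -0.8, -0.1]
grip_width: 0.063
```

Request:
{"fn": "step_arm", "kwargs": {
  "motion": [-0.15, 0, 0, 0, 0.85, -0.3, 0, 0, 0, 0.85, -0.37, 0, 0, 0, 0.85, -0.37, 0, 0, 0, 0.85, -0.37, 0, 0, 0, 0.85]
}}

```text
time_s: 27.3
ee_pos: [0.508, 0.0455, 0.1926]
orientation: [-2.034, -2.393, 0.001]
wrist_force: [0.1, 0.1, 0.5]
grip_width: 0.0789
```

```bash
python3 - <<'E'
from h import *
cap('wrist');cap('top')
a=cv2.resize(load('wrist')['im'][40:240,150:350],None,fx=2,fy=2,interpolation=cv2.INTER_CUBIC);b=cv2.resize(load('top')['im'][160:260,260:395],None,fx=2.9,fy=2.9,interpolation=cv2.INTER_CUBIC)
H=np.zeros((400,400+b.shape[1],3),np.uint8);H[:400,:400]=a;H[:b.shape[0],400:]=b;cv2.imwrite('pics/c10.png',H[:,:,::-1])
print(robot.get_obs()['ee_pos'])
E
```

```text
[0.50796038 0.04663448 0.19305755]
```

View pics/c10.png

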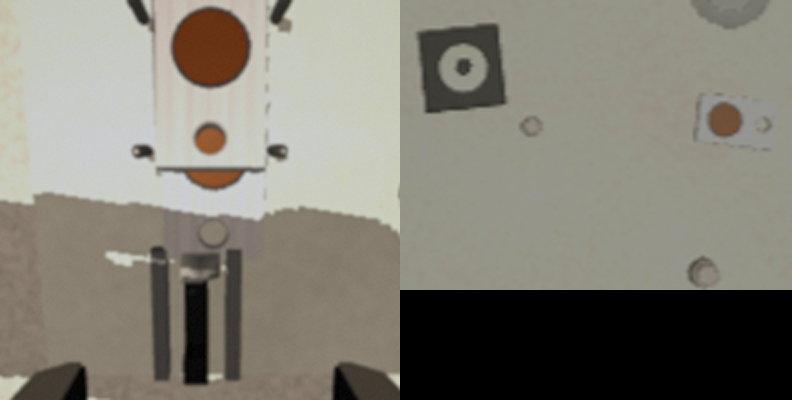

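Cell1 was knocked about 40 mm towards the latch while I was away: cell2 now lies over it, and its window shows through cell2's hole at crop (210,138). I'll mend this by taking cell2 off, resetting cell1 and restacking. First I measure the tilt and poses.

```bash
python3 - <<'E'
from h import *
w=lambda u,v:(150+(u+.5)/2-.5,40+(v+.5)/2-.5)
for nm,q in(('c2 far',(211,8)),('c2 mid',(180,100)),('c2 mid R',(240,100)),('c2 near',(180,160)),('c1',(185,200)),('c1',(240,205)),('c1 end',(190,250)),('c1 end',(240,250)),('rail',(160,290)),('c1hole',(213,233)),('c2 win',(211,47)),('c2 hole',(210,139))):
    p=atd('wrist',*w(*q));print(nm,toan(p).round(4),p[2].round(4))
for nm,q,z in(('c1hole',(213,233),.08),('c2 win',(211,47),.09),('c2 hole',(210,139),.09),('c2 edge',(156,167),.09),('c2 edgeR',(264,167),.09),('c1 endL',(163,258),.08),('c1 endR',(262,258),.08),('c1 latL',(165,190),.08),('c1 latR',(266,190),.08)): print(nm,toan(atz('wrist',*w(*q),z)).round(4))
goto(an(-.011,.0,.11),99.4)
E
```

```text
c2 far [ 0.0307 -0.0007] 0.0808
c2 mid [-0.0089  0.0132] 0.0915
c2 mid R [-0.0088 -0.0137] 0.0899
c2 near [-0.0348  0.0135] 0.0957
c1 [-0.0542  0.0122] 0.079
c1 [-0.0568 -0.0149] 0.078
c1 end [-0.0791  0.01  ] 0.0788
c1 end [-0.0787 -0.015 ] 0.0809
rail [-0.0992  0.0254] 0.0813
c1hole [-0.072  -0.0016] 0.0686
c2 win [ 0.0138 -0.0007] 0.0864
c2 hole [-0.0255 -0.0002] 0.0789
c1hole [-0.0703 -0.0016]
c2 win [ 0.0132 -0.0007]
c2 hole [-0.0256 -0.0002]
c2 edge [-0.038   0.0249]
c2 edgeR [-0.0382 -0.0252]
c1 endL [-0.0829  0.0236]
c1 endR [-0.083  -0.0262]
c1 latL [-0.0493  0.0218]
c1 latR [-0.0494 -0.0274]
shift [0.3694 0.0019 0.3324] tool x,y in world [-0.163  0.987  0.   ] [ 0.987  0.163 -0.001] z [-0.001  0.    -1.   ]
toolx yaw 99.38 TCP an [-0.1034  0.0004] turn -0.0002
```

Request:
{"fn": "step_arm", "kwargs": {
  "motion": [0.15, 0.001, 0, 0, 0.68, 0.3, 0.002, 0, 0, 0.68, 0.37, 0.002, 0.05, 0, 0.68, 0.37, 0.002, 0.15, 0, 0.68, 0.37, 0.002, 0.25, 0, 0.68]
}}

```text
time_s: 27.82
ee_pos: [0.4933, 0.1398, 0.1309]
orientation: [2.028, 2.399, 0.002]
wrist_force: [1.0, 0.3, -0.6]
grip_width: 0.063
```

Request:
{"fn": "step_arm", "kwargs": {
  "motion": [0, 0, 0.08, 0, 0.68, 0, 0, 0.14, 0, 0.68, 0, 0, 0.14, 0, 0.68, 0, 0, 0.14, 0, 0.68, 0, 0, 0.14, 0, 0.68]
}}

```text
time_s: 28.23
ee_pos: [0.4939, 0.1381, 0.0974]
orientation: [2.031, 2.396, 0.001]
wrist_force: [0.4, 0.1, -0.6]
grip_width: 0.0629
```

```bash
python3 - <<'E'
from h import *
print(robot.get_obs()['wrist_force']);goto(an(-.011,.0,.084),99.4)
E
```

```text
[ 0.4458446   0.13142761 -0.56573999]
shift [-0.0005 -0.0026  0.0537] tool x,y in world [-0.164  0.987  0.   ] [0.986 0.164 0.001] z [ 0.001  0.    -1.   ]
toolx yaw 99.43 TCP an [-0.0109 -0.0006] turn 0.0003
```

Request:
{"fn": "step_arm", "kwargs": {
  "motion": [0, -0.002, 0.025, 0, 0.68, 0, -0.002, 0.05, 0, 0.68, 0, -0.002, 0.05, 0, 0.68, 0, -0.002, 0.05, 0, 0.3, 0, -0.002, 0.05, 0, 0.3]
}}

```text
time_s: 28.65
ee_pos: [0.4932, 0.1374, 0.084]
orientation: [2.032, 2.396, 0.0]
wrist_force: [0.1, 1.4, 0.2]
grip_width: 0.0542
```

Request:
{"fn": "step_arm", "kwargs": {
  "motion": [0, 0, 0, 0, 0.3, 0, 0, 0, 0, 0.3, 0, 0, 0, 0, 0.3, 0, 0, -0.06, 0, 0.3, 0, 0, -0.14, 0, 0.3]
}}

```text
time_s: 29.07
ee_pos: [0.4923, 0.1372, 0.1177]
orientation: [-2.031, -2.394, 0.004]
wrist_force: [0.7, -0.4, -1.9]
grip_width: 0.0495
```

Request:
{"fn": "step_arm", "kwargs": {
  "motion": [0, 0, -0.1, 0, 0.3, 0, 0, -0.25, 0, 0.3, 0, 0, -0.32, 0, 0.3, 0, 0, -0.32, 0, 0.3, 0, 0, -0.32, 0, 0.3]
}}

```text
time_s: 29.48
ee_pos: [0.4934, 0.1375, 0.1994]
orientation: [2.032, 2.395, 0.002]
wrist_force: [0.2, 0.3, -1.3]
grip_width: 0.0495
```

```bash
python3 - <<'E'
from h import *
o=robot.get_obs();print(o['grip_width'],o['ee_pos'],o['wrist_force']);held();goto([.447,-.166,.2],99.4)
E
```

```text
0.04948257572659929 [0.49340463 0.13745692 0.1994216 ] [ 0.15226413  0.29296875 -1.28504347]
window px 397.02000000000004 308.1 [ 228  171   54   54 2312] in tool [0.0285 0.0004]Traceback (most recent call last):
  File "<stdin>", line 2, in <module>
  File "h.py", line 52, in held
    P=cloud('wrist');q=(P-o['ee_pos'])@M;m=(abs(P[...,2]-z)<.006)&(abs(q[...,1])<.02)&(q[...,0]<.07)&(q[...,0]>.02);print('far edge',np.percentile(q[m][:,0],99.5).round(4),'z',np.median(P[m][:,2]-o['ee_pos'][2]).round(4))
                                                                                                                                     ~~~~~~~~~~~~~^^^^^^^^^^^^^^^^
    return _quantile_unchecked(
        a, q, axis, out, overwrite_input, method, keepdims, weights)
    return _ureduce(a,
                    func=_quantile_ureduce_func,
    ...<5 lines>...
                    overwrite_input=overwrite_input,
                    method=method)
    r = func(a, **kwargs)
    result = _quantile(arr,
                       quantiles=q,
    ...<2 lines>...
                       out=out,
                       weights=wgt)
    slices_having_nans = np.isnan(arr[-1, ...])
                                  ~~~^^^^^^^^^
IndexError: index -1 is out of bounds for axis 0 with size 0
```

```bash
python3 - <<'E'
from h import *
goto([.447,-.166,.04],99.4)
E
```

```text
shift [-1.1671 -0.3789  0.6325] tool x,y in world [-0.163  0.987 -0.   ] [ 0.987  0.163 -0.001] z [-0. -0. -1.]
toolx yaw 99.38 TCP an [-0.0115  0.0004] turn -0.0002
```

Request:
{"fn": "step_arm", "kwargs": {
  "motion": [-0.15, -0.05, 0, 0, 0.3, -0.3, -0.1, 0, 0, 0.3, -0.45, -0.15, 0, 0, 0.3, -0.585, -0.19, 0, 0, 0.3, -0.585, -0.19, 0, 0, 0.3]
}}

```text
time_s: 29.95
ee_pos: [0.4688, -0.0191, 0.1971]
orientation: [-2.036, -2.391, 0.004]
wrist_force: [-0.6, -0.0, -1.0]
grip_width: 0.0496
```

Request:
{"fn": "step_arm", "kwargs": {
  "motion": [-0.15, -0.05, 0, 0, 0.3, -0.3, -0.1, 0, 0, 0.3, -0.45, -0.15, 0, 0, 0.3, -0.585, -0.19, 0, 0, 0.3, -0.585, -0.19, 0, 0, 0.3]
}}

```text
time_s: 30.37
ee_pos: [0.4457, -0.1709, 0.197]
orientation: [-2.036, -2.39, 0.003]
wrist_force: [1.2, 1.2, -0.7]
grip_width: 0.0495
```

Request:
{"fn": "step_arm", "kwargs": {
  "motion": [0, 0, 0.15, 0, 0.3, 0, 0, 0.3, 0, 0.3, 0, 0, 0.45, 0, 0.3, 0, 0, 0.6, 0, 0.3, 0, 0, 0.66, 0, 0.3]
}}

```text
time_s: 30.78
ee_pos: [0.4442, -0.165, 0.0273]
orientation: [-2.028, -2.39, 0.003]
wrist_force: [-0.9, -0.4, -1.6]
grip_width: 0.05
```

Request:
{"fn": "step_arm", "kwargs": {
  "motion": [0, 0, 0, 0, 0.3, 0, 0, 0, 0, 0.3, 0, 0, 0, 0, 0.3],
  "force": 6
}}

```text
time_s: 31.03
ee_pos: [0.4476, -0.1666, 0.0349]
orientation: [2.032, 2.395, 0.0]
wrist_force: [-0.1, 0.1, -1.1]
grip_width: 0.0498
```

```bash
python3 - <<'E'
from h import *
o=robot.get_obs();print(o['grip_width'],o['ee_pos'],o['wrist_force']);goto([.447,-.166,.004],99.4)
E
```

```text
0.04977868073161732 [ 0.44761595 -0.16664135  0.03487935] [-0.09225006  0.0930825  -1.081211  ]
shift [ 0.003  -0.0021  0.1235] tool x,y in world [-0.163  0.987 -0.   ] [0.987 0.163 0.001] z [ 0.001 -0.    -1.   ]
toolx yaw 99.39 TCP an [-0.3039  0.0948] turn -0.0001
```

Request:
{"fn": "step_arm", "kwargs": {
  "motion": [0, 0, 0.05, 0, 0.3, 0, 0, 0.08, 0, 0.3, 0, 0, 0.1, 0, 0.3, 0, 0, 0.11, 0, 0.3, 0, 0, 0.12, 0, 0.3]
}}

```text
time_s: 31.45
ee_pos: [0.4471, -0.1667, 0.0036]
orientation: [-2.032, -2.396, 0.0]
wrist_force: [0.1, -0.5, 0.7]
grip_width: 0.0497
```

Request:
{"fn": "step_arm", "kwargs": {
  "motion": [0, 0, 0, 0, 0.3, 0, 0, 0, 0, 0.7, 0, 0, 0, 0, 0.7, 0, 0, 0, 0, 0.7, 0, 0, 0, 0, 0.7]
}}

```text
time_s: 31.87
ee_pos: [0.4472, -0.1667, 0.004]
orientation: [2.032, 2.395, 0.0]
wrist_force: [-0.2, -0.4, 0.8]
grip_width: 0.0647
```

Request:
{"fn": "step_arm", "kwargs": {
  "motion": [0, 0, -0.15, 0, 0.7, 0, 0, -0.3, 0, 0.7, 0, 0, -0.45, 0, 0.7, 0, 0, -0.6, 0, 0.7, 0, 0, -0.7, 0, 0.7],
  "force": 30
}}

```text
time_s: 32.28
ee_pos: [0.4475, -0.1668, 0.1829]
orientation: [2.03, 2.393, 0.002]
wrist_force: [0.7, -0.2, 0.4]
grip_width: 0.0651
```

```bash
python3 - <<'E'
from h import *
o=robot.get_obs();print(o['grip_width'],o['ee_pos'],o['wrist_force']);goto(an(-.135,-.002,.19),99.4)
cap('top');im=load('top')['im'].astype(int)
amb=((im[...,0]-im[...,2])>45)
n,lab,st,cen=cv2.connectedComponentsWithStats(amb.astype(np.uint8))
for k in range(1,n):
    if 8<st[k,4]<400: print(st[k],atz('top',*cen[k],.01).round(4))
E
```

```text
0.06505799750024031 [ 0.44747442 -0.16682355  0.18287738] [ 0.65394376 -0.16898741  0.44127069]
shift [ 0.6764  0.3878 -0.0286] tool x,y in world [-0.163  0.987 -0.002] [0.987 0.163 0.003] z [ 0.003 -0.001 -1.   ]
toolx yaw 99.38 TCP an [-0.3041  0.095 ] turn -0.0002
[ 65   0  16  19 222] [1.1356 0.4873 0.01  ]
[428  86   4   4  13] [ 0.8627 -0.6075  0.01  ]
[434  89   4   4  11] [ 0.8528 -0.6244  0.01  ]
[421  91   4   4  14] [ 0.8475 -0.586   0.01  ]
[448  91   4   3   9] [ 0.8467 -0.6672  0.01  ]
[442  97   4   3  10] [ 0.8291 -0.647   0.01  ]
[430 104   4   3   9] [ 0.8081 -0.6114  0.01  ]
[441 106   4   4  13] [ 0.8004 -0.6432  0.01  ]
[150 111  21  23 108] [0.7707 0.2167 0.01  ]
[232 110  10  29 102] [ 0.7734 -0.0205  0.01  ]
[439 113   3   3   9] [ 0.7803 -0.6352  0.01  ]
[445 112   3   4  11] [ 0.781 -0.653  0.01 ]
[422 117   4   3   9] [ 0.7697 -0.5847  0.01  ]
[179 152   5   5  22] [0.6762 0.15   0.01  ]
[367 196  10  11  81] [ 0.5221 -0.42    0.01  ]
[183 207  11  11  91] [0.5008 0.1296 0.01  ]
```

Request:
{"fn": "step_arm", "kwargs": {
  "motion": [0.13, 0.08, 0, 0, 0.7, 0.26, 0.15, 0, 0, 0.7, 0.39, 0.23, 0, 0, 0.7, 0.52, 0.3, 0, 0, 0.7, 0.676, 0.388, 0, 0, 0.7]
}}

```text
time_s: 32.75
ee_pos: [0.5143, 0.0144, 0.1789]
orientation: [2.033, 2.395, 0.0]
wrist_force: [1.1, -1.1, -0.9]
grip_width: 0.0653
```

Request:
{"fn": "step_arm", "kwargs": {
  "motion": [0, 0, 0, 0, 0.7, 0, 0, 0, 0, 0.7, 0, 0, 0, 0, 0.7]
}}

```text
time_s: 33.0
ee_pos: [0.514, 0.0128, 0.1786]
orientation: [-2.031, -2.396, 0.001]
wrist_force: [0.9, -0.4, 0.3]
grip_width: 0.0651
```

```bash
python3 - <<'E'
from h import *
cap('wrist');cap('top')
a=cv2.resize(load('wrist')['im'][40:240,150:350],None,fx=2,fy=2,interpolation=cv2.INTER_CUBIC);b=cv2.resize(load('top')['im'][160:260,260:395],None,fx=2.9,fy=2.9,interpolation=cv2.INTER_CUBIC)
H=np.zeros((400,400+b.shape[1],3),np.uint8);H[:400,:400]=a;H[:b.shape[0],400:]=b;cv2.imwrite('pics/c11.png',H[:,:,::-1])
print(robot.get_obs()['ee_pos'])
E
```

```text
[0.51392552 0.01191157 0.17874425]
```

View pics/c11.png

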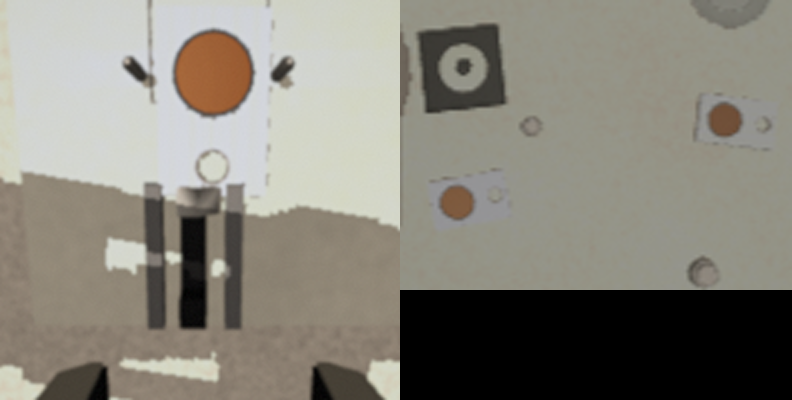

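Cell1 has its window at crop (213,73) and hole at (212,166). Cell2 lies flat on the table, with its window at (458,202) and hole at (495,194).

```bash
python3 - <<'E'
from h import *
w=lambda u,v:(150+(u+.5)/2-.5,40+(v+.5)/2-.5)
h=toan(atz('wrist',*w(212,166),.08));v=toan(atz('wrist',*w(213,73),.08));d=v-h;print(h,v,np.linalg.norm(d),'yaw rel',np.degrees(np.arctan2(d[1],d[0])))
print(toan(atz('wrist',*w(269,120),.08)),toan(atz('wrist',*w(152,95),.08)))
goto(an(h[0]+.0245,(h[1]+v[1])/2,.0725),99.4)
E
```

```text
[-0.07077993 -0.0015409 ] [-0.03121109 -0.00192341] 0.03957068881466917 yaw rel -0.5538599331958713
[-0.05077984 -0.02701438] [-0.04027672  0.02503846]
shift [0.3694 0.0073 0.4249] tool x,y in world [-0.162  0.987 -0.   ] [ 0.987  0.162 -0.   ] z [-0. -0. -1.]
toolx yaw 99.31 TCP an [-0.1386  0.0002] turn -0.001
```

Request:
{"fn": "step_arm", "kwargs": {
  "motion": [0.15, 0.007, 0, 0, 0.7, 0.3, 0.007, 0, 0, 0.7, 0.369, 0.007, 0.05, 0, 0.7, 0.369, 0.007, 0.17, 0, 0.7, 0.369, 0.007, 0.25, 0, 0.7]
}}

```text
time_s: 33.52
ee_pos: [0.5005, 0.104, 0.115]
orientation: [2.032, 2.395, 0.0]
wrist_force: [-0.6, -0.6, -1.3]
grip_width: 0.0655
```

Request:
{"fn": "step_arm", "kwargs": {
  "motion": [0, 0, 0.08, 0, 0.7, 0, 0, 0.12, 0, 0.7, 0, 0, 0.12, 0, 0.7, 0, 0, 0.12, 0, 0.7, 0, 0, 0.12, 0, 0.7]
}}

```text
time_s: 33.93
ee_pos: [0.5015, 0.1039, 0.0878]
orientation: [2.033, 2.394, 0.002]
wrist_force: [0.3, -0.3, 0.5]
grip_width: 0.0652
```

```bash
python3 - <<'E'
from h import *
print(robot.get_obs()['wrist_force']);goto(an(-.0463,-.0017,.0725),99.4)
E
```

```text
[ 0.25318901 -0.34633559  0.54123679]
shift [-0.0017 -0.0036  0.0612] tool x,y in world [-0.162  0.987 -0.   ] [0.987 0.162 0.002] z [ 0.002  0.    -1.   ]
toolx yaw 99.33 TCP an [-0.0459 -0.0026] turn -0.0008
```

Close on cell1, then lift it 6 mm, clear of the deck.

Request:
{"fn": "step_arm", "kwargs": {
  "motion": [-0.001, -0.003, 0.03, 0, 0.7, -0.001, -0.003, 0.057, 0, 0.7, -0.001, -0.003, 0.057, 0, 0.7, -0.001, -0.003, 0.057, 0, 0.3, -0.001, -0.003, 0.057, 0, 0.3]
}}

```text
time_s: 34.35
ee_pos: [0.5002, 0.1039, 0.0722]
orientation: [2.032, 2.396, -0.0]
wrist_force: [-0.4, 0.1, -0.2]
grip_width: 0.0562
```

Request:
{"fn": "step_arm", "kwargs": {
  "motion": [0, 0, 0, 0, 0.3, 0, 0, 0, 0, 0.3, 0, 0, 0, 0, 0.3, 0, 0, 0, 0, 0.3, 0, 0, 0, 0, 0.3]
}}

```text
time_s: 34.77
ee_pos: [0.5003, 0.104, 0.0723]
orientation: [2.032, 2.396, 0.001]
wrist_force: [0.3, 0.6, 1.5]
grip_width: 0.0494
```

```bash
python3 - <<'E'
from h import *
o=robot.get_obs();print(o['grip_width'],o['ee_pos'],o['wrist_force']);goto(an(-.003,0,.0725),99.4)
E
```

```text
0.049367441828860284 [0.50028775 0.10395138 0.07232467] [0.25843315 0.59141093 1.46029678]
shift [ 0.1703 -0.0055 -0.0007] tool x,y in world [-0.163  0.987  0.   ] [0.987 0.163 0.   ] z [ 0.  0. -1.]
toolx yaw 99.38 TCP an [-0.0456 -0.0014] turn -0.0002
```

Request:
{"fn": "step_arm", "kwargs": {
  "motion": [0, 0, -0.1, 0, 0.3, 0, 0, -0.23, 0, 0.3, 0, 0, -0.23, 0, 0.3, 0, 0, -0.23, 0, 0.3, 0, 0, -0.23, 0, 0.3]
}}

```text
time_s: 35.18
ee_pos: [0.4999, 0.1039, 0.1289]
orientation: [-2.032, -2.395, 0.001]
wrist_force: [-0.4, -0.7, -1.0]
grip_width: 0.0491
```

Request:
{"fn": "step_arm", "kwargs": {
  "motion": [0.08, -0.003, 0, 0, 0.3, 0.173, -0.005, 0, 0, 0.3, 0.173, -0.005, 0, 0, 0.3, 0.173, -0.005, 0, 0, 0.3, 0.173, -0.005, 0, 0, 0.3]
}}

```text
time_s: 35.6
ee_pos: [0.4915, 0.1461, 0.1286]
orientation: [-2.031, -2.396, 0.002]
wrist_force: [0.4, 0.6, -0.5]
grip_width: 0.0494
```

```bash
python3 - <<'E'
from h import *
o=robot.get_obs();print(o['grip_width'],o['ee_pos'],o['wrist_force']);goto(an(-.0022,0,.0735),99.4)
E
```

```text
0.04936862463522314 [0.49153575 0.14607084 0.12857255] [ 0.35185273  0.55467345 -0.53842812]
shift [0.0017 0.0019 0.2203] tool x,y in world [-0.163  0.987 -0.   ] [ 0.987  0.163 -0.001] z [-0.001 -0.001 -1.   ]
toolx yaw 99.41 TCP an [-0.0026  0.0004] turn 0.0001
```

Request:
{"fn": "step_arm", "kwargs": {
  "motion": [0.002, 0.002, 0.08, 0, 0.3, 0.002, 0.002, 0.15, 0, 0.3, 0.002, 0.002, 0.19, 0, 0.3, 0.002, 0.002, 0.215, 0, 0.3, 0.002, 0.002, 0.215, 0, 0.3]
}}

```text
time_s: 36.02
ee_pos: [0.492, 0.1463, 0.0746]
orientation: [-2.033, -2.394, 0.002]
wrist_force: [-0.3, -0.4, 0.6]
grip_width: 0.0492
```

Request:
{"fn": "step_arm", "kwargs": {
  "motion": [0, 0, 0, 0, 0.3, 0, 0, 0, 0, 0.3, 0, 0, 0, 0, 0.3]
}}

```text
time_s: 36.27
ee_pos: [0.4924, 0.1466, 0.0761]
orientation: [2.033, 2.395, -0.0]
wrist_force: [-0.4, -0.9, -1.0]
grip_width: 0.0495
```

```bash
python3 - <<'E'
from h import *
o=robot.get_obs();print(o['grip_width'],o['ee_pos'],o['wrist_force']);goto(an(-.0022,0,.073),99.4)
E
```

```text
0.04948438451502534 [0.49240307 0.14662895 0.07607633] [-0.41225393 -0.8517737  -1.0174768 ]
shift [-0.     -0.0022  0.0123] tool x,y in world [-0.163  0.987 -0.   ] [0.987 0.163 0.   ] z [ 0. -0. -1.]
toolx yaw 99.36 TCP an [-0.0022 -0.0006] turn -0.0004
```

Request:
{"fn": "step_arm", "kwargs": {
  "motion": [0, -0.002, 0.006, 0, 0.3, 0, -0.002, 0.013, 0, 0.3, 0, -0.002, 0.013, 0, 0.3, 0, -0.002, 0.013, 0, 0.3, 0, -0.002, 0.013, 0, 0.3]
}}

```text
time_s: 36.68
ee_pos: [0.492, 0.1469, 0.0732]
orientation: [2.032, 2.395, 0.001]
wrist_force: [-1.7, 0.5, 5.7]
grip_width: 0.0494
```

Request:
{"fn": "step_arm", "kwargs": {
  "motion": [0, 0, 0, 0, 0.68, 0, 0, 0, 0, 0.68, 0, 0, 0, 0, 0.68, 0, 0, 0, 0, 0.68]
}}

```text
time_s: 37.02
ee_pos: [0.4917, 0.1468, 0.0724]
orientation: [-2.032, -2.396, 0.0]
wrist_force: [0.5, -0.3, 0.2]
grip_width: 0.0625
```

Request:
{"fn": "step_arm", "kwargs": {
  "motion": [0, 0, -0.1, 0, 0.68, 0, 0, -0.25, 0, 0.68, 0, 0, -0.4, 0, 0.68, 0, 0, -0.48, 0, 0.68, 0, 0, -0.48, 0, 0.68]
}}

```text
time_s: 37.43
ee_pos: [0.4932, 0.1472, 0.1978]
orientation: [2.03, 2.393, 0.008]
wrist_force: [0.1, 0.7, 0.4]
grip_width: 0.0629
```

Request:
{"fn": "step_arm", "kwargs": {
  "motion": [-0.15, 0, 0, 0, 0.85, -0.3, 0, 0, 0, 0.85, -0.4, 0, 0, 0, 0.85, -0.4, 0, 0, 0, 0.85, -0.4, 0, 0, 0, 0.85]
}}

```text
time_s: 37.85
ee_pos: [0.508, 0.0473, 0.1919]
orientation: [-2.035, -2.393, 0.001]
wrist_force: [-0.4, -0.5, 0.6]
grip_width: 0.0792
```

```bash
cat >> h.py <<'E'
def station(z,save_as=None):
    "window and hole on top of the stack (analyser frame) from the wrist picture"
    o=robot.get_obs();cap('wrist');im=load('wrist')['im'].astype(int)
    amb=((im[...,0]-im[...,2])>60);amb[:,:200]=0;amb[:,310:]=0;amb[220:]=0
    n,lab,st,cen=cv2.connectedComponentsWithStats(amb.astype(np.uint8))
    for k in range(1,n):
        if st[k,4]>30:
            u,v=st[k,0]+(st[k,2]-1)/2,st[k,1]+(st[k,3]-1)/2;print('amber',st[k],toan(atz('wrist',u,v,z)).round(4))
    P=cloud('wrist')
    a=toan(P)
    for x in(-.038,-.012,.035):
        m=(abs(a[...,0]-x)<.003)&(abs(a[...,1])<.02)&(P[...,2]<.16);print('z at x',x,np.median(P[m][:,2]).round(4) if m.any() else None)
E
python3 - <<'E'
from h import *
station(.08);cap('top')
t=lambda u,v:(260+(u-400+.5)/2.9-.5,160+(v+.5)/2.9-.5)
h=atz('top',*t(495,194),.01)[:2];w=atz('top',*t(458,202),.01)[:2];d=w-h;L=np.linalg.norm(d);y=np.degrees(np.arctan2(d[1],d[0]));print(h,w,L,y)
g=h+.0165*d/L;print(g);goto([*(g-.06*d/L),.18],y)
E
```

```text
amber [ 237   43   36   39 1097] [ 0.0175 -0.0005]
z at x -0.038 0.0686
z at x -0.012 0.0785
z at x 0.035 0.0786
[ 0.45055841 -0.18197992] [ 0.44312734 -0.14369315] 0.03900125218176941 100.98395193681633
[ 0.44741459 -0.16578219]
shift [-1.0467 -0.3719  0.0483] tool x,y in world [-0.163  0.987  0.   ] [ 0.987  0.163 -0.001] z [-0.001  0.    -1.   ]
toolx yaw 99.38 TCP an [-1.014e-01  1.000e-04] turn -0.0178
```

```bash
cat >> h.py <<'E'
def edges(z):
    "near and far end of the top cell along analyser x, sides along y, from depth"
    P=cloud('wrist');a=toan(P);m=(abs(P[...,2]-z)<.0045)&(abs(a[...,1])<.032)&(a[...,0]>-.1)&(a[...,0]<.07)
    for y in(-.015,0,.015):
        q=a[m&(abs(a[...,1]-y)<.004)];print('y',y,'x range',q[:,0].min().round(4),q[:,0].max().round(4))
def holepx(z,x=-.027):
    "dark/bright disc search with Hough"
    L=load('wrist');g=cv2.cvtColor(L['im'],cv2.COLOR_RGB2GRAY);g=cv2.resize(g,None,fx=4,fy=4,interpolation=cv2.INTER_CUBIC)
    c=cv2.HoughCircles(cv2.GaussianBlur(g,(0,0),3),cv2.HOUGH_GRADIENT,1,40,param1=60,param2=18,minRadius=16,maxRadius=40)
    if c is None: print('none');return
    for u,v,r in c[0]:
        p=atz('wrist',(u+.5)/4-.5,(v+.5)/4-.5,z);a=toan(p)
        if abs(a[1])<.02 and -.09<a[0]<.05: print('circle',a.round(4),'r px',r/4,(u/4,v/4))
E
python3 - <<'E'
from h import *
station(.08);edges(.08);holepx(.08)
E
```

```text
amber [ 238   45   35   39 1088] [ 0.0172 -0.0008]
z at x -0.038 0.0686
z at x -0.012 0.0785
z at x 0.035 0.0785
y -0.015 x range -0.0994 0.044
y 0 x range -0.0906 0.044
y 0.015 x range -0.0351 0.0441
circle [-0.0221 -0.0008] r px 8.05 (np.float32(255.375), np.float32(109.375))
```

```bash
python3 - <<'E'
from h import *
goto(an(-.004,-.0008,.0735),99.4)
E
```

```text
shift [0.3883 0.004  0.475 ] tool x,y in world [-0.164  0.987  0.   ] [ 0.987  0.164 -0.   ] z [-0.  0. -1.]
toolx yaw 99.42 TCP an [-1.011e-01  1.000e-04] turn 0.0002
```

Request:
{"fn": "step_arm", "kwargs": {
  "motion": [0.15, 0.002, 0, 0, 0.68, 0.3, 0.004, 0, 0, 0.68, 0.388, 0.004, 0.05, 0, 0.68, 0.388, 0.004, 0.15, 0, 0.68, 0.388, 0.004, 0.25, 0, 0.68]
}}

```text
time_s: 38.42
ee_pos: [0.493, 0.1465, 0.1299]
orientation: [2.027, 2.399, 0.002]
wrist_force: [0.6, 1.4, -1.0]
grip_width: 0.063
```

Request:
{"fn": "step_arm", "kwargs": {
  "motion": [0, 0, 0.08, 0, 0.68, 0, 0, 0.16, 0, 0.68, 0, 0, 0.19, 0, 0.68, 0, 0, 0.19, 0, 0.68, 0, 0, 0.19, 0, 0.68]
}}

```text
time_s: 38.83
ee_pos: [0.4933, 0.1446, 0.0832]
orientation: [2.031, 2.396, 0.0]
wrist_force: [-1.2, 0.1, 0.6]
grip_width: 0.0633
```

```bash
python3 - <<'E'
from h import *
print(robot.get_obs()['wrist_force']);goto(an(-.004,-.0008,.0735),99.4)
E
```

```text
[-1.21801861  0.11128485  0.59097421]
shift [ 0.0014 -0.0012  0.0387] tool x,y in world [-0.164  0.987  0.   ] [0.987 0.164 0.   ] z [ 0.  0. -1.]
toolx yaw 99.42 TCP an [-0.0044 -0.0011] turn 0.0003
```

Lower, grip, raise about 1 mm, and shift −5.2 mm in x and about +0.8 mm in y.

Request:
{"fn": "step_arm", "kwargs": {
  "motion": [0, 0, 0.02, 0, 0.68, 0, 0, 0.04, 0, 0.68, 0, 0, 0.04, 0, 0.68, 0, 0, 0.04, 0, 0.3, 0, 0, 0.04, 0, 0.3]
}}

```text
time_s: 39.25
ee_pos: [0.4934, 0.144, 0.0729]
orientation: [2.032, 2.395, 0.0]
wrist_force: [-0.8, 0.4, -0.1]
grip_width: 0.0541
```

Request:
{"fn": "step_arm", "kwargs": {
  "motion": [0, 0, 0, 0, 0.3, 0, 0, 0, 0, 0.3, 0, 0, 0, 0, 0.3, 0, 0, 0, 0, 0.3, 0, 0, -0.006, 0, 0.3]
}}

```text
time_s: 39.67
ee_pos: [0.4932, 0.144, 0.0739]
orientation: [-2.032, -2.396, 0.0]
wrist_force: [0.0, 0.4, -1.1]
grip_width: 0.0494
```

```bash
python3 - <<'E'
from h import *
print(robot.get_obs()['wrist_force'],robot.get_obs()['grip_width']);goto(an(-.0092,0,.0735),99.4)
E
```

```text
[ 0.02323547  0.36722681 -1.08213288] 0.049435847663222884
shift [-0.0172 -0.0035  0.0017] tool x,y in world [-0.163  0.987 -0.   ] [ 0.987  0.163 -0.   ] z [-0. -0. -1.]
toolx yaw 99.38 TCP an [-0.0049 -0.0009] turn -0.0002
```

Request:
{"fn": "step_arm", "kwargs": {
  "motion": [-0.01, -0.002, 0, 0, 0.3, -0.021, -0.003, 0, 0, 0.3, -0.021, -0.003, 0, 0, 0.3, -0.021, -0.003, 0.006, 0, 0.3, -0.021, -0.003, 0.006, 0, 0.3]
}}

```text
time_s: 40.08
ee_pos: [0.4935, 0.1386, 0.0729]
orientation: [2.032, 2.395, 0.0]
wrist_force: [-2.2, -1.8, 4.8]
grip_width: 0.0495
```

Request:
{"fn": "step_arm", "kwargs": {
  "motion": [0, 0, 0, 0, 0.3, 0, 0, 0, 0, 0.68, 0, 0, 0, 0, 0.68, 0, 0, 0, 0, 0.68, 0, 0, 0, 0, 0.68]
}}

```text
time_s: 40.5
ee_pos: [0.4933, 0.1388, 0.0724]
orientation: [-2.032, -2.396, 0.0]
wrist_force: [-0.8, -0.4, 0.1]
grip_width: 0.063
```

Request:
{"fn": "step_arm", "kwargs": {
  "motion": [0, 0, -0.1, 0, 0.68, 0, 0, -0.25, 0, 0.68, 0, 0, -0.4, 0, 0.68, 0, 0, -0.48, 0, 0.68, 0, 0, -0.48, 0, 0.68]
}}

```text
time_s: 40.92
ee_pos: [0.4948, 0.1391, 0.1977]
orientation: [2.03, 2.393, 0.008]
wrist_force: [0.5, 0.4, 0.7]
grip_width: 0.0635
```

Request:
{"fn": "step_arm", "kwargs": {
  "motion": [-0.15, 0, 0, 0, 0.85, -0.3, 0, 0, 0, 0.85, -0.37, 0, 0, 0, 0.85, -0.37, 0, 0, 0, 0.85, -0.37, 0, 0, 0, 0.85]
}}

```text
time_s: 41.33
ee_pos: [0.5084, 0.0469, 0.1919]
orientation: [-2.034, -2.393, 0.001]
wrist_force: [-0.7, 0.4, 1.0]
grip_width: 0.0786
```

Request:
{"fn": "step_arm", "kwargs": {
  "motion": [0, 0, 0, 0, 0.85, 0, 0, 0, 0, 0.85, 0, 0, 0, 0, 0.85]
}}

```text
time_s: 41.58
ee_pos: [0.5083, 0.0483, 0.1924]
orientation: [-2.031, -2.397, 0.0]
wrist_force: [-0.2, 0.6, -0.9]
grip_width: 0.0788
```

```bash
python3 - <<'E'
from h import *
station(.08);edges(.08);holepx(.08)
goto([.4474+.012,-.1658-.059,.18],100.5)
E
```

```text
amber [ 237   51   36   38 1068] [ 0.0122 -0.0006]
z at x -0.038 0.0785
z at x -0.012 0.0784
z at x 0.035 0.0785
y -0.015 x range -0.0999 0.0386
y 0 x range -0.08 0.0388
y 0.015 x range -0.0798 0.0389
circle [-0.0278 -0.0014] r px 8.125 (np.float32(255.625), np.float32(115.125))
shift [-1.0452 -0.3724  0.0499] tool x,y in world [-0.164  0.986  0.   ] [ 0.986  0.164 -0.   ] z [-0.  0. -1.]
toolx yaw 99.45 TCP an [-0.1019 -0.0002] turn -0.0117
```

Cell1 is back: window at x = +12.2 mm, hole at −27.8 mm, flat. Next is cell2.

Request:
{"fn": "step_arm", "kwargs": {
  "motion": [-0.15, -0.05, 0, 0, 0.85, -0.3, -0.1, 0, 0, 0.85, -0.43, -0.15, 0, 0, 0.85, -0.52, -0.186, 0, 0, 0.85, -0.52, -0.186, 0, 0, 0.85]
}}

```text
time_s: 42.05
ee_pos: [0.4831, -0.0912, 0.1926]
orientation: [2.035, 2.393, -0.001]
wrist_force: [-0.8, 0.9, -0.6]
grip_width: 0.0789
```

Request:
{"fn": "step_arm", "kwargs": {
  "motion": [-0.15, -0.05, 0, 0, 0.85, -0.3, -0.1, 0, 0, 0.85, -0.43, -0.15, 0, 0, 0.85, -0.525, -0.186, 0, -0.012, 0.85, -0.525, -0.186, 0, -0.012, 0.85]
}}

```text
time_s: 42.47
ee_pos: [0.4587, -0.2281, 0.1924]
orientation: [-2.011, -2.414, 0.001]
wrist_force: [0.3, 0.9, 0.2]
grip_width: 0.0791
```

Request:
{"fn": "step_arm", "kwargs": {
  "motion": [0, 0, 0, 0, 0.85, 0, 0, 0, 0, 0.85, 0, 0, 0, 0, 0.85]
}}

```text
time_s: 42.72
ee_pos: [0.4597, -0.2242, 0.1926]
orientation: [2.008, 2.416, 0.0]
wrist_force: [0.1, -0.6, 0.3]
grip_width: 0.0788
```

```bash
cat >> h.py <<'E'
def cellw(near,z=.01):
    "window and hole of the cell near a world point (hole), from the wrist picture"
    cap('wrist');L=load('wrist');im=L['im'].astype(int)
    amb=((im[...,0]-im[...,2])>50);n,lab,st,cen=cv2.connectedComponentsWithStats(amb.astype(np.uint8));best=None
    for k in range(1,n):
        if 150<st[k,4]<3000 and abs(st[k,2]-st[k,3])<8:
            u,v=st[k,0]+(st[k,2]-1)/2,st[k,1]+(st[k,3]-1)/2;p=atz('wrist',u,v,z)[:2]
            e=np.linalg.norm(p-near)
            if best is None or e<best[0]: best=(e,p,st[k])
    w=best[1];print('window',w,best[2])
    g=cv2.cvtColor(L['im'],cv2.COLOR_RGB2GRAY);g=cv2.resize(g,None,fx=4,fy=4,interpolation=cv2.INTER_CUBIC)
    c=cv2.HoughCircles(cv2.GaussianBlur(g,(0,0),3),cv2.HOUGH_GRADIENT,1,30,param1=50,param2=12,minRadius=16,maxRadius=36)
    for u,v,r in c[0]:
        p=atz('wrist',(u+.5)/4-.5,(v+.5)/4-.5,z)[:2];d=w-p;l=np.linalg.norm(d)
        if .034<l<.046: print('hole',p.round(4),'r',r/4,'dist',l.round(4),'yaw',np.degrees(np.arctan2(d[1],d[0])).round(2),'grasp',(w-.0235*d/l).round(4))
E
python3 - <<'E'
from h import *
cellw(np.array([.4474,-.166]));goto([.4474,-.1658,.015],100.5)
E
```

```text
window [ 0.44386149 -0.14210982] [240  92  28  29 637]
hole [ 0.4499 -0.1815] r 6.525 dist 0.0399 yaw 98.7 grasp [ 0.4474 -0.1653]
shift [ 0.2389 -0.0058  0.7107] tool x,y in world [-0.183  0.983  0.   ] [0.983 0.183 0.   ] z [ 0.  0. -1.]
toolx yaw 100.55 TCP an [-0.3628  0.0923] turn 0.0005
```

Request:
{"fn": "step_arm", "kwargs": {
  "motion": [0.1, -0.003, 0.1, 0.012, 0.85, 0.241, -0.006, 0.2, 0.012, 0.85, 0.241, -0.006, 0.35, 0.012, 0.85, 0.241, -0.006, 0.5, 0.012, 0.85, 0.241, -0.006, 0.62, 0.012, 0.85]
}}

```text
time_s: 43.18
ee_pos: [0.4465, -0.1647, 0.0355]
orientation: [-2.029, -2.398, 0.0]
wrist_force: [0.3, -0.1, -0.3]
grip_width: 0.0783
```

Request:
{"fn": "step_arm", "kwargs": {
  "motion": [0, 0, 0.06, 0, 0.85, 0, 0, 0.06, 0, 0.85, 0, 0, 0.06, 0, 0.85, 0, 0, 0.06, 0, 0.85, 0, 0, 0.06, 0, 0.85]
}}

```text
time_s: 43.6
ee_pos: [0.4478, -0.1666, 0.0244]
orientation: [2.03, 2.394, 0.001]
wrist_force: [-1.3, -0.3, -0.8]
grip_width: 0.0791
```

```bash
python3 - <<'E'
from h import *
goto([.4474,-.1653,.0025],99.4)
E
```

```text
shift [ 0.0055 -0.001   0.0874] tool x,y in world [-0.163  0.987 -0.001] [0.987 0.163 0.002] z [ 0.002 -0.001 -1.   ]
toolx yaw 99.4 TCP an [-0.3039  0.0946] turn 0.0
```

Request:
{"fn": "step_arm", "kwargs": {
  "motion": [0.005, 0, 0.04, 0, 0.85, 0.005, 0, 0.084, 0, 0.85, 0.005, 0, 0.084, 0, 0.85, 0.005, 0, 0.084, 0, 0.5, 0.005, 0, 0.084, 0, 0.3]
}}

```text
time_s: 44.02
ee_pos: [0.4464, -0.1651, 0.001]
orientation: [-2.032, -2.395, 0.0]
wrist_force: [-0.4, 0.5, -0.0]
grip_width: 0.0701
```

Request:
{"fn": "step_arm", "kwargs": {
  "motion": [0, 0, 0, 0, 0.3, 0, 0, 0, 0, 0.3, 0, 0, 0, 0, 0.3, 0, 0, 0, 0, 0.3, 0, 0, 0, 0, 0.3]
}}

```text
time_s: 44.43
ee_pos: [0.4466, -0.1652, 0.0015]
orientation: [-2.032, -2.396, 0.0]
wrist_force: [-0.1, -0.4, -1.6]
grip_width: 0.0497
```

Request:
{"fn": "step_arm", "kwargs": {
  "motion": [0, 0, -0.1, 0, 0.3, 0, 0, -0.25, 0, 0.3, 0, 0, -0.4, 0, 0.3, 0, 0, -0.55, 0, 0.3, 0, 0, -0.7, 0, 0.3]
}}

```text
time_s: 44.85
ee_pos: [0.4463, -0.165, 0.1785]
orientation: [2.032, 2.396, 0.0]
wrist_force: [0.4, -0.8, -0.9]
grip_width: 0.0496
```

Request:
{"fn": "step_arm", "kwargs": {
  "motion": [0, 0, -0.08, 0, 0.3, 0, 0, -0.08, 0, 0.3, 0, 0, -0.08, 0, 0.3, 0, 0, -0.08, 0, 0.3, 0, 0, -0.08, 0, 0.3]
}}

```text
time_s: 45.27
ee_pos: [0.4462, -0.165, 0.195]
orientation: [-2.031, -2.394, 0.001]
wrist_force: [-0.2, -0.8, -0.5]
grip_width: 0.0498
```

```bash
python3 - <<'E'
from h import *
o=robot.get_obs();print(o['grip_width'],o['ee_pos'],o['wrist_force']);goto(an(-.011,0,.2),99.4)
E
```

```text
0.049775140561679865 [ 0.44620278 -0.16501945  0.19495386] [-0.15596431 -0.75559709 -0.52629993]
shift [ 1.1646  0.3833 -0.0195] tool x,y in world [-0.163  0.987  0.001] [ 0.987  0.163 -0.002] z [-0.002  0.001 -1.   ]
toolx yaw 99.38 TCP an [-0.3021  0.0959] turn -0.0002
```

Request:
{"fn": "step_arm", "kwargs": {
  "motion": [0.15, 0.05, 0, 0, 0.3, 0.3, 0.1, 0, 0, 0.3, 0.45, 0.15, 0, 0, 0.3, 0.582, 0.192, 0, 0, 0.3, 0.582, 0.192, 0, 0, 0.3]
}}

```text
time_s: 45.68
ee_pos: [0.4702, -0.0092, 0.1953]
orientation: [-2.026, -2.398, -0.0]
wrist_force: [0.0, 0.2, -0.2]
grip_width: 0.0496
```

Request:
{"fn": "step_arm", "kwargs": {
  "motion": [0.15, 0.05, 0, 0, 0.3, 0.3, 0.1, 0, 0, 0.3, 0.45, 0.15, 0, 0, 0.3, 0.582, 0.191, 0, 0, 0.3, 0.582, 0.191, 0, 0, 0.3]
}}

```text
time_s: 46.1
ee_pos: [0.4935, 0.1418, 0.1949]
orientation: [-2.027, -2.398, 0.002]
wrist_force: [1.1, 0.9, -0.4]
grip_width: 0.0498
```

Request:
{"fn": "step_arm", "kwargs": {
  "motion": [0, 0, 0, 0, 0.3, 0, 0, 0, 0, 0.3, 0, 0, 0, 0, 0.3, 0, 0, 0, 0, 0.3]
}}

```text
time_s: 46.43
ee_pos: [0.4937, 0.1364, 0.1964]
orientation: [-2.034, -2.394, 0.0]
wrist_force: [0.2, -0.0, 0.0]
grip_width: 0.0498
```

```bash
python3 - <<'E'
from h import *
o=robot.get_obs();print(o['ee_pos']);held(.0012);goto(an(-.0112,0,.0825),99.4)
E
```

```text
[0.49368787 0.13642107 0.1964018 ]
window px 397.02000000000004 318.24 [ 227  178   56   53 2329] in tool [0.0242 0.0004]
far edge 0.0505 z 0.0073
shift [ 0.0048 -0.001   0.4562] tool x,y in world [-0.161  0.987 -0.   ] [0.987 0.161 0.   ] z [ 0. -0. -1.]
toolx yaw 99.29 TCP an [-0.0124 -0.0002] turn -0.0012
```

Request:
{"fn": "step_arm", "kwargs": {
  "motion": [0, 0, 0.1, 0, 0.3, 0, 0, 0.2, 0, 0.3, 0, 0, 0.3, 0, 0.3, 0, 0, 0.38, 0, 0.3, 0, 0, 0.41, 0, 0.3]
}}

```text
time_s: 46.9
ee_pos: [0.4926, 0.1365, 0.0912]
orientation: [-2.032, -2.393, 0.004]
wrist_force: [-0.3, -0.1, -0.8]
grip_width: 0.0499
```

Request:
{"fn": "step_arm", "kwargs": {
  "motion": [0, 0, 0, 0, 0.3, 0, 0, 0, 0, 0.3, 0, 0, 0, 0, 0.3, 0, 0, 0, 0, 0.3]
}}

```text
time_s: 47.23
ee_pos: [0.4944, 0.1375, 0.0956]
orientation: [2.032, 2.395, 0.002]
wrist_force: [-0.5, -1.0, -0.5]
grip_width: 0.0495
```

```bash
python3 - <<'E'
from h import *
o=robot.get_obs();print(o['ee_pos'],o['wrist_force']);goto(an(-.0118,0,.0825),99.4)
E
```

```text
[0.4943577  0.13753907 0.09557938] [-0.47356391 -0.95023647 -0.50476323]
shift [-0.0013 -0.0041  0.0523] tool x,y in world [-0.163  0.987  0.   ] [0.987 0.163 0.002] z [ 0.002  0.    -1.   ]
toolx yaw 99.37 TCP an [-0.0115 -0.001 ] turn -0.0003
```

Request:
{"fn": "step_arm", "kwargs": {
  "motion": [-0.001, -0.003, 0.02, 0, 0.3, -0.001, -0.003, 0.04, 0, 0.3, -0.001, -0.003, 0.048, 0, 0.3, -0.001, -0.003, 0.048, 0, 0.3, -0.001, -0.003, 0.048, 0, 0.3]
}}

```text
time_s: 47.65
ee_pos: [0.4929, 0.1371, 0.0819]
orientation: [-2.032, -2.396, 0.0]
wrist_force: [0.3, -0.4, -0.7]
grip_width: 0.0498
```

```bash
python3 - <<'E'
from h import *
o=robot.get_obs();print(o['ee_pos'],o['wrist_force']);goto(an(-.0118,0,.082),99.4)
E
```

```text
[0.49290519 0.13713517 0.081865  ] [ 0.30132746 -0.37268848 -0.7025282 ]
shift [-0.0006  0.002  -0.0005] tool x,y in world [-0.163  0.987 -0.   ] [ 0.987  0.163 -0.   ] z [-0. -0. -1.]
toolx yaw 99.39 TCP an [-0.0116  0.0005] turn -0.0002
```

Request:
{"fn": "step_arm", "kwargs": {
  "motion": [0, 0.001, 0, 0, 0.3, 0, 0.001, 0, 0, 0.68, 0, 0.001, 0, 0, 0.68, 0, 0.001, 0, 0, 0.68, 0, 0.001, 0, 0, 0.68]
}}

```text
time_s: 48.07
ee_pos: [0.4933, 0.1372, 0.0821]
orientation: [2.032, 2.396, 0.0]
wrist_force: [1.1, -0.2, 0.6]
grip_width: 0.0626
```

Request:
{"fn": "step_arm", "kwargs": {
  "motion": [0, 0, -0.1, 0, 0.68, 0, 0, -0.25, 0, 0.68, 0, 0, -0.4, 0, 0.68, 0, 0, -0.45, 0, 0.68, 0, 0, -0.45, 0, 0.68]
}}

```text
time_s: 48.48
ee_pos: [0.4945, 0.1375, 0.1986]
orientation: [2.03, 2.393, 0.007]
wrist_force: [-0.1, 0.4, 0.8]
grip_width: 0.0631
```

Request:
{"fn": "step_arm", "kwargs": {
  "motion": [-0.15, 0, 0, 0, 0.85, -0.3, 0, 0, 0, 0.85, -0.37, 0, 0, 0, 0.85, -0.37, 0, 0, 0, 0.85, -0.37, 0, 0, 0, 0.85]
}}

```text
time_s: 48.9
ee_pos: [0.5081, 0.0452, 0.1934]
orientation: [-2.034, -2.393, 0.001]
wrist_force: [0.1, 0.8, 0.4]
grip_width: 0.0791
```

Request:
{"fn": "step_arm", "kwargs": {
  "motion": [0, 0, 0, 0, 0.85, 0, 0, 0, 0, 0.85, 0, 0, 0, 0, 0.85]
}}

```text
time_s: 49.15
ee_pos: [0.5082, 0.0467, 0.1943]
orientation: [-2.031, -2.397, 0.0]
wrist_force: [-0.3, 0.6, 0.3]
grip_width: 0.0787
```

```bash
python3 - <<'E'
from h import *
station(.09);edges(.09);holepx(.09)
cap('top');im=load('top')['im'].astype(int);P=cloud('top')
amb=((im[...,0]-im[...,2])>45);n,lab,st,cen=cv2.connectedComponentsWithStats(amb.astype(np.uint8))
for k in range(1,n):
    p=atz('top',*cen[k],.01)
    if 40<st[k,4]<400 and p[1]<-.1 and p[0]<.7: print(st[k],p.round(4))
goto([.5105,-.505,.18],81.6)
E
```

```text
amber [ 237   47   37   40 1145] [ 0.012  -0.0006]
z at x -0.038 0.0884
z at x -0.012 0.0885
z at x 0.035 0.0883
y -0.015 x range -0.0405 0.0385
y 0 x range -0.1 0.0386
y 0.015 x range -0.0999 0.0385
circle [-0.0278 -0.0004] r px 7.9 (np.float32(255.125), np.float32(113.375))
[367 196  10  11  80] [ 0.5222 -0.4202  0.01  ]
shift [-2.1778 -0.353   0.0579] tool x,y in world [-0.164  0.986  0.   ] [ 0.986  0.164 -0.   ] z [-0.  0. -1.]
toolx yaw 99.44 TCP an [-1.035e-01  1.000e-04] turn 0.1982
```

Cell2 is flat on cell1, with its hole at x = −27.8 mm. Next is cell3.

Request:
{"fn": "step_arm", "kwargs": {
  "motion": [-0.15, -0.02, 0, 0, 0.85, -0.3, -0.05, 0, 0, 0.85, -0.45, -0.07, 0, 0, 0.85, -0.6, -0.1, 0, 0, 0.85, -0.726, -0.118, 0, 0, 0.85]
}}

```text
time_s: 49.67
ee_pos: [0.5084, -0.1398, 0.1947]
orientation: [2.032, 2.396, -0.0]
wrist_force: [0.1, 0.3, -0.1]
grip_width: 0.0788
```

Request:
{"fn": "step_arm", "kwargs": {
  "motion": [-0.15, -0.02, 0, 0, 0.85, -0.3, -0.05, 0, 0, 0.85, -0.45, -0.07, 0, 0, 0.85, -0.6, -0.1, 0, 0, 0.85, -0.726, -0.118, 0, 0, 0.85]
}}

```text
time_s: 50.08
ee_pos: [0.509, -0.324, 0.1945]
orientation: [2.032, 2.395, -0.0]
wrist_force: [1.1, 0.5, -0.2]
grip_width: 0.0786
```

Request:
{"fn": "step_arm", "kwargs": {
  "motion": [-0.15, -0.02, 0, 0, 0.85, -0.3, -0.05, 0, 0, 0.85, -0.45, -0.07, 0, 0, 0.85, -0.6, -0.1, 0, 0, 0.85, -0.726, -0.118, 0, 0, 0.85]
}}

```text
time_s: 50.5
ee_pos: [0.5095, -0.5079, 0.1942]
orientation: [-2.032, -2.395, 0.0]
wrist_force: [-0.7, 0.1, -0.7]
grip_width: 0.0792
```

Request:
{"fn": "step_arm", "kwargs": {
  "motion": [0, 0, 0, 0.08, 0.85, 0, 0, 0, 0.16, 0.85, 0, 0, 0, 0.198, 0.85, 0, 0, 0, 0.198, 0.85, 0, 0, 0, 0.198, 0.85]
}}

```text
time_s: 50.92
ee_pos: [0.5101, -0.5055, 0.1945]
orientation: [-2.376, -2.055, 0.0]
wrist_force: [0.3, -0.4, -0.4]
grip_width: 0.0787
```

```bash
python3 - <<'E'
from h import *
print(robot.get_obs()['ee_pos']);cellw(np.array([.5167,-.46]));save('wrist','w12',s=1.56);goto([.5190,-.4445,.03],82)
E
```

```text
[ 0.51005315 -0.50547674  0.19446093]
window [ 0.52229829 -0.41963318] [241  90  27  28 622]
hole [ 0.5182 -0.4581] r 7.9 dist 0.0387 yaw 83.96 grasp [ 0.5198 -0.443 ]
hole [ 0.5548 -0.452 ] r 5.25 dist 0.0458 yaw 135.15 grasp [ 0.539  -0.4362]
shift [2.463e-01 5.000e-04 6.581e-01] tool x,y in world [0.144 0.99  0.   ] [ 0.99  -0.144 -0.   ] z [-0.  0. -1.]
toolx yaw 81.75 TCP an [-0.6484  0.0885] turn -0.0028
```

View pics/w12.png

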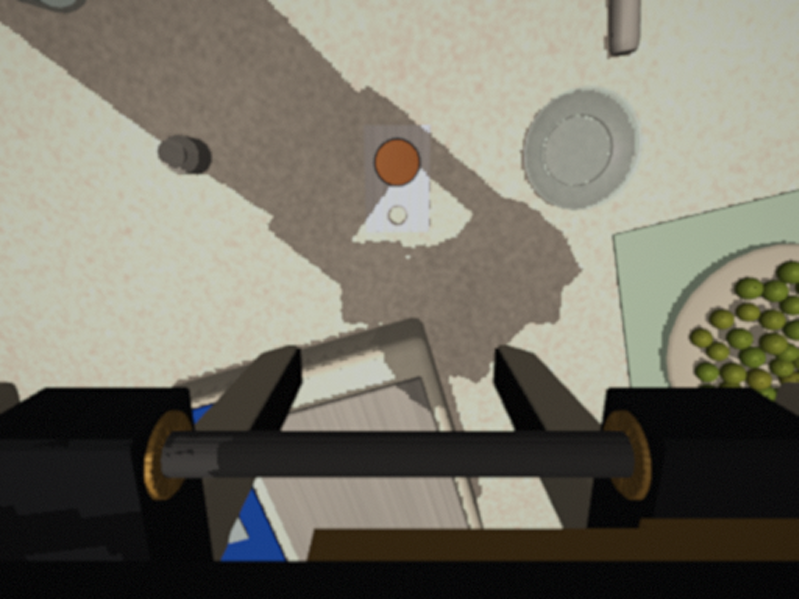

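Cell3 has its window at (397,162) and hole at (397,214), aligned with the tool. The dish, large weight and second scale are all clear of the fingers.

Request:
{"fn": "step_arm", "kwargs": {
  "motion": [0.12, 0, 0.05, 0, 0.85, 0.252, 0, 0.15, 0, 0.85, 0.252, 0, 0.3, 0, 0.85, 0.252, 0, 0.45, 0, 0.85, 0.252, 0, 0.6, 0, 0.85]
}}

```text
time_s: 51.38
ee_pos: [0.5194, -0.4426, 0.0438]
orientation: [2.374, 2.055, 0.0]
wrist_force: [0.3, 0.1, 0.2]
grip_width: 0.0789
```

Request:
{"fn": "step_arm", "kwargs": {
  "motion": [0, 0, 0.06, 0, 0.85, 0, 0, 0.06, 0, 0.85, 0, 0, 0.06, 0, 0.85, 0, 0, 0.06, 0, 0.85, 0, 0, 0.06, 0, 0.85]
}}

```text
time_s: 51.8
ee_pos: [0.52, -0.4444, 0.0325]
orientation: [2.376, 2.05, 0.001]
wrist_force: [0.7, -0.3, 0.4]
grip_width: 0.0786
```

```bash
python3 - <<'E'
from h import *
print(robot.get_obs()['ee_pos']);goto([.5189,-.4429,.0025],81.9)
E
```

```text
[ 0.51998987 -0.44438274  0.03248812]
shift [ 0.0055 -0.0055  0.1199] tool x,y in world [ 0.146  0.989 -0.002] [ 0.989 -0.146  0.003] z [ 0.003 -0.002 -1.   ]
toolx yaw 81.58 TCP an [-0.5898  0.0688] turn -0.0036
```

Request:
{"fn": "step_arm", "kwargs": {
  "motion": [0.005, -0.004, 0.06, 0, 0.85, 0.005, -0.004, 0.116, 0, 0.85, 0.005, -0.004, 0.116, 0, 0.85, 0.005, -0.004, 0.116, 0, 0.5, 0.005, -0.004, 0.116, 0, 0.3]
}}

```text
time_s: 52.22
ee_pos: [0.5182, -0.4423, 0.0003]
orientation: [2.379, 2.052, -0.0]
wrist_force: [-0.3, 0.2, 7.3]
grip_width: 0.0701
```

Request:
{"fn": "step_arm", "kwargs": {
  "motion": [0, 0, 0, 0, 0.3, 0, 0, 0, 0, 0.3, 0, 0, 0, 0, 0.3, 0, 0, 0, 0, 0.3, 0, 0, 0, 0, 0.3]
}}

```text
time_s: 52.63
ee_pos: [0.5183, -0.4422, 0.0003]
orientation: [2.379, 2.052, -0.0]
wrist_force: [-0.9, 0.2, 7.1]
grip_width: 0.0495
```

Request:
{"fn": "step_arm", "kwargs": {
  "motion": [0, 0, -0.1, 0, 0.3, 0, 0, -0.25, 0, 0.3, 0, 0, -0.4, 0, 0.3, 0, 0, -0.55, 0, 0.3, 0, 0, -0.7, 0, 0.3]
}}

```text
time_s: 53.05
ee_pos: [0.5179, -0.4418, 0.176]
orientation: [-2.378, -2.051, 0.0]
wrist_force: [-0.3, 0.3, -0.2]
grip_width: 0.0498
```

Request:
{"fn": "step_arm", "kwargs": {
  "motion": [0, 0, -0.08, -0.08, 0.3, 0, 0, -0.08, -0.16, 0.3, 0, 0, -0.08, -0.2, 0.3, 0, 0, -0.08, -0.2, 0.3, 0, 0, -0.08, -0.2, 0.3]
}}

```text
time_s: 53.47
ee_pos: [0.5181, -0.4419, 0.1943]
orientation: [-2.031, -2.395, -0.0]
wrist_force: [0.0, -0.1, -0.5]
grip_width: 0.0495
```

```bash
python3 - <<'E'
from h import *
o=robot.get_obs();print(o['grip_width'],o['ee_pos'],o['wrist_force']);goto(an(-.0115,0,.2),99.4)
E
```

```text
0.049477165231547354 [ 0.51809408 -0.44192743  0.19431533] [ 0.0226991  -0.11321292 -0.53205765]
shift [ 2.3021  0.2817 -0.0207] tool x,y in world [-0.164  0.987  0.001] [ 0.987  0.164 -0.001] z [-0.001  0.001 -1.   ]
toolx yaw 99.42 TCP an [-0.587   0.0702] turn 0.0002
```

Request:
{"fn": "step_arm", "kwargs": {
  "motion": [0.15, 0.02, 0, 0, 0.3, 0.3, 0.04, 0, 0, 0.3, 0.45, 0.05, 0, 0, 0.3, 0.6, 0.07, 0, 0, 0.3, 0.74, 0.09, 0, 0, 0.3]
}}

```text
time_s: 53.88
ee_pos: [0.5091, -0.2541, 0.1947]
orientation: [-2.032, -2.395, 0.0]
wrist_force: [-0.1, 0.0, -0.6]
grip_width: 0.0496
```

Request:
{"fn": "step_arm", "kwargs": {
  "motion": [0.15, 0.02, 0, 0, 0.3, 0.3, 0.04, 0, 0, 0.3, 0.45, 0.05, 0, 0, 0.3, 0.6, 0.07, 0, 0, 0.3, 0.74, 0.09, 0, 0, 0.3]
}}

```text
time_s: 54.3
ee_pos: [0.5005, -0.0678, 0.195]
orientation: [-2.032, -2.395, 0.0]
wrist_force: [0.2, 0.2, -0.1]
grip_width: 0.0496
```

Request:
{"fn": "step_arm", "kwargs": {
  "motion": [0.15, 0.02, 0, 0, 0.3, 0.3, 0.04, 0, 0, 0.3, 0.45, 0.05, 0, 0, 0.3, 0.6, 0.07, 0, 0, 0.3, 0.7, 0.085, 0, 0, 0.3]
}}

```text
time_s: 54.72
ee_pos: [0.4923, 0.1091, 0.195]
orientation: [-2.03, -2.396, -0.0]
wrist_force: [1.8, -0.8, -1.5]
grip_width: 0.0501
```

```bash
python3 - <<'E'
from h import *
goto(an(-.0118,0,.2),99.4)
E
```

```text
shift [ 0.1094  0.0229 -0.0199] tool x,y in world [-0.164  0.986  0.   ] [ 0.986  0.164 -0.   ] z [-0.  0. -1.]
toolx yaw 99.45 TCP an [-0.0391  0.0057] turn 0.0006
```

Request:
{"fn": "step_arm", "kwargs": {
  "motion": [0.06, 0.01, 0, 0, 0.3, 0.122, 0.017, 0, 0, 0.3, 0.122, 0.017, 0, 0, 0.3, 0.122, 0.017, 0, 0, 0.3, 0.122, 0.017, 0, 0, 0.3]
}}

```text
time_s: 55.13
ee_pos: [0.4921, 0.1366, 0.1952]
orientation: [-2.03, -2.397, 0.001]
wrist_force: [0.4, -0.3, -0.4]
grip_width: 0.0495
```

Request:
{"fn": "step_arm", "kwargs": {
  "motion": [0, 0, 0, 0, 0.3, 0, 0, 0, 0, 0.3, 0, 0, 0, 0, 0.3, 0, 0, 0, 0, 0.3]
}}

```text
time_s: 55.47
ee_pos: [0.4922, 0.1368, 0.1956]
orientation: [2.03, 2.398, 0.0]
wrist_force: [0.2, -0.6, -0.9]
grip_width: 0.0496
```

```bash
python3 - <<'E'
from h import *
o=robot.get_obs();print(o['ee_pos']);held(.0003);goto(an(-.0118,0,.103),99.4)
E
```

```text
[0.49221372 0.13675041 0.19562034]
window px 397.02000000000004 321.36 [ 227  180   56   53 2348] in tool [0.0233 0.0004]
far edge 0.0497 z 0.0085
shift [1.000e-04 4.900e-03 3.705e-01] tool x,y in world [-0.165  0.986 -0.   ] [0.986 0.165 0.   ] z [ 0. -0. -1.]
toolx yaw 99.52 TCP an [-0.0118  0.0012] turn 0.0014
```

Request:
{"fn": "step_arm", "kwargs": {
  "motion": [0.002, 0.004, 0.1, 0.001, 0.3, 0.002, 0.004, 0.2, 0.001, 0.3, 0.002, 0.004, 0.28, 0.001, 0.3, 0.002, 0.004, 0.34, 0.001, 0.3, 0.002, 0.004, 0.37, 0.001, 0.3]
}}

```text
time_s: 55.93
ee_pos: [0.4923, 0.1376, 0.101]
orientation: [-2.03, -2.396, 0.003]
wrist_force: [-0.0, -0.0, -1.3]
grip_width: 0.0497
```

Request:
{"fn": "step_arm", "kwargs": {
  "motion": [0, 0, 0, 0, 0.3, 0, 0, 0, 0, 0.3, 0, 0, 0, 0, 0.3, 0, 0, 0, 0, 0.3]
}}

```text
time_s: 56.27
ee_pos: [0.4936, 0.1379, 0.1043]
orientation: [2.03, 2.396, 0.002]
wrist_force: [1.0, -0.0, -0.1]
grip_width: 0.0499
```

```bash
python3 - <<'E'
from h import *
o=robot.get_obs();print(o['ee_pos'],o['wrist_force']);goto(an(-.0111,0,.0915),99.4)
E
```

```text
[0.49359085 0.13792033 0.10432642] [ 1.04522443 -0.00421825 -0.07289927]
shift [-0.0005 -0.0013  0.0513] tool x,y in world [-0.165  0.986  0.   ] [0.986 0.165 0.002] z [ 0.002  0.    -1.   ]
toolx yaw 99.47 TCP an [-0.011  -0.0003] turn 0.0008
```

Request:
{"fn": "step_arm", "kwargs": {
  "motion": [0, -0.001, 0.02, 0, 0.3, 0, -0.001, 0.04, 0, 0.3, 0, -0.001, 0.048, 0, 0.3, 0, -0.001, 0.048, 0, 0.3, 0, -0.001, 0.048, 0, 0.3]
}}

```text
time_s: 56.68
ee_pos: [0.4927, 0.1378, 0.0909]
orientation: [-2.03, -2.397, 0.0]
wrist_force: [0.5, 0.4, -0.9]
grip_width: 0.0499
```

```bash
python3 - <<'E'
from h import *
o=robot.get_obs();print(o['ee_pos'],o['wrist_force']);goto(an(-.0111,0,.0912),99.4)
E
```

```text
[0.49272968 0.13776555 0.09089196] [ 0.46232216  0.42494625 -0.92775466]
shift [-0.0004  0.0023 -0.0012] tool x,y in world [-0.165  0.986 -0.   ] [ 0.986  0.165 -0.   ] z [-0. -0. -1.]
toolx yaw 99.47 TCP an [-0.011   0.0006] turn 0.0008
```

Request:
{"fn": "step_arm", "kwargs": {
  "motion": [0, 0.002, 0, 0, 0.3, 0, 0.002, 0, 0, 0.68, 0, 0.002, 0, 0, 0.68, 0, 0.002, 0, 0, 0.68, 0, 0.002, 0, 0, 0.68]
}}

```text
time_s: 57.1
ee_pos: [0.4933, 0.1379, 0.0912]
orientation: [2.03, 2.397, 0.0]
wrist_force: [1.5, -0.5, -1.2]
grip_width: 0.063
```

Request:
{"fn": "step_arm", "kwargs": {
  "motion": [0, 0, -0.1, 0, 0.68, 0, 0, -0.25, 0, 0.68, 0, 0, -0.4, 0, 0.68, 0, 0, -0.42, 0, 0.68, 0, 0, -0.42, 0, 0.68]
}}

```text
time_s: 57.52
ee_pos: [0.4943, 0.1381, 0.1989]
orientation: [2.029, 2.395, 0.006]
wrist_force: [-0.4, 0.0, -0.4]
grip_width: 0.0632
```

Request:
{"fn": "step_arm", "kwargs": {
  "motion": [-0.15, 0.05, 0, 0, 0.5, -0.3, 0.1, 0, 0, 0.5, -0.37, 0.15, 0, 0, 0.5, -0.37, 0.15, 0, 0, 0.5, -0.37, 0.15, 0, 0, 0.5]
}}

```text
time_s: 57.93
ee_pos: [0.5453, 0.052, 0.1941]
orientation: [-2.031, -2.394, 0.003]
wrist_force: [-0.4, 0.1, 1.8]
grip_width: 0.0465
```

Request:
{"fn": "step_arm", "kwargs": {
  "motion": [0, 0, 0, 0, 0.5, 0, 0, 0, 0, 0.5, 0, 0, 0, 0, 0.5]
}}

```text
time_s: 58.18
ee_pos: [0.5451, 0.0536, 0.1959]
orientation: [-2.029, -2.398, 0.0]
wrist_force: [-0.6, -0.2, 0.2]
grip_width: 0.0468
```

```bash
python3 - <<'E'
from h import *
station(.10);edges(.10);holepx(.10)
P=cloud('wrist');a=toan(P)
m=(P[...,2]>.090)&(P[...,2]<.103)&(abs(a[...,0]+.05)<.02)&(abs(a[...,1]+.108)<.02);print('rod cloud',a[m].mean(0),a[m].min(0),a[m].max(0),np.median(P[m][:,2]))
save('wrist','w13',(180,20,420,240),2.7)
goto(an(-.05,-.108,.2),99.4)
E
```

```text
amber [ 200   46   31   41 1088] [ 0.0118 -0.0036]
z at x -0.038 0.0984
z at x -0.012 0.0984
z at x 0.035 0.0984
y -0.015 x range -0.0412 0.0388
y 0 x range -0.0908 0.0387
y 0.015 x range -0.0918 0.0386
circle [-0.0278 -0.0006] r px 7.7 (np.float32(213.625), np.float32(114.125))
rod cloud [-0.05048156 -0.10721687] [-0.05878082 -0.11601366] [-0.04209906 -0.09890163] 0.0943771514941539
shift [ 0.2101  0.283  -0.0158] tool x,y in world [-0.166  0.986  0.   ] [0.986 0.166 0.   ] z [ 0.  0. -1.]
toolx yaw 99.53 TCP an [-0.1027 -0.0374] turn 0.0015
```

View pics/w13.png

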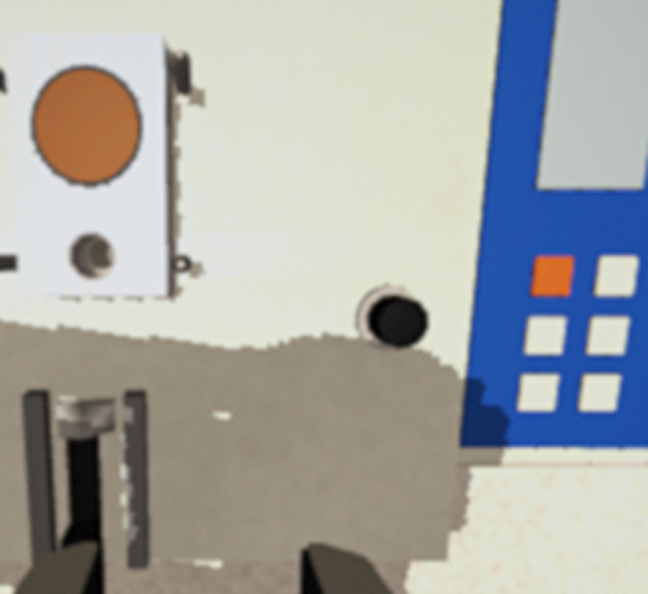

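The three-cell stack is flat and aligned, with its hole at (93,255) in the crop and the base hole visible below. The black rod head is at (398,320).

Request:
{"fn": "step_arm", "kwargs": {
  "motion": [0.1, 0.14, 0, 0, 0.5, 0.209, 0.282, 0, 0.001, 0.5, 0.209, 0.282, 0.1, 0.001, 0.5, 0.209, 0.282, 0.2, 0.001, 0.5, 0.209, 0.282, 0.3, 0.001, 0.5]
}}

```text
time_s: 58.65
ee_pos: [0.6065, 0.1172, 0.12]
orientation: [2.03, 2.397, 0.0]
wrist_force: [0.0, -0.5, 0.5]
grip_width: 0.0462
```

Request:
{"fn": "step_arm", "kwargs": {
  "motion": [0, 0, 0.05, 0, 0.5, 0, 0, 0.1, 0, 0.5, 0, 0, 0.1, 0, 0.5, 0, 0, 0.1, 0, 0.5, 0, 0, 0.1, 0, 0.5]
}}

```text
time_s: 59.07
ee_pos: [0.607, 0.116, 0.0978]
orientation: [2.032, 2.395, 0.002]
wrist_force: [-0.1, -0.0, 0.9]
grip_width: 0.0465
```

```bash
python3 - <<'E'
from h import *
o=robot.get_obs();print(o['ee_pos'],o['wrist_force']);goto(an(-.0502,-.1077,.0775),99.4)
E
```

```text
[0.6070447  0.11599486 0.09775081] [-0.08655022 -0.04627589  0.93178087]
shift [ 0.0038 -0.004   0.081 ] tool x,y in world [-0.163  0.987 -0.   ] [0.987 0.163 0.002] z [ 0.002  0.    -1.   ]
toolx yaw 99.38 TCP an [-0.0511 -0.1087] turn -0.0003
```

Request:
{"fn": "step_arm", "kwargs": {
  "motion": [0.003, -0.003, 0.04, 0, 0.5, 0.003, -0.003, 0.077, 0, 0.5, 0.003, -0.003, 0.077, 0, 0.5, 0.003, -0.003, 0.077, 0, 0, 0.003, -0.003, 0.077, 0, 0],
  "force": 40
}}

```text
time_s: 59.48
ee_pos: [0.6056, 0.1165, 0.0769]
orientation: [-2.032, -2.396, 0.0]
wrist_force: [-0.9, 0.1, 0.3]
grip_width: 0.0375
```

Request:
{"fn": "step_arm", "kwargs": {
  "motion": [0, 0, 0, 0, 0, 0, 0, 0, 0, 0, 0, 0, 0, 0, 0, 0, 0, 0, 0, 0, 0, 0, 0, 0, 0]
}}

```text
time_s: 59.9
ee_pos: [0.6057, 0.1166, 0.0771]
orientation: [2.032, 2.395, 0.001]
wrist_force: [0.0, 0.2, 2.3]
grip_width: 0.0166
```

```bash
python3 - <<'E'
from h import *
o=robot.get_obs();print(o['ee_pos'],o['wrist_force'],o['torque'],o['grip_width']);goto(an(-.0502,-.1077,.077),99.4)
E
```

```text
[0.60572273 0.11659982 0.07710996] [0.00962263 0.18253883 2.29960502] [-0.10070158  0.06489244 -0.00638855] 0.016594352395146162
shift [0.0005 0.001  0.0004] tool x,y in world [-0.163  0.987  0.   ] [0.987 0.163 0.   ] z [ 0.  0. -1.]
toolx yaw 99.38 TCP an [-0.0503 -0.1074] turn -0.0002
```

Request:
{"fn": "step_arm", "kwargs": {
  "motion": [0, 0, -0.06, 0, 0, 0, 0, -0.14, 0, 0, 0, 0, -0.24, 0, 0, 0, 0, -0.36, 0, 0, 0, 0, -0.5, 0, 0]
}}

```text
time_s: 60.32
ee_pos: [0.6049, 0.1165, 0.2031]
orientation: [-2.032, -2.395, 0.002]
wrist_force: [1.2, -0.9, -1.1]
grip_width: 0.0172
```

Request:
{"fn": "step_arm", "kwargs": {
  "motion": [0, 0, -0.02, 0, 0, 0.03, -0.14, -0.02, 0, 0, 0.06, -0.28, -0.02, 0, 0, 0.092, -0.4, -0.02, 0, 0, 0.092, -0.432, -0.02, 0, 0]
}}

```text
time_s: 60.73
ee_pos: [0.4923, 0.1221, 0.2079]
orientation: [2.031, 2.396, 0.001]
wrist_force: [-0.5, -0.3, -0.1]
grip_width: 0.017
```

Request:
{"fn": "step_arm", "kwargs": {
  "motion": [0, 0, 0, 0, 0, 0, 0, 0, 0, 0, 0, 0, 0, 0, 0, 0, 0, 0, 0, 0]
}}

```text
time_s: 61.07
ee_pos: [0.4961, 0.1216, 0.2067]
orientation: [-2.033, -2.395, 0.001]
wrist_force: [0.6, -0.2, -0.5]
grip_width: 0.017
```

```bash
python3 - <<'E'
from h import *
o=robot.get_obs();print(o['ee_pos'],o['wrist_force'],o['torque'],o['grip_width']);goto(an(-.0273,.0006,.17),99.4)
cap('wrist');cap('scene');save('scene','s14',(240,60,470,260),3)
E
```

```text
[0.49612826 0.12157792 0.20672116] [ 0.56230796 -0.17623607 -0.52855933] [-0.09439814  0.06596477 -0.03051703] 0.016998371366634436
shift [ 0.0009 -0.0029  0.1469] tool x,y in world [-0.163  0.987 -0.   ] [ 0.987  0.163 -0.   ] z [-0. -0. -1.]
toolx yaw 99.36 TCP an [-0.0275 -0.0001] turn -0.0004
```

View pics/s14.png

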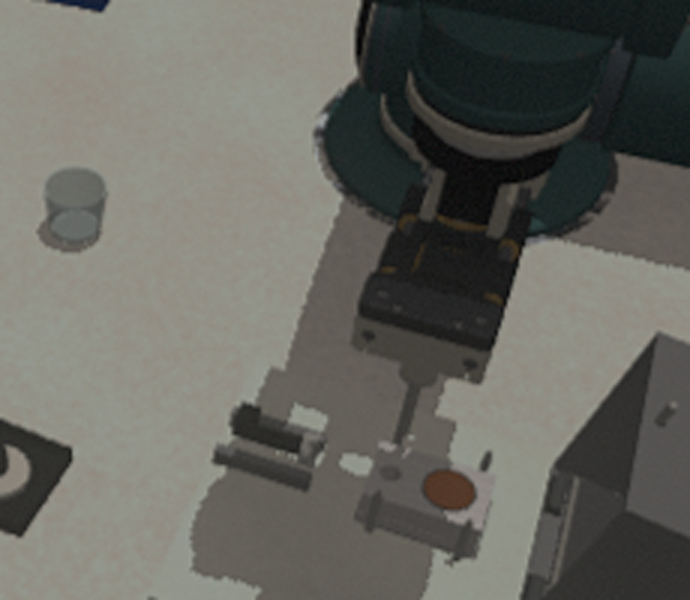

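The rod hangs upright over the stack: tip at (402,440), hole at (390,473). Now I lower it in stages and watch the force.

Request:
{"fn": "step_arm", "kwargs": {
  "motion": [0.001, -0.002, 0.08, 0, 0, 0.001, -0.002, 0.13, 0, 0, 0.001, -0.002, 0.13, 0, 0, 0.001, -0.002, 0.13, 0, 0, 0.001, -0.002, 0.13, 0, 0]
}}

```text
time_s: 61.58
ee_pos: [0.495, 0.1219, 0.1749]
orientation: [2.032, 2.396, 0.0]
wrist_force: [0.0, 0.0, -0.5]
grip_width: 0.0167
```

```bash
python3 - <<'E'
from h import *
o=robot.get_obs();print(o['ee_pos'],o['wrist_force']);goto(an(-.0273,.0006,.107),99.4)
E
```

```text
[0.49501032 0.12185612 0.17487099] [ 0.02193463  0.02484919 -0.48255217]
shift [-0.001   0.0012  0.2715] tool x,y in world [-0.163  0.987  0.   ] [0.987 0.163 0.   ] z [ 0.  0. -1.]
toolx yaw 99.38 TCP an [-0.0271  0.0009] turn -0.0002
```

Request:
{"fn": "step_arm", "kwargs": {
  "motion": [-0.001, 0.001, 0.02, 0, 0, -0.001, 0.001, 0.05, 0, 0, -0.001, 0.001, 0.08, 0, 0, -0.001, 0.001, 0.1, 0, 0, -0.001, 0.001, 0.1, 0, 0]
}}

```text
time_s: 62.0
ee_pos: [0.4945, 0.1215, 0.1478]
orientation: [-2.032, -2.395, 0.002]
wrist_force: [-0.4, 0.3, -0.3]
grip_width: 0.0173
```

Request:
{"fn": "step_arm", "kwargs": {
  "motion": [0, 0, 0.02, 0, 0, 0, 0, 0.04, 0, 0, 0, 0, 0.06, 0, 0, 0, 0, 0.07, 0, 0, 0, 0, 0.07, 0, 0]
}}

```text
time_s: 62.42
ee_pos: [0.4947, 0.1215, 0.131]
orientation: [-2.032, -2.395, 0.001]
wrist_force: [-0.2, 0.0, -1.0]
grip_width: 0.0171
```

```bash
python3 - <<'E'
from h import *
o=robot.get_obs();print(o['ee_pos'],o['wrist_force'],o['torque'],o['grip_width']);goto(an(-.0273,.0006,.107),99.4)
E
```

```text
[0.49474678 0.12154633 0.13103846] [-0.20246211  0.0261895  -1.03623897] [-0.07034435  0.05403275 -0.00722967] 0.01714624860588153
shift [0.0001 0.0026 0.0962] tool x,y in world [-0.163  0.987 -0.   ] [ 0.987  0.163 -0.001] z [-0.001 -0.    -1.   ]
toolx yaw 99.38 TCP an [-0.0273  0.0012] turn -0.0002
```

The tip is inside the base hole with no side force. Pushing on to the shoulder.

Request:
{"fn": "step_arm", "kwargs": {
  "motion": [0, 0.001, 0.03, 0, 0, 0, 0.001, 0.06, 0, 0, 0, 0.001, 0.08, 0, 0, 0, 0.001, 0.088, 0, 0, 0, 0.001, 0.088, 0, 0]
}}

```text
time_s: 62.83
ee_pos: [0.495, 0.1216, 0.109]
orientation: [-2.032, -2.395, 0.001]
wrist_force: [-0.4, -1.0, -0.5]
grip_width: 0.0173
```

Request:
{"fn": "step_arm", "kwargs": {
  "motion": [0, 0, 0.004, 0, 0, 0, 0, 0.008, 0, 0, 0, 0, 0.012, 0, 0, 0, 0, 0.016, 0, 0, 0, 0, 0.016, 0, 0]
}}

```text
time_s: 63.25
ee_pos: [0.4955, 0.1217, 0.107]
orientation: [2.032, 2.395, 0.001]
wrist_force: [-4.2, -1.3, 9.8]
grip_width: 0.017
```

```bash
python3 - <<'E'
from h import *
o=robot.get_obs();print(o['ee_pos'],o['wrist_force'],o['torque'],o['grip_width']);goto(an(-.0273,.0006,.107),99.4)
E
```

```text
[0.49551677 0.12167761 0.1070072 ] [-4.21567151 -1.26366854  9.76236615] [-0.33530229  0.95005144 -0.01562157] 0.017049508912415495
shift [ 0.0001 -0.0006  0.    ] tool x,y in world [-0.163  0.987 -0.   ] [0.987 0.163 0.001] z [ 0.001  0.    -1.   ]
toolx yaw 99.38 TCP an [-0.0273  0.0005] turn -0.0002
```

The shoulder is seated (10 N). The pins flank the fingers, so I release by only a few mm and then rise.

Request:
{"fn": "step_arm", "kwargs": {
  "motion": [0, 0, -0.008, 0, 0, 0, 0, -0.012, 0, 0.21, 0, 0, -0.012, 0, 0.21, 0, 0, -0.012, 0, 0.21, 0, 0, -0.012, 0, 0.21]
}}

```text
time_s: 63.67
ee_pos: [0.4953, 0.1216, 0.1087]
orientation: [-2.032, -2.396, 0.0]
wrist_force: [-0.4, 0.8, -0.5]
grip_width: 0.0196
```

```bash
python3 - <<'E'
from h import *
o=robot.get_obs();print(o['ee_pos'],o['wrist_force'],o['grip_width'])
E
```

```text
[0.49526854 0.12163642 0.10872608] [-0.44915015  0.84342133 -0.48427712] 0.01958439416325458
```

Request:
{"fn": "step_arm", "kwargs": {
  "motion": [0, 0, -0.03, 0, 0.21, 0, 0, -0.07, 0, 0.21, 0, 0, -0.12, 0, 0.21, 0, 0, -0.14, 0, 0, 0, 0, -0.14, 0, 0]
}}

```text
time_s: 64.08
ee_pos: [0.4961, 0.1218, 0.1462]
orientation: [2.031, 2.394, 0.004]
wrist_force: [0.1, 0.3, -0.2]
grip_width: 0.0106
```

Request:
{"fn": "step_arm", "kwargs": {
  "motion": [0, 0, 0, 0, 0, 0, 0, 0, 0, 0, 0, 0, 0, 0, 0, 0, 0, 0.04, 0, 0, 0, 0, 0.05, 0, 0]
}}

```text
time_s: 64.5
ee_pos: [0.4948, 0.1216, 0.1294]
orientation: [-2.032, -2.395, 0.002]
wrist_force: [0.2, -0.3, -0.7]
grip_width: 0.0002
```

Request:
{"fn": "step_arm", "kwargs": {
  "motion": [0, 0, 0.006, 0, 0, 0, 0, 0.012, 0, 0, 0, 0, 0.018, 0, 0, 0, 0, 0.024, 0, 0, 0, 0, 0.024, 0, 0]
}}

```text
time_s: 64.92
ee_pos: [0.4956, 0.1217, 0.1263]
orientation: [2.032, 2.395, 0.001]
wrist_force: [-2.9, -0.9, 5.8]
grip_width: 0.0004
```

```bash
python3 - <<'E'
from h import *
o=robot.get_obs();print(o['ee_pos'],o['wrist_force'],o['grip_width'])
E
```

```text
[0.49556723 0.1217068  0.12625988] [-2.85773285 -0.90572099  5.82572463] 0.00036598263911219795
```

The head top is touched at z = 0.126 m, as expected for a fully home rod on three cells. Now I go up and over, behind the open hood.

Request:
{"fn": "step_arm", "kwargs": {
  "motion": [0, 0, -0.12, 0, 0, 0, 0, -0.27, 0, 0, 0, 0, -0.42, 0, 0, 0, 0, -0.58, 0, 0, 0, 0, -0.6, 0, 0]
}}

```text
time_s: 65.33
ee_pos: [0.4965, 0.1219, 0.2828]
orientation: [2.029, 2.392, 0.01]
wrist_force: [0.5, 0.4, 1.6]
grip_width: 0.0006
```

Request:
{"fn": "step_arm", "kwargs": {
  "motion": [0.1, 0, 0, 0, 0, 0.22, 0, 0, 0, 0, 0.34, 0, 0, 0, 0, 0.48, 0, 0, 0, 0, 0.5, 0, 0, 0, 0]
}}

```text
time_s: 65.75
ee_pos: [0.474, 0.2486, 0.275]
orientation: [-2.029, -2.397, -0.001]
wrist_force: [0.6, -0.4, 0.7]
grip_width: 0.0004
```

Request:
{"fn": "step_arm", "kwargs": {
  "motion": [0.12, 0, 0, 0, 0, 0.25, 0, 0, 0, 0, 0.38, 0, 0, 0, 0, 0.47, 0, 0, 0, 0, 0.47, 0, 0, 0, 0]
}}

```text
time_s: 66.17
ee_pos: [0.4549, 0.3639, 0.2746]
orientation: [-2.029, -2.398, 0.001]
wrist_force: [-0.6, -0.3, -1.1]
grip_width: 0.0003
```

Request:
{"fn": "step_arm", "kwargs": {
  "motion": [0, 0, 0, 0, 0, 0, 0, 0, 0, 0, 0, 0, 0, 0, 0]
}}

```text
time_s: 66.42
ee_pos: [0.4561, 0.36, 0.2755]
orientation: [2.033, 2.395, 0.0]
wrist_force: [0.0, 0.4, -0.7]
grip_width: 0.0006
```

```bash
python3 - <<'E'
from h import *
o=robot.get_obs();print(o['ee_pos'],o['wrist_force']);goto(an(.198,0,.185),99.4)
cap('scene');P=cloud('scene');a=toan(P)
m=(abs(a[...,1])<.06)&(P[...,2]>.12)&(P[...,2]<.245)&(a[...,0]>.06)&(a[...,0]<.25)
q=np.c_[a[m][:,0],P[m][:,2]];print(len(q));
for z in np.arange(.13,.245,.01):
    r=q[abs(q[:,1]-z)<.005]
    if len(r): print(z.round(3),r[:,0].min().round(3),r[:,0].max().round(3))
E
```

```text
[0.4560691  0.36004477 0.27546924] [ 0.00306854  0.44043862 -0.7417199 ]
shift [-0.0652  0.0017  0.3619] tool x,y in world [-0.162  0.987 -0.   ] [0.987 0.162 0.   ] z [ 0.  0. -1.]
toolx yaw 99.33 TCP an [0.2143 0.0004] turn -0.0007
2232
0.2 0.154 0.176
0.21 0.099 0.174
0.22 0.099 0.124
0.23 0.108 0.114
```

Request:
{"fn": "step_arm", "kwargs": {
  "motion": [0, 0, 0.12, 0, 0, 0, 0, 0.26, 0, 0, 0, 0, 0.36, 0, 0, 0, 0, 0.36, 0, 0, 0, 0, 0.36, 0, 0]
}}

```text
time_s: 66.88
ee_pos: [0.4557, 0.3601, 0.1853]
orientation: [-2.033, -2.395, 0.002]
wrist_force: [0.2, 0.5, -0.1]
grip_width: 0.0004
```

Request:
{"fn": "step_arm", "kwargs": {
  "motion": [0, 0, 0, 0, 0, -0.06, 0, -0.01, 0, 0, -0.12, 0, -0.02, 0, 0, -0.15, 0, -0.035, 0, 0, -0.17, 0, -0.05, 0, 0]
}}

```text
time_s: 67.3
ee_pos: [0.4632, 0.3177, 0.1995]
orientation: [2.033, 2.394, 0.003]
wrist_force: [-0.1, 1.9, -1.2]
grip_width: 0.0004
```

```bash
cat >> h.py <<'E'
def face(phi,b=.135):
    p=np.radians(phi);return .075-b*np.cos(p)+.077*np.sin(p), .07+b*np.sin(p)+.077*np.cos(p)
def hoodpath(phis,off=.008):
    o=robot.get_obs();t=toan(o['ee_pos']);print('TCP an',t.round(4),o['ee_pos'][2].round(4),'F',o['wrist_force'].round(1))
    for f in phis:
        x,z=face(f);print(f,'dx',round((x+off-t[0])/.25,3),'dz',round((o['ee_pos'][2]-z)/.25,3))
E
python3 - <<'E'
from h import *
hoodpath([95,90,85,80,75,70])
E
```

```text
TCP an [0.1713 0.0003] 0.1995 F [-0.1  1.9 -1.2]
95 dx 0.001 dz 0.007
90 dx -0.045 dz -0.022
85 dx -0.094 dz -0.047
80 dx -0.144 dz -0.067
75 dx -0.196 dz -0.083
70 dx -0.249 dz -0.095
```

Contact is made at about 2 N. I follow the hood's arc to 70°.

Request:
{"fn": "step_arm", "kwargs": {
  "motion": [-0.045, 0, -0.02, 0, 0, -0.094, 0, -0.045, 0, 0, -0.144, 0, -0.065, 0, 0, -0.196, 0, -0.08, 0, 0, -0.249, 0, -0.095, 0, 0]
}}

```text
time_s: 67.72
ee_pos: [0.4731, 0.2562, 0.2223]
orientation: [2.032, 2.395, 0.001]
wrist_force: [0.2, 1.9, -0.7]
grip_width: 0.0009
```

```bash
python3 - <<'E'
from h import *
hoodpath([70,65,60,55,50,45,40])
E
```

```text
TCP an [0.1091 0.0006] 0.2223 F [ 0.2  1.9 -0.7]
70 dx 0.0 dz -0.004
65 dx -0.053 dz -0.01
60 dx -0.108 dz -0.012
55 dx -0.162 dz -0.01
50 dx -0.216 dz -0.002
45 dx -0.268 dz 0.01
40 dx -0.32 dz 0.026
```

Request:
{"fn": "step_arm", "kwargs": {
  "motion": [-0.053, 0, -0.008, 0, 0, -0.108, 0, -0.01, 0, 0, -0.162, 0, -0.008, 0, 0, -0.216, 0, 0, 0, 0, -0.268, 0, 0.012, 0, 0]
}}

```text
time_s: 68.13
ee_pos: [0.484, 0.1899, 0.2188]
orientation: [2.032, 2.395, 0.0]
wrist_force: [1.6, 0.9, 4.9]
grip_width: 0.0001
```

```bash
python3 - <<'E'
from h import *
hoodpath([45,40,35,30,25,20,15])
E
```

```text
TCP an [0.0419 0.0007] 0.2188 F [1.6 0.9 4.9]
45 dx 0.0 dz -0.005
40 dx -0.051 dz 0.012
35 dx -0.101 dz 0.033
30 dx -0.149 dz 0.058
25 dx -0.195 dz 0.088
20 dx -0.238 dz 0.121
15 dx -0.277 dz 0.158
```

Request:
{"fn": "step_arm", "kwargs": {
  "motion": [-0.051, 0, 0.012, 0, 0, -0.101, 0, 0.033, 0, 0, -0.149, 0, 0.058, 0, 0, -0.195, 0, 0.088, 0, 0, -0.238, 0, 0.121, 0, 0]
}}

```text
time_s: 68.55
ee_pos: [0.4937, 0.1313, 0.1877]
orientation: [2.032, 2.395, -0.0]
wrist_force: [0.7, -0.7, 5.1]
grip_width: 0.0003
```

```bash
python3 - <<'E'
from h import *
hoodpath([20,15,10,5,2,0])
E
```

```text
TCP an [-0.0175  0.0007] 0.1877 F [ 0.7 -0.7  5.1]
20 dx -0.0 dz -0.003
15 dx -0.04 dz 0.034
10 dx -0.076 dz 0.074
5 dx -0.109 dz 0.117
2 dx -0.127 dz 0.144
0 dx -0.138 dz 0.163
```

Request:
{"fn": "step_arm", "kwargs": {
  "motion": [-0.04, 0, 0.034, 0, 0, -0.076, 0, 0.074, 0, 0, -0.095, 0, 0.095, 0, 0, -0.109, 0, 0.117, 0, 0, -0.12, 0, 0.135, 0, 0]
}}

```text
time_s: 68.97
ee_pos: [0.4984, 0.1025, 0.1544]
orientation: [2.033, 2.395, -0.001]
wrist_force: [-2.8, -5.3, 12.0]
grip_width: 0.0004
```

Request:
{"fn": "step_arm", "kwargs": {
  "motion": [-0.007, 0, 0.01, 0, 0, -0.012, 0, 0.018, 0, 0, -0.016, 0, 0.026, 0, 0, -0.016, 0, 0.03, 0, 0, -0.016, 0, 0.034, 0, 0]
}}

```text
time_s: 69.38
ee_pos: [0.4992, 0.0989, 0.1463]
orientation: [2.032, 2.395, -0.001]
wrist_force: [-2.1, -7.2, 10.1]
grip_width: 0.0005
```

```bash
python3 - <<'E'
from h import *
hoodpath([2,0])
E
```

```text
TCP an [-0.0504  0.0006] 0.1463 F [-2.1 -7.2 10.1]
2 dx 0.005 dz -0.021
0 dx -0.006 dz -0.003
```

Request:
{"fn": "step_arm", "kwargs": {
  "motion": [0, 0, 0.008, 0, 0, 0, 0, 0.016, 0, 0, 0, 0, 0.02, 0, 0, 0, 0, 0.02, 0, 0, 0, 0, 0.02, 0, 0]
}}

```text
time_s: 69.8
ee_pos: [0.4996, 0.0977, 0.1434]
orientation: [2.03, 2.392, -0.002]
wrist_force: [-6.6, -18.8, 25.0]
grip_width: 0.0006
```

Request:
{"fn": "step_arm", "kwargs": {
  "motion": [0, 0, -0.02, 0, 0, 0, 0, -0.06, 0, 0, 0, 0, -0.15, 0, 0, 0, 0, -0.3, 0, 0, 0, 0, -0.4, 0, 0]
}}

```text
time_s: 70.22
ee_pos: [0.4988, 0.0996, 0.2436]
orientation: [-2.032, -2.396, -0.001]
wrist_force: [-0.1, 0.5, -0.0]
grip_width: 0.0006
```

Request:
{"fn": "step_arm", "kwargs": {
  "motion": [-0.15, 0, 0, 0, 0, -0.3, 0, 0, 0, 0, -0.35, 0, 0, 0, 0, -0.35, 0, 0, 0, 0, -0.35, 0, 0, 0, 0]
}}

```text
time_s: 70.63
ee_pos: [0.5132, 0.0129, 0.2408]
orientation: [-2.033, -2.394, 0.0]
wrist_force: [-0.3, 0.3, -0.7]
grip_width: 0.0005
```

```bash
python3 - <<'E'
from h import *
for n in('wrist','scene','top'):
    cap(n);P=cloud(n);a=toan(P)
    for x in(-.065,0,.065):
        m=(abs(a[...,0]-x)<.006)&(abs(a[...,1])<.06)&(P[...,2]>.1)&(P[...,2]<.2);print(n,x,m.sum(),np.median(P[m][:,2]).round(4) if m.any() else None)
a=cv2.resize(load('scene')['im'],(512,384));b=load('wrist')['im']
save('scene','s15',s=1.56)
E
```

```text
wrist -0.065 1871 0.1464
wrist 0 2290 0.1466
wrist 0.065 0 None
scene -0.065 275 0.148
scene 0 296 0.148
scene 0.065 316 0.1469
top -0.065 51 0.1478
top 0 0 None
top 0.065 189 0.1467
```

View pics/s15.png

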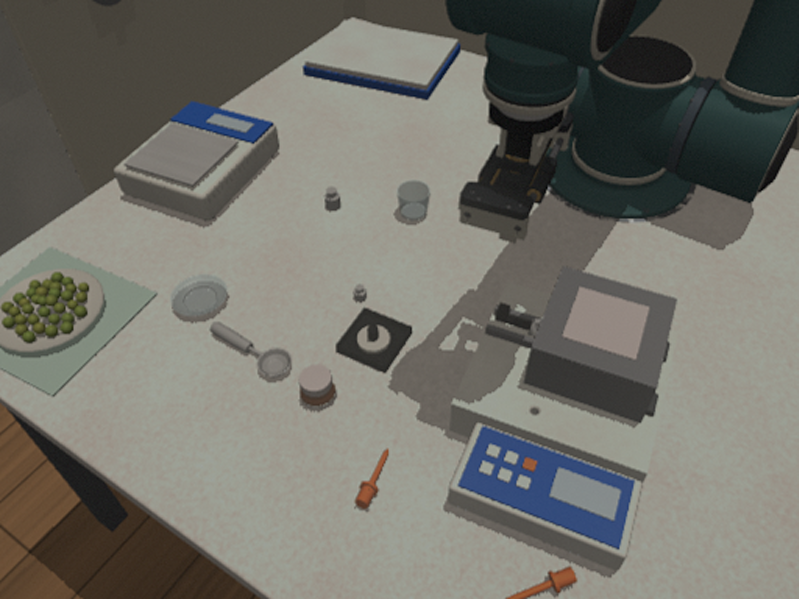

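The scene view shows the hood shut and flat, its top at z ≈ 0.147 m front and rear, with nothing holding it. The tile is in its case at (374,337), the bystanders are where they were, and the parking hole is empty. The arm touches nothing, so I hand in.

```bash
python3 -c "
from bench import ticket
print(ticket.job_done())"
```

```text
the job is handed in; nothing more can be done
None
```

The job is done and handed in at about 71 s of the 210 s allowed. I slid the latch and the hood sprang open. I laid the tile in its case, stacked all three cells present on the station, pushed the black pin rod home through them and pressed the hood shut.

**Final checks**
- **Tile:** it lies flat in the middle of its case.
- **Cells:** each new top cell measured flat and at the right height once the stack was mended. Every hole was within about 1 mm of the station's hole along x, with the windows towards the hinge.
- **Rod:** with the fingers pressing on it, the head top was at z = 0.126 m, the height expected for a rod fully home on three cells.
- **Hood:** after I let go it stayed shut, flat at z ≈ 0.147 m as at the start.

**What went wrong or disagreed**
- **Cell1 knocked aside:** it moved about 43 mm while I was fetching cell2, so cell2 first landed tilted on it. I parked cell2 on the table, reset cell1 and restacked.
- **Cell1 off on the first reset:** it came out 5 mm too far towards the hinge, so I shifted it back.
- **Orange rods:** both stood upright in the first picture and now lie on the table. One was already lying at 2.7 s, and I never went near either.
- **Pressing force:** the last press on the hood reached about 25 N down and 19 N sideways.

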